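# Load the orbital shaker with a squared pile of culture dishes and start the run

## Robot

A 6-joint arm with a two-finger parallel gripper is mounted at the origin on the work surface. World frame = base frame: x ahead of the robot, y to its left, z up, the work surface at z = 0. Lengths are in mm, angles in rad, forces in N, time in s.
With the tool pointing down it reaches from about 350 to 875 mm from the base axis. Payload 4.2 kg.
Tool frame: the origin (TCP) lies where the fingers leave the gripper's body, on its centre line; the fingertips stand 73 mm ahead of it and the grasp point (between the pads) lies 54 mm ahead of it; z points along the fingers, y is the direction in which the jaws open and shut (so a half turn about z gives the same grasp; the last joint's range is limited). The gripper opens to 85 mm and grips with 20 to 120 N. Pads are 22 mm wide; open, the fingers measure 114 mm over their backs; the gripper's body (76 mm by 85 mm) begins 54 mm behind the grasp point. The pads swing forward as they close: fully open they stand 13 mm farther back than shut.
Start: joints at [-0.989, 0.385, 0.008, 0, -1.194, -0.259], TCP at [198.28, -592.693, 303.912] pointing down, gripper open.
Joint ranges: [-3.14, 3.14], [-1.21, 2.06], [-1.07, 1.41], [-3.16, 2.05], [-2.99, -0.16], [-3.1, 3.1]. Speed limits (rad/s): [2.79, 2.79, 3.14, 3.14, 3.14, 3.14].

## Interface

Orientations are given as a unit quaternion [x, y, z, w].
In Python, from bench import arm gives the robot as it stands.
- The arm moves only by the tool apply_moves, never from a script. Its argument "increments" is a list that holds one entry, the list of rows, each a list of 7 numbers: the shift along the tool's x, y, z scaled (see below), then the turn, a rotation vector about the tool's x, y, z scaled (see below), then the gripper's target within -1 to 1 (fully open at 1, half-way at 0, shut at -1). A call has 1 to 10 rows; each row is the pose to reach, as a shift and turn from the pose commanded when the call began, along the tool's axes at that moment; what a row does not reach only later rows make up. The controller multiplies each number of a shift by 100 mm and each number of a turn by 0.5 rad. A row lasts 1/10 s, in which the tool goes at most 50 mm and 8.59 degrees, less where a joint would pass 70% of its speed; a pose out of reach is approached as far as the arm can. A call with a number of a shift or a turn outside -1 to 1 is refused whole. A call with a gripper value outside its range is refused whole. The fingers move at their own pace and stop on an object; the grip force is fixed at half the most. Time passes only in rows, so rows that repeat a pose let the fingers close. It gives the time, the measured TCP pose, the force and the opening at its end, in the units of the state.
- arm.read_state(): the state, without advancing time (a new reading comes with each control period).
- arm.get_image(name): name is "scene" or "top" or "wrist"; returns a dict with "img" (400x640x3 uint8, red, green, blue), "fx", "fy", "cx", "cy" (pixels), "k1" (the pictures are not rectified: a ray, as slopes to the right and down, at radius r is drawn at 1 + k1 r^2 times it, then the intrinsics apply), "pose" (4x4, takes a point from camera to world coordinates). Camera axes: x right, y up, looking along -z (the intrinsics and any distortion apply to the point x, -y, -z); pixel columns grow to the right and rows downward; lengths in mm; the calibration is good to about 2 mm. A picture is of the moment at which its call begins. There is no depth.
- arm.job_done(): hands the job in, once; it reports no verdict.
Trained networks look in a picture, given as the dict that the camera call returned (one of the last four; its "shot" number tells which), for a name from the list of things; names that differ only in an ending like _2 or _b are one class to them, and where a whole thing is asked for, a point or a joint stands for the part that bears it (a point fixed in the world has none). Each returns a list of dicts, best first, with "conf" (0 to 1); they miss things now and then, are a little off and sometimes report something else, mostly with a low value. They report only what shows in the picture. A call takes as long as a camera call. They do not tell look-alikes from the thing itself.
- arm.outline_of(label, picture): "pixels" (400x640 bool, what is visible of it) and "box" ([centre column, centre row, width, height] in pixels, round what is visible of it).
- arm.mark_of(label, picture): "at" ([column, row] in pixels: a listed point, or the origin of a listed thing).
The state is a dict: "clock": time; "joints": joint angles; "joint_vel": joint speeds; "joint_efforts": joint torques, N m; "position": TCP position; "ee_rot": TCP orientation; "contact_force": force on the tool from outside, world axes, zero at the start; "wrist_torque": the same for the moment, N m; "gripper_width": finger opening in mm.
Only numpy, scipy, OpenCV 4.12 (cv2) and the standard library are available. Lean on these libraries where they do the work, as an engineer would, in place of code of your own. Each camera call takes 0.05 s, during which the arm holds its last target.

## Task

The last run on the orbital shaker is over: take the flask off the platform and stand it in the steel tray, then stack all the culture dishes in one pile in the middle of the platform, edges flush with one another and square to the platform so that it runs balanced. Only when it is loaded, set the speed knob to mark 6 of its 0 to 10 scale, and last turn the timer knob from zero to 20 minutes. Leave the bottle, the tip box and the pen pot where they are, and never tip the flask over.

Things in the scene. Friction and masses are not known exactly. Their poses are not given: they have to be found in the camera images.
- platform (a point): Centre of the top of the orbital shaker's platform (210 x 220 mm, flat black mat within a raised metal edge 10 mm high), 95 mm above the bench. x points from the front panel towards the back, y to the left seen from the panel, z up. The platform does not move.
- shaker: Orbital shaker, fixed to the bench, its place and small turn differ each time. Origin on the bench under the platform's centre, axes as the platform's. White housing 230 mm wide, reaching 205 mm in front (-x) and 110 mm behind. The front 100 mm is a flat deck 71 mm high with two knobs.
- speed_grip (a point): Left knob, speed: point on its axis half-way up its bar grip, 88 mm above the bench (155 mm in front of the platform's centre, 55 mm left). Black, skirt 46 mm across, bar grip 42 mm long, 14 mm wide, 22 mm high with a white pointer line at one end. This frame's x runs along the bar to the pointer end, z up.
- timer_grip (a point): Right knob, timer, of the same make: point on its axis half-way up its bar grip, 88 mm above the bench (155 mm in front of the platform's centre, 55 mm right). This frame's x runs along the bar to the pointer end, z up.
- speed_knob (a joint): Speed knob's angle, rad, growing clockwise from above: 0 at the scale's start (pointer 135 degrees left of the platform's x), stop at 4.712. Eleven even marks, 0 to 10, 0.4712 rad apart; 0, 5 and 10 are longer. Mark 6 is 2.827 rad, the first short mark clockwise of the long middle one. Stays where left; needs about 0.06 N m.
- timer_knob (a joint): Timer knob's angle, rad: same sense, zero direction and range. Seven even marks, one each 10 minutes from 0 to 60, 0.785 rad apart; 0, 30 and 60 are longer. 20 minutes is 1.571 rad, the second mark after zero. It starts at about zero, stays where left (does not run down); needs about 0.06 N m.
- flask_cap (a point): Shake flask left on the platform from the last run: conical clear plastic, 68 mm across the foot, 116 mm tall, about 0.11 kg, with a white cap 37 mm in diameter and 30 mm high on top. This point is the cap's centre, 101 mm above the underside of the flask; z along the flask's axis.
- tray: Shallow square steel tray on the bench to the right of the shaker, fixed, 140 x 140 mm with 4 mm walls 18 mm high and a 4 mm floor. Origin: centre of its underside; x and y along its sides.
- bottle: Bystander: capped glass bottle, 64 mm across, 150 mm tall, standing to the right. Origin: centre of its underside.
- tip_box: Bystander: blue pipette-tip box with a clear lid, 122 x 84 x 66 mm (along its x, y, z), far left. Origin: centre of its underside.
- pen_pot: Bystander: white pot with pens, 76 mm across, 140 mm tall with the pens, near right. Origin: centre of its underside.
- dish1_mid (a point): Culture dish 1 (may be absent). All dishes are alike: square lidded four-well dishes of white and clear plastic, 64 x 64 x 15 mm, about 45 g, flat above and below, lying on the bench left of the shaker: the dish's centre, half-way up; x and y parallel to its sides, z up. Either pair of sides may be gripped.
- dish2_mid (a point): Culture dish 2 (may be absent): the dish's centre, half-way up; x and y parallel to its sides, z up. Either pair of sides may be gripped.
- dish3_mid (a point): Culture dish 3 (may be absent): the dish's centre, half-way up; x and y parallel to its sides, z up. Either pair of sides may be gripped.
- dish4_mid (a point): Culture dish 4 (may be absent): the dish's centre, half-way up; x and y parallel to its sides, z up. Either pair of sides may be gripped.
- dish5_mid (a point): Culture dish 5 (may be absent): the dish's centre, half-way up; x and y parallel to its sides, z up. Either pair of sides may be gripped.
Mind the look-alikes: they are no part of the job. What is shaped like the part that bears dish1_mid but orange or pink is not meant.

How it is judged (in metres and radians):
On the way, in this order (a step that is already met when the one before it is completed fails the run):
1. the shaker is loaded: the flask stands in the tray and all the dishes form one square, centred pile on the platform, with the timer still at zero (horizontal distance between each of dish1_mid, dish2_mid, dish3_mid, dish4_mid, dish5_mid and platform below 0.015 m and z of each of dish1_mid, dish2_mid, dish3_mid, dish4_mid, dish5_mid in the frame of platform above 0.003 m and angle between each of dish1_mid, dish2_mid, dish3_mid, dish4_mid, dish5_mid's own z axis and vertical below 0.06 rad and (angle between the x axis of dish1_mid and the x axis of platform, either way round below 0.12 rad or angle between the x axis of dish1_mid and the y axis of platform, either way round below 0.12 rad) and contact force between each of dish1, dish2, dish3, dish4, dish5, flask and the fingers below 0.1 N and linear speed of each of dish1, dish2, dish3, dish4, dish5 below 0.02 m/s and (angle between the x axis of dish2_mid and the x axis of platform, either way round below 0.12 rad or angle between the x axis of dish2_mid and the y axis of platform, either way round below 0.12 rad) and (angle between the x axis of dish3_mid and the x axis of platform, either way round below 0.12 rad or angle between the x axis of dish3_mid and the y axis of platform, either way round below 0.12 rad) and (angle between the x axis of dish4_mid and the x axis of platform, either way round below 0.12 rad or angle between the x axis of dish4_mid and the y axis of platform, either way round below 0.12 rad) and (angle between the x axis of dish5_mid and the x axis of platform, either way round below 0.12 rad or angle between the x axis of dish5_mid and the y axis of platform, either way round below 0.12 rad) and horizontal distance between dish1_mid and dish2_mid below 0.008 m and horizontal distance between each of dish1_mid, dish2_mid and dish3_mid below 0.008 m and horizontal distance between each of dish1_mid, dish2_mid, dish3_mid and dish4_mid below 0.008 m and horizontal distance between each of dish1_mid, dish2_mid, dish3_mid, dish4_mid and dish5_mid below 0.008 m and x of flask_cap in the frame of tray between -0.04 and 0.04 m and y of flask_cap in the frame of tray between -0.04 and 0.04 m and height (world z) of flask_cap below 0.112 m and angle between flask_cap's own z axis and vertical below 0.1 rad and value of joint timer_knob below 0.3 rad), for 0.3 s.
2. the speed knob is on mark 6, the timer still at zero (value of joint speed_knob between 2.697 and 2.957 rad and value of joint timer_knob below 0.3 rad), for 0.2 s.
3. the timer knob is on 20 minutes (value of joint timer_knob between 1.441 and 1.701 rad), for 0.2 s.
At the end, for the whole second after the job is handed in: All dishes flat, still and released in one pile: centres within 8 mm of one another and 15 mm of the platform's centre, sides within 0.12 rad of the platform's; flask upright in the tray (within 40 mm of its centre); speed knob within 0.13 rad of mark 6, timer within 0.13 rad of 20 minutes (all of step 3 and horizontal distance between each of dish1_mid, dish2_mid, dish3_mid, dish4_mid, dish5_mid and platform below 0.015 m and z of each of dish1_mid, dish2_mid, dish3_mid, dish4_mid, dish5_mid in the frame of platform above 0.003 m and angle between each of dish1_mid, dish2_mid, dish3_mid, dish4_mid, dish5_mid's own z axis and vertical below 0.06 rad and (angle between the x axis of dish1_mid and the x axis of platform, either way round below 0.12 rad or angle between the x axis of dish1_mid and the y axis of platform, either way round below 0.12 rad) and contact force between each of dish1, dish2, dish3, dish4, dish5, flask and the fingers below 0.1 N and linear speed of each of dish1, dish2, dish3, dish4, dish5 below 0.02 m/s and (angle between the x axis of dish2_mid and the x axis of platform, either way round below 0.12 rad or angle between the x axis of dish2_mid and the y axis of platform, either way round below 0.12 rad) and (angle between the x axis of dish3_mid and the x axis of platform, either way round below 0.12 rad or angle between the x axis of dish3_mid and the y axis of platform, either way round below 0.12 rad) and (angle between the x axis of dish4_mid and the x axis of platform, either way round below 0.12 rad or angle between the x axis of dish4_mid and the y axis of platform, either way round below 0.12 rad) and (angle between the x axis of dish5_mid and the x axis of platform, either way round below 0.12 rad or angle between the x axis of dish5_mid and the y axis of platform, either way round below 0.12 rad) and horizontal distance between dish1_mid and dish2_mid below 0.008 m and horizontal distance between each of dish1_mid, dish2_mid and dish3_mid below 0.008 m and horizontal distance between each of dish1_mid, dish2_mid, dish3_mid and dish4_mid below 0.008 m and horizontal distance between each of dish1_mid, dish2_mid, dish3_mid, dish4_mid and dish5_mid below 0.008 m and x of flask_cap in the frame of tray between -0.04 and 0.04 m and y of flask_cap in the frame of tray between -0.04 and 0.04 m and height (world z) of flask_cap below 0.112 m and angle between flask_cap's own z axis and vertical below 0.1 rad and value of joint speed_knob between 2.697 and 2.957 rad); the robot touches nothing.
It fails at once if a bystander (bottle, tip box, pen pot) is moved more than 30 mm or tipped (distance of any of bottle, tip_box, pen_pot from where it was at the start of the episode above 0.03 m or angle between any of bottle, tip_box, pen_pot's own z axis and vertical above 0.3 rad).
It fails at once if the flask is tipped by more than about 50 degrees (angle between flask_cap's own z axis and vertical above 0.9 rad).
Of dish1, dish2, dish3, dish4, dish5 only 3 to 5 are there at a start; the rules pass over those that are not, and their reading is None.
At some moment in a run one of dish1, dish2, dish3, dish4, dish5 may be knocked a few centimetres aside while the robot is not near it.
It also fails if it takes over 210 s, if anything falls off the work surface, if the arm or the gripper's body presses on something with over 40 N, if the wrist force passes 120 N, or if a joint passes its speed limit or range.

## Working session

There is one attempt and no reset: what is moved stays moved. The work goes in short steps, Python scripts to look and compute and a tool call to move; the robot and the scene stay as the last step left them, time stands still between calls to the robot, and variables do not carry over. Pictures are saved under pics/ and viewed, and the job is handed in when it is done.

Besides the shell and the picture viewer there is one more tool, called after "Emit:" in YAML: its name, and indented under it one key for each argument. apply_moves: Moves the arm, as the interface text tells. Shifts and turns lie within -1 to 1; 1 stands for 100 mm of shift or 0.5 rad of turn. Its arguments: {"type":"object","properties":{"increments":{"type":"array"}},"required":["increments"]}

```bash
ls -la && mkdir -p pics && cat > h.py <<'E'
import numpy as np, cv2
from bench import arm
from scipy.spatial.transform import Rotation as R
def save(p,name): cv2.imwrite('pics/'+name, cv2.cvtColor(p['img'],cv2.COLOR_RGB2BGR))
E
python3 - <<'E'
from h import *
s=arm.read_state()
print(s)
for n in ['scene','top','wrist']:
    p=arm.get_image(n); save(p,n+'0.png')
    print(n,p['fx'],p['fy'],p['cx'],p['cy'],p['k1'],np.round(p['pose'],3).tolist(),p['shot'])
E
```

```text
total 12
drwxr-xr-x  3 agent agent 4096 Dec  7 04:25 .
drwxr-xr-x 23 root  root  4096 Dec  7 04:25 ..
drwxr-xr-x  2 agent agent 4096 Dec  7 04:25 pics
{'clock': 0.0, 'joints': array([-9.89386189e-01,  3.85580922e-01,  6.59691730e-03, -4.85795230e-04,
       -1.19402092e+00, -2.58628470e-01]), 'joint_vel': array([-0.00012891, -0.00183519, -0.00014214, -0.00027769, -0.00085547,
       -0.00037589]), 'joint_efforts': array([-1.51022534e-03, -3.92291164e+01,  1.88400882e+01,  4.18626577e+00,
       -4.69657636e-03,  7.15818743e-06]), 'position': array([ 198.15120605, -592.29672126,  302.79735497]), 'ee_rot': array([-1.60602566e-01,  9.87018513e-01,  1.10037311e-03, -2.44170092e-04]), 'contact_force': array([ 0.24577745,  0.39517762, -0.32553176]), 'wrist_torque': array([ 0.03641536, -0.01310197, -0.05476213]), 'gripper_width': 85.42152232902839}
scene 397.5511529930491 397.5511529930491 324.1760612264176 198.7485997300127 -0.05820487669462026 [[0.041, -0.66, 0.75, 1368.702], [0.999, 0.038, -0.021, -44.674], [-0.015, 0.75, 0.661, 871.476], [0.0, 0.0, 0.0, 1.0]] 1
top 475.47406217241127 475.47406217241127 312.33972202363 200.869494558158 -0.015435736226653807 [[0.016, 0.997, -0.076, 438.037], [-1.0, 0.015, -0.012, -39.041], [-0.011, 0.076, 0.997, 1447.766], [0.0, 0.0, 0.0, 1.0]] 2
wrist 293.9029291599803 293.9029291599803 320.32378584089287 199.3365283045619 -0.02869554853990613 [[-0.316, -0.896, -0.311, 117.17], [0.949, -0.298, -0.107, -619.61], [0.003, -0.328, 0.945, 373.304], [0.0, 0.0, 0.0, 1.0]] 3
```

View pics/scene0.png

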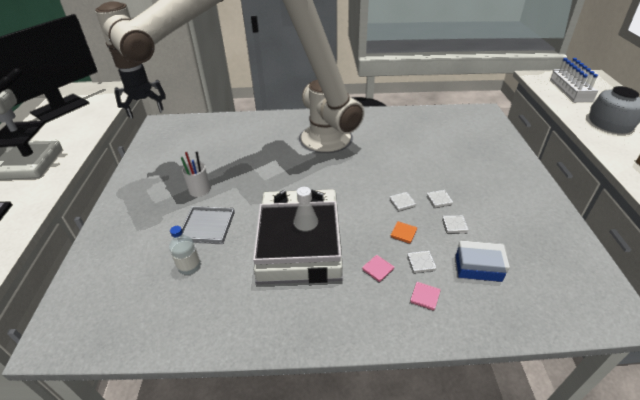

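View pics/top0.png

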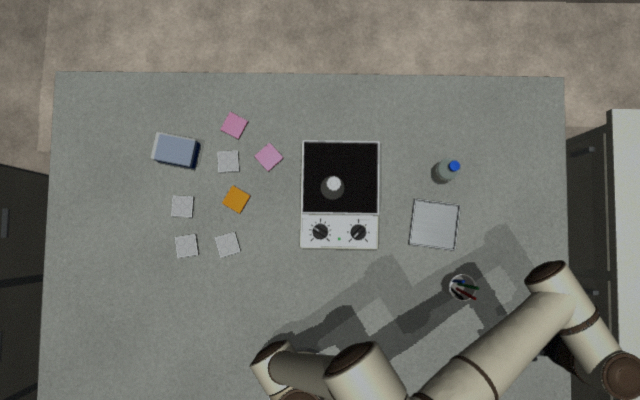

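View pics/wrist0.png

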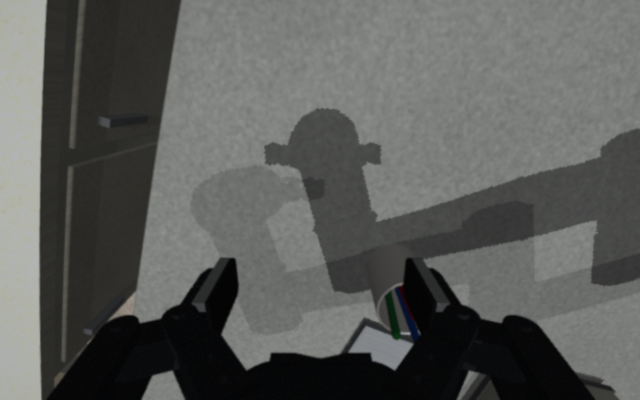

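The top view shows four white dishes at (228,161), (182,206), (187,246) and (228,244). The look-alikes are pink at (233,125) and (268,157) and orange at (236,199). The flask is on the platform at (332,185), the knobs at (320,231) and (358,232), the tray at (434,224), the bottle at (447,170) and the pen pot at (463,288). I'm choosing only the four white ones. Next I'll measure them and look at a close crop.

```bash
cat >> h.py <<'E'
def unproj(p,uv,z):
    uv=np.atleast_2d(np.asarray(uv,float))
    K=np.array([[p['fx'],0,p['cx']],[0,p['fy'],p['cy']],[0,0,1]])
    n=cv2.undistortPoints(uv.reshape(-1,1,2),K,np.array([p['k1'],0,0,0,0.])).reshape(-1,2)
    d=np.c_[n[:,0],-n[:,1],-np.ones(len(n))]@p['pose'][:3,:3].T
    o=p['pose'][:3,3]
    t=(z-o[2])/d[:,2]
    return o+d*t[:,None]
def proj(p,X):
    X=np.atleast_2d(np.asarray(X,float))
    c=(X-p['pose'][:3,3])@p['pose'][:3,:3]
    a=c[:,0]/-c[:,2]; b=-c[:,1]/-c[:,2]; r2=a*a+b*b; f=1+p['k1']*r2
    return np.c_[p['fx']*a*f+p['cx'],p['fy']*b*f+p['cy']]
E
python3 - <<'E'
from h import *
p=arm.get_image('top'); q=arm.get_image('scene')
Z={'platform':95,'speed_grip':88,'timer_grip':88,'flask_cap':196,'tray':0,'bottle':0,'tip_box':0,'pen_pot':0,'dish1_mid':7.5,'shaker':0}
for l,z in Z.items():
  for nm,pp in (('top',p),('scene',q)):
    for d in arm.mark_of(l,pp):
        if d['conf']>.2: print(l,nm,round(d['conf'],2),np.round(d['at'],1),np.round(unproj(pp,d['at'],z)[0],1))
b=cv2.cvtColor(p['img'],cv2.COLOR_RGB2BGR)
c=cv2.resize(b[100:265,140:390],None,fx=3,fy=3,interpolation=cv2.INTER_CUBIC); cv2.imwrite('pics/crop1.png',c)
E
```

```text
platform top 0.68 [342.4 175.2] [ 615.5 -107.1   95. ]
platform scene 0.9 [295.5 231.4] [ 616.6 -103.4   95. ]
speed_grip top 0.74 [361.7 230.7] [ 457.8 -164.2   88. ]
speed_grip top 0.6 [455.8 280.5] [ 321.2 -431.3   88. ]
speed_grip top 0.59 [322.2 230.7] [456.1 -51.5  88. ]
speed_grip scene 0.7 [315.5 192.4] [448.8 -45.3  88. ]
speed_grip scene 0.31 [438.4 199.4] [502.  318.6  88. ]
timer_grip top 0.7 [361.3 234.7] [ 446.4 -163.1   88. ]
timer_grip scene 0.64 [284.6 195.7] [ 458.7 -138.8   88. ]
flask_cap top 0.86 [335.4 185.1] [575.6 -83.8 196. ]
flask_cap scene 0.87 [305.6 194.6] [582.9 -71.2 196. ]
tray top 0.49 [340.  177.9] [ 619.6 -104.6    0. ]
tray scene 0.94 [203.5 224.3] [ 478.5 -399.3    0. ]
bottle top 0.68 [455.  283.6] [ 304.4 -454.2    0. ]
bottle top 0.61 [439.1 173. ] [ 639.  -407.8    0. ]
bottle scene 0.81 [188.8 266.5] [ 646.1 -410.1    0. ]
tip_box top 0.81 [178.7 150.7] [697.3 394.7   0. ]
tip_box top 0.71 [230.2 246.8] [404.1 226.5   0. ]
tip_box scene 0.72 [479.8 267.3] [692.5 402.6   0. ]
pen_pot top 0.95 [453.  280.6] [ 313.3 -448.2    0. ]
pen_pot top 0.38 [335.9 184.6] [598.7 -92.3   0. ]
pen_pot scene 0.83 [200.1 189.8] [ 308.2 -442.9    0. ]
dish1_mid top 0.94 [265.3 155. ] [686.  125.3   7.5]
dish1_mid top 0.83 [239.1 200.2] [546.  201.9   7.5]
dish1_mid top 0.71 [235.7 126.3] [774.2 218.8   7.5]
dish1_mid top 0.64 [456.9 282.1] [ 309.6 -457.7    7.5]
dish1_mid top 0.56 [229.1 163.8] [657.3 235.7   7.5]
dish1_mid scene 0.87 [422.5 261. ] [666.6 245.6   7.5]
dish1_mid scene 0.85 [423.5 294.3] [776.5 223.6   7.5]
dish1_mid scene 0.85 [377.9 264.1] [670.4 119.8   7.5]
shaker top 0.9 [339.1 183. ] [ 603.8 -102.     0. ]
shaker scene 0.66 [300.2 253. ] [611.6 -96.    0. ]
```

View pics/crop1.png

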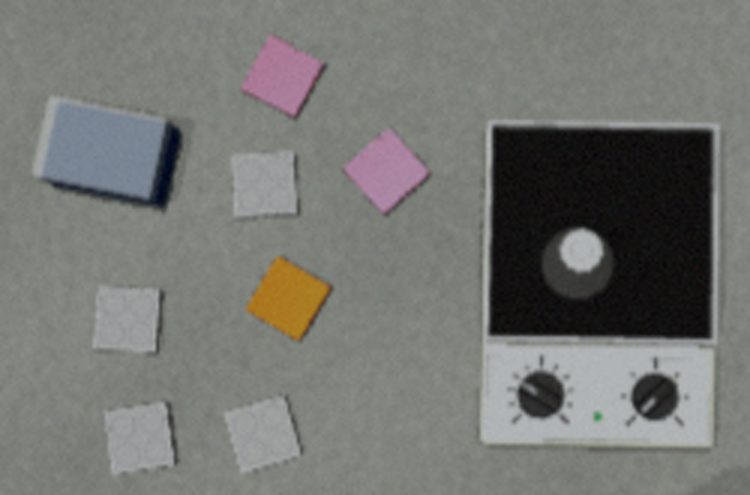

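The crop confirms four white four-well dishes with a clear lid and wells. The pink and orange squares are plain look-alikes. Next I'll segment for accurate poses.

```bash
cat >> h.py <<'E'
def dishes(p,zt=15,roi=None,verbose=True):
    hsv=cv2.cvtColor(p['img'],cv2.COLOR_RGB2HSV); g=cv2.cvtColor(p['img'],cv2.COLOR_RGB2GRAY)
    m=((g>150)&(hsv[...,1]<40)).astype(np.uint8)
    if roi: 
        k=np.zeros_like(m); k[roi[1]:roi[3],roi[0]:roi[2]]=1; m*=k
    m=cv2.morphologyEx(m,cv2.MORPH_CLOSE,np.ones((3,3)))
    cs,_=cv2.findContours(m,cv2.RETR_EXTERNAL,cv2.CHAIN_APPROX_NONE)
    out=[]
    for c in cs:
        if cv2.contourArea(c)<150: continue
        w=unproj(p,c.reshape(-1,2),zt)[:,:2].astype(np.float32)
        (cx,cy),(a,b),ang=cv2.minAreaRect(w)
        mm=cv2.moments(w.reshape(-1,1,2)); ctr=(mm['m10']/mm['m00'],mm['m01']/mm['m00'])
        out.append((c.reshape(-1,2).mean(0),(cx,cy),ctr,(a,b),ang))
        if verbose: print('px',np.round(c.reshape(-1,2).mean(0)),'rect',np.round((cx,cy),1),'ctr',np.round(ctr,1),'size',np.round((a,b),1),'ang',round(ang,1))
    return out
E
python3 - <<'E'
from h import *
p=arm.get_image('top'); q=arm.get_image('scene')
print('top'); dishes(p,15,(140,100,295,265))
print('scene'); dishes(q,15,(370,180,470,280))
g=cv2.cvtColor(p['img'],cv2.COLOR_RGB2GRAY)
# platform mat
for nm,pp,roi in (('top',p,(295,130,390,218)),('scene',q,(250,195,350,272))):
    g=cv2.cvtColor(pp['img'],cv2.COLOR_RGB2GRAY)
    m=np.zeros_like(g); x0,y0,x1,y1=roi; m[y0:y1,x0:x1]=(g[y0:y1,x0:x1]<60)
    cs,_=cv2.findContours(m,cv2.RETR_EXTERNAL,cv2.CHAIN_APPROX_NONE); c=max(cs,key=cv2.contourArea)
    for z in (95,105):
        w=unproj(pp,c.reshape(-1,2),z)[:,:2].astype(np.float32); print(nm,'mat',z,cv2.minAreaRect(w))
# cap
for nm,pp,roi in (('top',p,(322,174,346,194)),('scene',q,(295,184,315,202))):
    x0,y0,x1,y1=roi; hsv=pp['img'].min(2); m=np.zeros_like(g); m[y0:y1,x0:x1]=hsv[y0:y1,x0:x1]>150
    ys,xs=np.nonzero(m); print(nm,'cap px',len(xs),xs.mean(),ys.mean(),xs.min(),xs.max(),ys.min(),ys.max(),unproj(pp,[xs.mean(),ys.mean()],211))
b=cv2.cvtColor(p['img'],cv2.COLOR_RGB2BGR)
cv2.imwrite('pics/crop2.png',cv2.resize(b[205:255,295:385],None,fx=8,fy=8,interpolation=cv2.INTER_CUBIC))
cv2.imwrite('pics/crop3.png',cv2.resize(b[190:260,400:470],None,fx=8,fy=8,interpolation=cv2.INTER_CUBIC))
E
```

```text
top
px [186. 246.] rect [406.4 358.5] ctr [405.9 359. ] size [61.5 61.6] ang 9.9
px [227. 245.] rect [412.2 234.1] ctr [411.8 234.5] size [62.  61.6] ang 17.7
px [182. 206.] rect [526.3 375. ] ctr [525.2 374.9] size [61.7 62. ] ang 87.8
px [227. 161.] rect [665. 241.] ctr [665.2 240.4] size [61.7 61.3] ang 1.6
scene
px [422. 230.] rect [525.4 287.3] ctr [504.9 272.4] size [340.5 441.4] ang 82.8
top mat 95 ((610.6066284179688, -99.63792419433594), (208.53541564941406, 199.17263793945312), 89.90556335449219)
top mat 105 ((609.3309326171875, -99.1899642944336), (206.993896484375, 197.70030212402344), 89.90555572509766)
scene mat 95 ((609.5084228515625, -99.25617218017578), (185.85716247558594, 206.59527587890625), 0.06739846616983414)
scene mat 105 ((619.2857666015625, -98.55316162109375), (183.463623046875, 203.9346466064453), 0.06739866733551025)
top cap px 132 333.40909090909093 183.09848484848484 327 340 177 189 [[579.17133113 -77.98748345 211.        ]]
scene cap px 227 302.9162995594714 189.8149779735683 295 314 184 201 [[581.0113152  -77.43266742 211.        ]]
```

View pics/crop2.png

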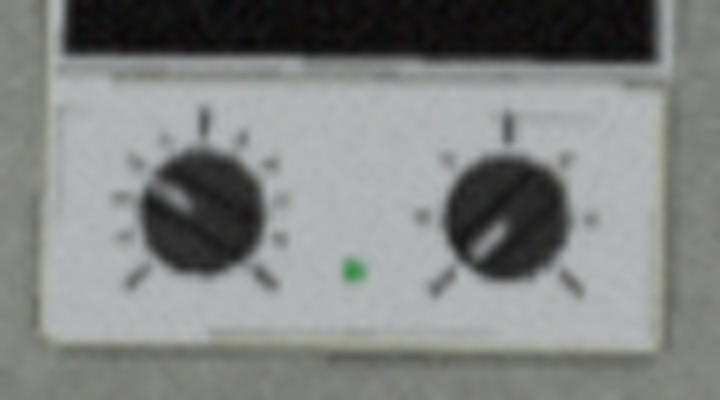

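View pics/crop3.png

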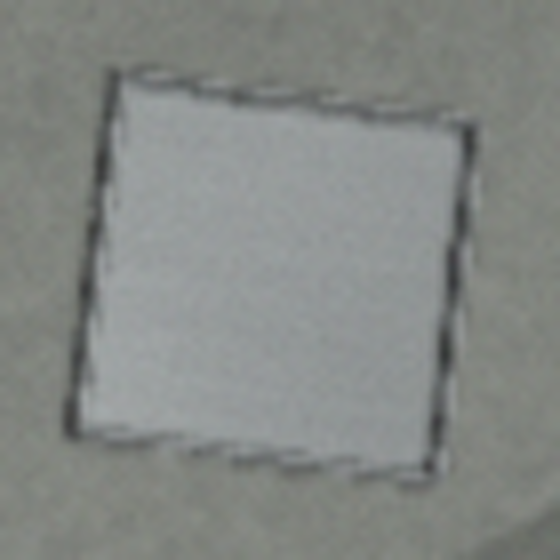

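```bash
python3 - <<'E'
from h import *
p=arm.get_image('top')
g=cv2.GaussianBlur(cv2.cvtColor(p['img'],cv2.COLOR_RGB2GRAY),(3,3),0).astype(float)
def edge_sub(v,thr):
    i=np.nonzero((v[:-1]-thr)*(v[1:]-thr)<0)[0]
    return [k+(thr-v[k])/(v[k+1]-v[k]) for k in i]
L=[];Rr=[];T=[];B=[]
for r in range(147,208,2):
    e=edge_sub(g[r,295:315],90); L.append((295+e[-1],r)) if e else 0
    e=edge_sub(g[r,365:388],90); Rr.append((365+e[0],r)) if e else 0
for c in range(310,373,2):
    e=edge_sub(g[135:155,c],90); T.append((c,135+e[-1])) if e else 0
    e=edge_sub(g[205:222,c],90); B.append((c,205+e[0])) if e else 0
ln=[]
for nm,x in zip('LRTB',(L,Rr,T,B)):
    w=unproj(p,x,97)[:,:2].astype(np.float32)
    vx,vy,x0,y0=cv2.fitLine(w,cv2.DIST_HUBER,0,.01,.01).ravel(); 
    if abs(vx)>abs(vy): a=np.degrees(np.arctan2(vy,vx))
    else: a=np.degrees(np.arctan2(-vx,vy))
    a=(a+90)%180-90
    print(nm,np.round((x0,y0),1),'yaw',round(a,2)); ln.append((vx,vy,x0,y0))
def inter(a,b):
    A=np.array([[a[0],-b[0]],[a[1],-b[1]]]); t=np.linalg.solve(A,[b[2]-a[2],b[3]-a[3]]); return np.array([a[2]+t[0]*a[0],a[3]+t[0]*a[1]])
c=[inter(ln[i],ln[j]) for i in (0,1) for j in (2,3)]
print(np.round(c,1),np.mean(c,0))
k=unproj(p,[[320.4,231.6],[358.4,232.1]],95); print('knobs',k, 'yaw',np.degrees(np.arctan2(-(k[0]-k[1])[0],(k[0]-k[1])[1])))
# tray corners from crop (8x)
tc=np.array([[115,75],[472,122],[433,472],[72,430]])/8+[400,190]-0.4
w=unproj(p,tc,18)[:,:2]; print('tray',np.round(w,1),w.mean(0)); d=w[1]-w[0]; print(np.linalg.norm(np.diff(w,axis=0),axis=1))
E
```

```text
L [609.8   5. ] yaw -0.13
R [ 614.5 -205.6] yaw -0.3
T [ 710.7 -127.2] yaw -0.03
B [ 509.9 -127.4] yaw -0.23
[[ 710.7    4.8]
 [ 510.5    5.2]
 [ 710.6 -206.1]
 [ 509.6 -205.1]] [ 610.35315 -100.30969]
knobs [[ 453.3993173   -46.41213829   95.        ]
 [ 453.63151068 -154.20771227   95.        ]] yaw 0.12341583063686579
tray [[ 556.6 -327.2]
 [ 540.8 -461.3]
 [ 409.6 -445.8]
 [ 423.2 -311.1]] [ 482.55868622 -386.35367006]
[135.04133012 132.1565761  135.41070487]
```

Emit:
apply_moves:
  increments:
    - [[-0.5,0.35,0,0,0,0.33,1],[-1,0.7,0,0,0,0.65,1],[-1,0.7,0,0,0,0.65,1],[-1,0.7,0,0,0,0.65,1]]

```text
clock: 1.8
position: [272.5, -492.4, 304.5]
ee_rot: [-0.001, 1.0, -0.0, 0.0]
contact_force: [0.2, -0.3, 1.4]
gripper_width: 85.7
```

```bash
cat >> h.py <<'E'
def st():
    s=arm.read_state(); r=R.from_quat(s['ee_rot']); X=r.as_matrix()
    print('t',round(s['clock'],2),'pos',np.round(s['position'],1),'yawx',round(np.degrees(np.arctan2(X[1,0],X[0,0])),2),'tilt',round(np.degrees(np.arccos(-X[2,2])),2),'j',np.round(s['joints'],3),'F',np.round(s['contact_force'],1),'w',round(s['gripper_width'],1))
    return s,X
def plan(pos,yaw=None):
    s,X=st(); d=X.T@(np.asarray(pos)-s['position'])/100
    t=np.zeros(3)
    if yaw is not None:
        y=np.radians(yaw); T=np.array([[np.cos(y),np.sin(y),0],[np.sin(y),-np.cos(y),0],[0,0,-1]])
        t=R.from_matrix(X.T@T).as_rotvec()/0.5
    print('shift',np.round(d,3),'turn',np.round(t,3))
E
python3 -c "
from h import *
plan([580,-78,300],180)"
```

```text
t 1.8 pos [ 272.5 -492.4  304.5] yawx -179.92 tilt 0.05 j [-7.780e-01  2.780e-01 -1.470e-01 -1.000e-03 -1.145e+00 -7.920e-01] F [ 0.2 -0.3  1.4] w 85.7
shift [-3.081  4.14   0.047] turn [-0.     0.002  0.003]
```

Emit:
apply_moves:
  increments:
    - [[-0.4,0.5,0,0,0,0,1],[-0.77,1,0,0,0,0,1],[-0.77,1,0,0,0,0,1]]

```text
clock: 2.1
position: [349.2, -393.3, 304.1]
ee_rot: [0.0, 1.0, -0.0, 0.0]
contact_force: [0.3, -0.9, -0.5]
gripper_width: 85.3
```

Emit:
apply_moves:
  increments:
    - [[-0.4,0.5,0,0,0,0,1],[-0.77,1,0,0,0,0,1],[-0.77,1,0,0,0,0,1]]

```text
clock: 2.4
position: [426.9, -293.3, 304.2]
ee_rot: [-0.0, 1.0, -0.0, 0.0]
contact_force: [0.8, 0.2, 0.2]
gripper_width: 85.1
```

Emit:
apply_moves:
  increments:
    - [[-0.4,0.5,0,0,0,0,1],[-0.77,1,0,0,0,0,1],[-0.77,1,0,0,0,0,1]]

```text
clock: 2.7
position: [504.5, -193.2, 304.1]
ee_rot: [-0.0, 1.0, -0.0, 0.0]
contact_force: [0.1, 0.4, 0.3]
gripper_width: 85.4
```

```bash
python3 -c "
from h import *
plan([580,-78,300],180)
p=arm.get_image('wrist'); save(p,'w1.png')
print(proj(p,[[580,-78,211],[580,-78,95],[610,-100,95]]))"
```

```text
t 2.7 pos [ 504.5 -193.2  304.1] yawx -179.98 tilt 0.06 j [-0.065  0.24  -0.201  0.    -1.129 -1.505] F [0.1 0.4 0.3] w 85.4
shift [-0.755  1.152  0.041] turn [-0.     0.002  0.001]
[[481.5088241  336.34294408]
 [426.76867697 254.70608362]
 [403.9128897  278.44619095]]
```

View pics/w1.png

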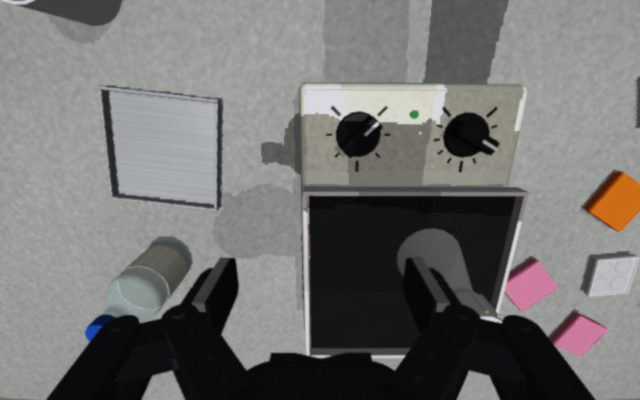

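Emit:
apply_moves:
  increments:
    - [[-0.4,0.5,0,0,0,0,1],[-0.75,1,0,0,0,0,1],[-0.75,1,0,0,0,0,1]]

```text
clock: 3.05
position: [579.7, -93.6, 303.8]
ee_rot: [0.0, 1.0, -0.0, 0.0]
contact_force: [0.5, -0.1, -0.9]
gripper_width: 85.2
```

Emit:
apply_moves:
  increments:
    - [[0,0.15,0,0,0,0,1],[0,0.15,0,0,0,0,1],[0,0.15,0,0,0,0,1]]

```text
clock: 3.35
position: [577.2, -81.0, 303.9]
ee_rot: [0.001, 1.0, -0.0, -0.0]
contact_force: [-0.4, 0.0, 0.6]
gripper_width: 85.5
```

```bash
python3 -c "
from h import *
plan([580,-78,250],180)
p=arm.get_image('wrist'); save(p,'w2.png')
print(proj(p,[[580,-78,211],[580,-78,95],[610,-100,95]]))
p=arm.get_image('scene'); cv2.imwrite('pics/s2.png',cv2.resize(p['img'][100:300,200:400,::-1],None,fx=4,fy=4)[:600])"
```

```text
t 3.35 pos [577.2 -81.  303.9] yawx 179.86 tilt 0.03 j [ 0.138  0.313 -0.099  0.    -1.159 -1.712] F [-0.4  0.   0.6] w 85.5
shift [-0.028  0.03   0.539] turn [-0.    -0.001 -0.005]
[[325.36247386 247.02434253]
 [323.31553976 191.04691212]
 [301.95135725 218.91009459]]
```

View pics/w2.png

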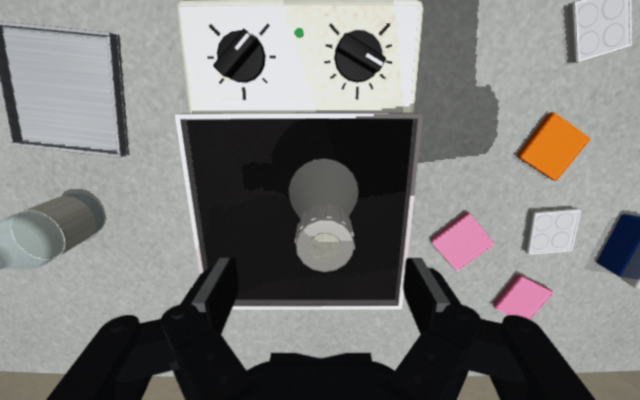

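View pics/s2.png

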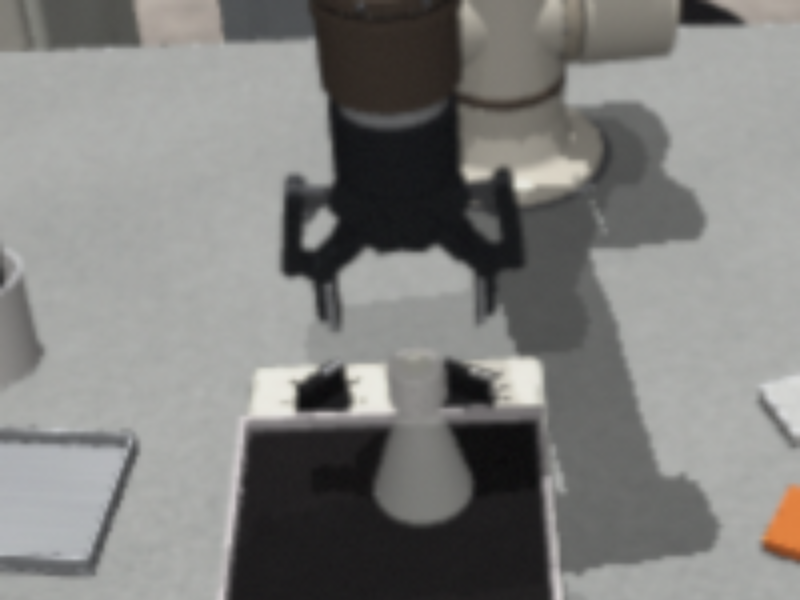

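Wrist view: the cap is at (325,246), where I predicted it. I'll descend and grip.

Emit:
apply_moves:
  increments:
    - [[-0.03,0.03,0.3,0,0,0,1],[-0.03,0.03,0.54,0,0,0,1],[-0.03,0.03,0.54,0,0,0,1],[-0.03,0.03,0.54,0,0,0,-1],[-0.03,0.03,0.54,0,0,0,-1],[-0.03,0.03,0.54,0,0,0,-1],[-0.03,0.03,0.54,0,0,0,-1],[-0.03,0.03,0.54,0,0,0,-1],[-0.03,0.03,0.54,0,0,0,-1]]

```text
clock: 4.35
position: [581.5, -77.5, 251.6]
ee_rot: [0.001, 1.0, -0.0, 0.001]
contact_force: [0.3, -1.7, 5.8]
gripper_width: 35.3
```

Emit:
apply_moves:
  increments:
    - [[0,0,0,0,0,0,-1],[0,0,-0.2,0,0,0,-1],[0,0,-0.4,0,0,0,-1],[0,0,-0.6,0,0,0,-1],[0,0,-0.6,0,0,0,-1]]

```text
clock: 4.85
position: [581.8, -77.1, 312.3]
ee_rot: [0.001, 1.0, 0.0, 0.003]
contact_force: [1.3, 0.4, -0.7]
gripper_width: 36.0
```

```bash
python3 -c "
from h import *
plan([482.5,-386.4,310],180)
p=arm.get_image('wrist'); save(p,'w3.png')
"
```

```text
t 4.85 pos [581.8 -77.1 312.3] yawx 179.89 tilt 0.31 j [ 0.144  0.312 -0.079  0.    -1.174 -1.717] F [ 1.3  0.4 -0.7] w 36.0
shift [ 0.987 -3.095  0.017] turn [ 0.001  0.011 -0.004]
```

View pics/w3.png

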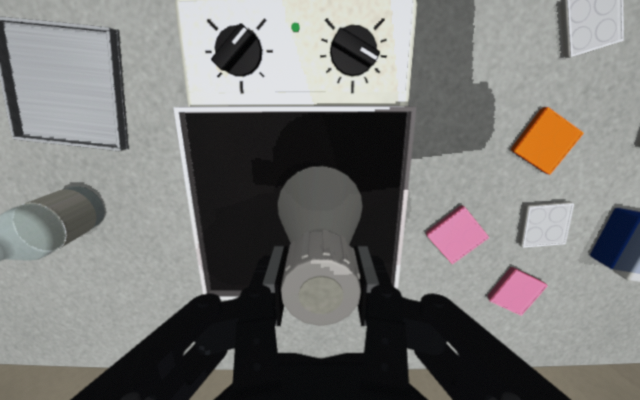

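The flask is held at 36 mm opening and lifted. I'll carry it to the tray.

Emit:
apply_moves:
  increments:
    - [[0.15,-0.15,0,0,0,0,-1],[0.45,-0.45,0,0,0,0,-1],[0.7,-0.75,0,0,0,0,-1],[0.97,-1,0,0,0,0,-1],[0.97,-1,0,0,0,0,-1]]

```text
clock: 5.4
position: [479.8, -178.7, 308.0]
ee_rot: [0.003, 1.0, 0.001, -0.002]
contact_force: [0.2, 0.5, -1.0]
gripper_width: 36.0
```

Emit:
apply_moves:
  increments:
    - [[0,-0.2,0,0,0,0,-1],[0,-0.6,0,0,0,0,-1],[0,-1,0,0,0,0,-1],[0,-1,0,0,0,0,-1]]

```text
clock: 5.8
position: [483.1, -279.9, 307.5]
ee_rot: [0.003, 1.0, 0.0, -0.002]
contact_force: [-0.8, -0.2, -2.3]
gripper_width: 35.6
```

Emit:
apply_moves:
  increments:
    - [[0,-0.2,0,0,0,0,-1],[0,-0.6,0,0,0,0,-1],[0,-1,0,0,0,0,-1],[0,-1,0,0,0,0,-1]]

```text
clock: 6.2
position: [483.0, -379.7, 307.3]
ee_rot: [0.003, 1.0, 0.001, -0.001]
contact_force: [0.1, 0.9, -1.7]
gripper_width: 35.7
```

```bash
python3 -c "
from h import *
plan([482.5,-386.4,162],180)
p=arm.get_image('wrist'); save(p,'w4.png')
"
```

```text
t 6.2 pos [ 483.  -379.7  307.3] yawx 179.65 tilt 0.17 j [-0.403  0.366 -0.013  0.    -1.195 -1.174] F [ 0.1  0.9 -1.7] w 35.7
shift [ 0.    -0.069  1.453] turn [ 0.002 -0.006 -0.012]
```

View pics/w4.png

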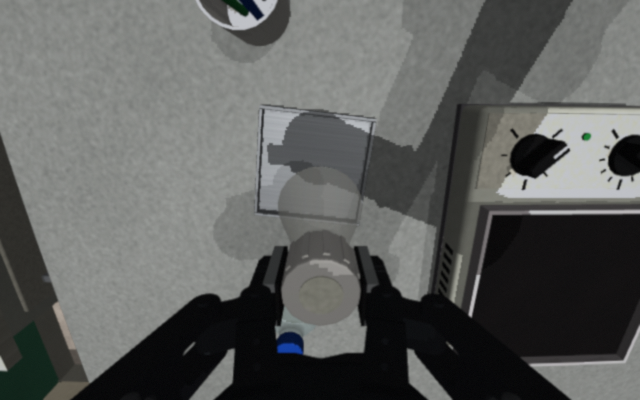

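Emit:
apply_moves:
  increments:
    - [[0,-0.07,0.3,0,0,0,-1],[0,-0.07,0.7,0,0,0,-1],[0,-0.07,1,0,0,0,-1],[0,-0.07,1,0,0,0,-1]]

```text
clock: 6.65
position: [480.8, -381.1, 204.1]
ee_rot: [0.001, 1.0, 0.003, -0.005]
contact_force: [-0.8, 0.0, -1.0]
gripper_width: 35.5
```

Emit:
apply_moves:
  increments:
    - [[0,0,0.2,0,0,0,-1],[0,0,0.35,0,0,0,-1],[0,0,0.41,0,0,0,-1],[0,0,0.44,0,0,0,-1],[0,0,0.46,0,0,0,-1],[0,0,0.46,0,0,0,-1]]

```text
clock: 7.25
position: [483.6, -384.1, 164.7]
ee_rot: [0.001, 1.0, -0.0, 0.001]
contact_force: [0.2, -0.1, -0.9]
gripper_width: 35.1
```

```bash
python3 -c "
from h import *
plan([482.5,-386.4,162],180)
p=arm.get_image('wrist'); save(p,'w5.png')
"
```

```text
t 7.25 pos [ 483.6 -384.1  164.7] yawx 179.89 tilt 0.08 j [-0.409  0.498 -0.188  0.    -0.884 -1.163] F [ 0.2 -0.1 -0.9] w 35.1
shift [ 0.011 -0.023  0.027] turn [-0.001  0.002 -0.004]
```

View pics/w5.png

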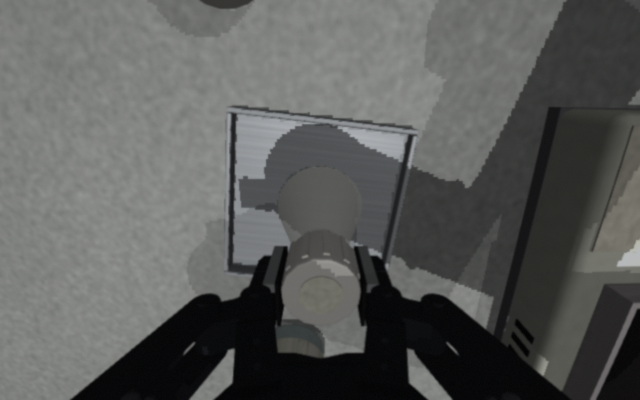

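Emit:
apply_moves:
  increments:
    - [[0,-0.02,0.02,0,0,0,-1],[0,-0.02,0.035,0,0,0,-1],[0,-0.02,0.035,0,0,0,-1]]

```text
clock: 7.6
position: [483.3, -386.4, 160.7]
ee_rot: [0.001, 1.0, -0.0, 0.0]
contact_force: [-0.7, -0.7, 0.0]
gripper_width: 35.5
```

Nearly on the floor (contact expected at about 160.6). I'll open the gripper and rise.

Emit:
apply_moves:
  increments:
    - [[0,0,0.01,0,0,0,-1],[0,0,0.01,0,0,0,0],[0,0,0.01,0,0,0,0.5],[0,0,0.01,0,0,0,1],[0,0,0.01,0,0,0,1],[0,0,0.01,0,0,0,1],[0,0,0.01,0,0,0,1],[0,0,-0.3,0,0,0,1],[0,0,-0.6,0,0,0,1],[0,0,-1,0,0,0,1]]

```text
clock: 8.6
position: [482.5, -385.6, 259.9]
ee_rot: [0.001, 1.0, 0.001, -0.002]
contact_force: [1.3, -0.4, 0.8]
gripper_width: 85.5
```

Emit:
apply_moves:
  increments:
    - [[0,0.5,-0.3,0,0,0,1],[0,1,-0.3,0,0,0,1],[0,1,-0.3,0,0,0,1]]

```text
clock: 8.9
position: [483.3, -282.8, 292.3]
ee_rot: [-0.001, 1.0, 0.0, 0.002]
contact_force: [0.3, -0.3, 0.3]
gripper_width: 85.6
```

```bash
python3 -c "
from h import *
plan([411.8,234.5,200],180+17.7)
p=arm.get_image('wrist'); save(p,'w6.png')
q=arm.get_image('scene'); save(q,'s6.png')
print(proj(q,[[482.5,-386.4,120]]),proj(p,[[482.5,-386.4,120]]))
"
```

```text
t 8.9 pos [ 483.3 -282.8  292.3] yawx -179.93 tilt 0.18 j [-2.400e-01  2.820e-01 -1.730e-01 -1.000e-03 -1.112e+00 -1.329e+00] F [ 0.3 -0.3  0.3] w 85.6
shift [0.712 5.174 0.922] turn [-0.001  0.006 -0.616]
[[198.78989807 196.01061886]] [[202.24400421 199.09169906]]
```

View pics/w6.png

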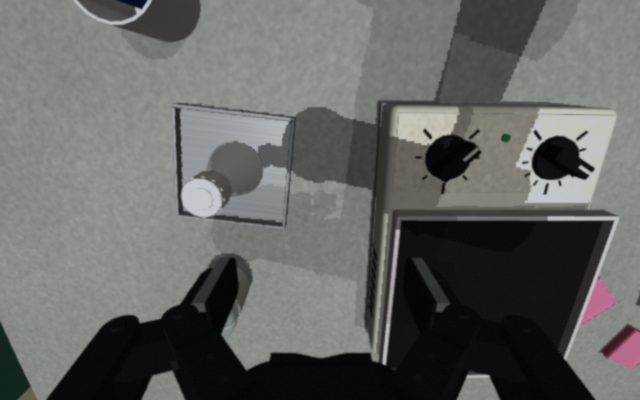

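View pics/s6.png

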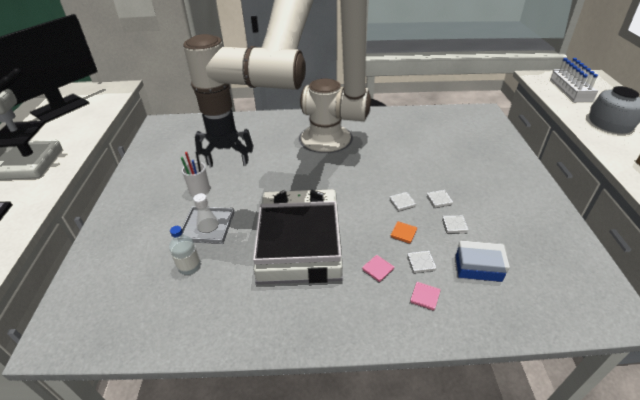

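Scene view: the flask stands upright in the tray at (205,213). Now the first dish, at (412,234).

Emit:
apply_moves:
  increments:
    - [[0.1,0.5,0,0,0,0,1],[0.18,1,0,0,0,0,1],[0.18,1,0,0,0,0,1]]

```text
clock: 9.3
position: [464.7, -183.5, 290.0]
ee_rot: [-0.001, 1.0, 0.0, -0.001]
contact_force: [-0.3, -0.0, -0.2]
gripper_width: 85.6
```

Emit:
apply_moves:
  increments:
    - [[0.1,0.5,0,0,0,0,1],[0.18,1,0,0,0,0,1],[0.18,1,0,0,0,0,1]]

```text
clock: 9.6
position: [447.6, -83.4, 290.3]
ee_rot: [-0.001, 1.0, 0.0, -0.0]
contact_force: [0.4, -0.9, 0.7]
gripper_width: 85.4
```

Emit:
apply_moves:
  increments:
    - [[0.1,0.5,0,0,0,0,1],[0.18,1,0,0,0,0,1],[0.18,1,0,0,0,0,1]]

```text
clock: 9.9
position: [430.5, 16.8, 290.5]
ee_rot: [-0.001, 1.0, 0.0, 0.0]
contact_force: [0.2, 0.4, 0.1]
gripper_width: 85.3
```

Emit:
apply_moves:
  increments:
    - [[0.1,0.5,0,0,0,0,1],[0.17,1,0,0,0,0,1],[0.17,1,0,0,0,0,1]]

```text
clock: 10.2
position: [414.2, 117.0, 290.5]
ee_rot: [-0.001, 1.0, 0.0, 0.001]
contact_force: [-0.1, 0.2, 0.2]
gripper_width: 85.3
```

Emit:
apply_moves:
  increments:
    - [[0,0.5,0.3,0,0,-0.3,1],[0,1,0.5,0,0,-0.62,1],[0,1,0.8,0,0,-0.62,1],[0,1,0.8,0,0,-0.62,1]]

```text
clock: 10.6
position: [412.9, 212.9, 206.0]
ee_rot: [-0.153, 0.988, -0.003, -0.004]
contact_force: [-0.5, -0.4, -0.6]
gripper_width: 85.6
```

```bash
python3 -c "
from h import *
p=arm.get_image('wrist'); save(p,'w7.png')
q=arm.get_image('top'); save(q,'t7.png')
dishes(q,15,(140,100,295,265))
plan([411.8,234.5,150],180+17.7)
print(proj(p,[[411.8,234.5,15]]))
"
```

```text
px [182. 206.] rect [526.3 375.2] ctr [525.8 374.8] size [61.9 62.3] ang 87.9
px [227. 161.] rect [665. 241.] ctr [665.5 240.2] size [61.7 61.3] ang 1.6
t 10.7 pos [414.4 213.  209.9] yawx -162.45 tilt 0.15 j [ 8.25e-01  2.15e-01 -5.03e-01  1.00e-03 -8.55e-01 -2.09e+00] F [ 0.3 -0.3  0.7] w 85.5
shift [-0.041  0.214  0.598] turn [-0.004 -0.004 -0.005]
[[343.17368638 201.08693246]]
```

View pics/w7.png

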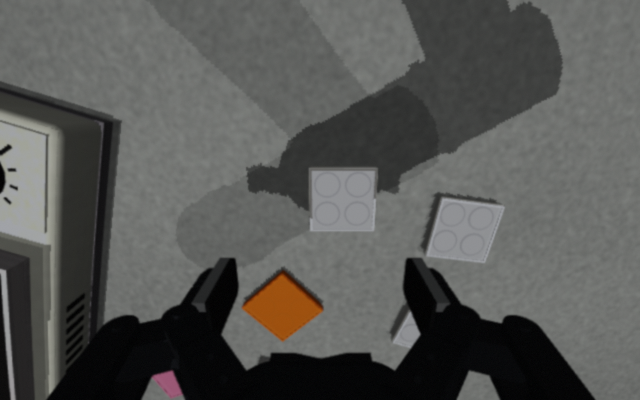

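View pics/t7.png

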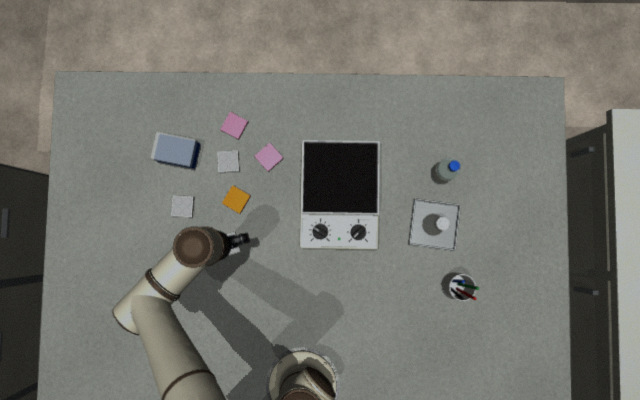

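The dish is at (343,200), square in the wrist view and as predicted. I'll descend.

Emit:
apply_moves:
  increments:
    - [[-0.04,0.21,0.3,0,0,0,1],[-0.04,0.21,0.6,0,0,0,1],[-0.04,0.21,0.9,0,0,0,1],[-0.04,0.21,0.9,0,0,0,1]]

```text
clock: 11.1
position: [410.7, 233.1, 118.8]
ee_rot: [-0.152, 0.988, -0.002, -0.002]
contact_force: [-1.0, -0.3, 0.7]
gripper_width: 85.4
```

```bash
python3 -c "
from h import *
p=arm.get_image('wrist'); save(p,'w8.png')
plan([411.8,234.5,77],180+17.7)
print(proj(p,[[411.8,234.5,15]]))
"
```

```text
t 11.15 pos [411.7 234.1 120.6] yawx -162.46 tilt 0.1 j [ 8.620e-01  3.630e-01 -5.870e-01  1.000e-03 -6.230e-01 -2.127e+00] F [0.5 0.1 0.8] w 85.1
shift [-0.003  0.004  0.436] turn [-0.002 -0.002 -0.006]
[[322.18926425 237.85564711]]
```

View pics/w8.png

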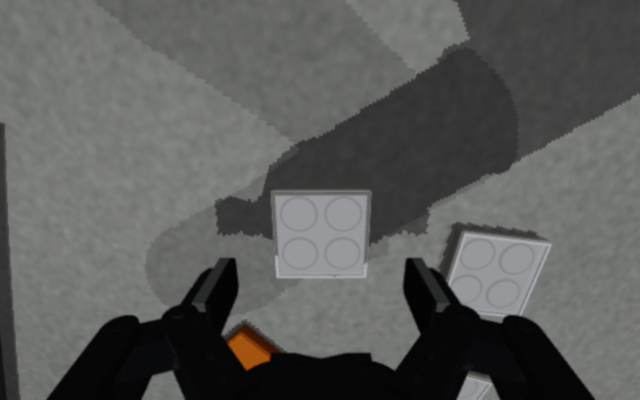

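Emit:
apply_moves:
  increments:
    - [[0,0,0.2,0,0,0,1],[0,0,0.35,0,0,0,1],[0,0,0.43,0,0,0,1],[0,0,0.43,0,0,0,1]]

```text
clock: 11.55
position: [411.7, 235.3, 78.3]
ee_rot: [-0.153, 0.988, 0.0, 0.001]
contact_force: [0.8, -0.1, 0.1]
gripper_width: 85.3
```

```bash
python3 -c "
from h import *
p=arm.get_image('wrist'); save(p,'w9.png')
st()
"
```

```text
t 11.6 pos [411.8 235.6  78.7] yawx -162.38 tilt 0.12 j [ 8.630e-01  4.390e-01 -6.220e-01  1.000e-03 -5.080e-01 -2.127e+00] F [-0.7  0.  -0. ] w 85.4
```

View pics/w9.png

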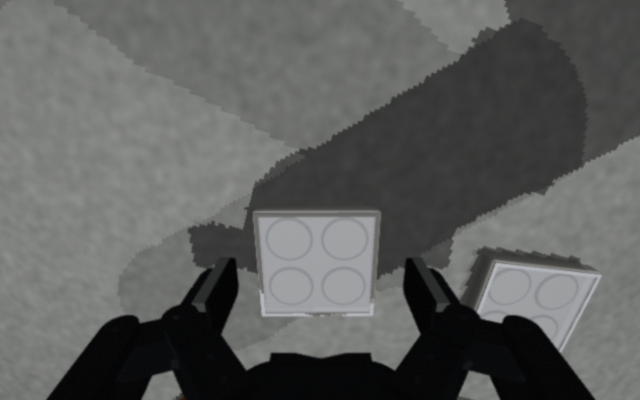

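```bash
python3 -c "
from h import *
p=arm.get_image('wrist')
s,X=st()
for h in (50,54,60,66,73):
  for dx in (-11,11):
    print(h,dx,np.round(proj(p,[s['position']+X@np.array([dx,y,h]) for y in (-42.5,42.5)]).ravel()))
"
```

```text
t 11.65 pos [411.8 235.7  78.8] yawx -162.37 tilt 0.15 j [ 8.640e-01  4.390e-01 -6.220e-01  1.000e-03 -5.070e-01 -2.127e+00] F [ 0.3 -0.6 -0.2] w 85.4
50 -11 [235. 303. 406. 303.]
50 11 [230. 265. 411. 265.]
54 -11 [237. 298. 404. 298.]
54 11 [233. 260. 408. 260.]
60 -11 [240. 291. 401. 291.]
60 11 [236. 254. 405. 254.]
66 -11 [243. 284. 398. 284.]
66 11 [239. 248. 402. 248.]
73 -11 [246. 277. 395. 277.]
73 11 [243. 242. 398. 242.]
```

The open fingertips sit about 58–60 mm ahead of the TCP, swung back, so I need to go about 10 mm lower before closing.

Emit:
apply_moves:
  increments:
    - [[0,-0.01,0.1,0,0,0,1],[0,-0.01,0.1,0,0,0,1],[0,-0.01,0.1,0,0,0,-1],[0,-0.01,0.1,0,0,0,-1],[0,-0.01,0.1,0,0,0,-1],[0,-0.01,0.1,0,0,0,-1],[0,-0.01,0.1,0,0,0,-1]]

```text
clock: 12.35
position: [411.3, 234.5, 67.9]
ee_rot: [-0.154, 0.988, 0.0, 0.0]
contact_force: [-2.2, -0.2, 5.9]
gripper_width: 62.5
```

```bash
python3 -c "
from h import *
p=arm.get_image('wrist'); save(p,'w10.png')
st()
"
```

```text
t 12.4 pos [411.3 234.5  67.9] yawx -162.34 tilt 0.03 j [ 0.863  0.459 -0.631  0.    -0.48  -2.125] F [-1.7 -0.   5.5] w 62.6
```

View pics/w10.png

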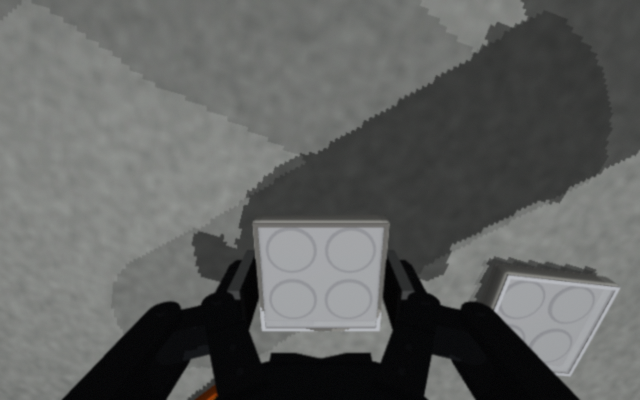

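Gripped at 62.6 mm. I'll lift and square the yaw at the same time.

Emit:
apply_moves:
  increments:
    - [[0,0,-0.2,0,0,0,-1],[0,0,-0.5,0,0,0.1,-1],[0,0,-0.9,0,0,0.35,-1],[0,0,-1,0,0,0.62,-1],[0,0,-1,0,0,0.62,-1],[0,0,-1,0,0,0.62,-1]]

```text
clock: 13.0
position: [410.8, 234.0, 166.8]
ee_rot: [-0.0, 1.0, -0.0, -0.0]
contact_force: [0.2, -0.9, 1.0]
gripper_width: 62.7
```

```bash
python3 -c "
from h import *
p=arm.get_image('wrist'); save(p,'w11.png')
plan([610.4,-100.3,185],180)
"
```

```text
t 13.05 pos [410.6 233.8 166.3] yawx 179.99 tilt 0.13 j [ 8.620e-01  2.880e-01 -5.410e-01 -1.000e-03 -7.440e-01 -2.433e+00] F [-0.5  0.9 -1.5] w 62.5
shift [-1.998 -3.341 -0.186] turn [-0.003 -0.004 -0.   ]
```

View pics/w11.png

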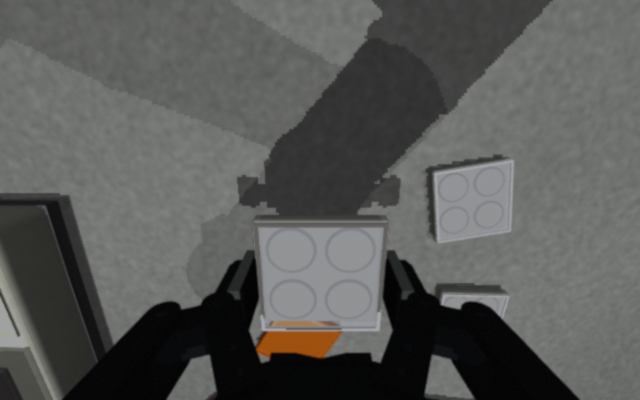

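Emit:
apply_moves:
  increments:
    - [[0,0,-0.3,0,0,0,-1],[-0.3,-0.3,-0.4,0,0,0,-1],[-0.5,-0.7,-0.4,0,0,0,-1],[-0.67,-1,-0.4,0,0,0,-1],[-0.67,-1,-0.4,0,0,0,-1]]

```text
clock: 13.55
position: [478.6, 131.2, 205.5]
ee_rot: [0.003, 1.0, -0.001, -0.002]
contact_force: [-0.6, 0.5, -0.8]
gripper_width: 62.6
```

Emit:
apply_moves:
  increments:
    - [[-0.3,-0.4,0,0,0,0,-1],[-0.67,-0.8,0,0,0,0,-1],[-0.67,-1,0,0,0,0,-1],[-0.67,-1,0,0,0,0,-1]]

```text
clock: 13.95
position: [544.6, 32.0, 205.2]
ee_rot: [0.002, 1.0, -0.001, -0.002]
contact_force: [-0.8, 0.0, 0.0]
gripper_width: 62.6
```

Emit:
apply_moves:
  increments:
    - [[-0.3,-0.4,0,0,0,0,-1],[-0.66,-0.8,0,0,0,0,-1],[-0.66,-1,0,0,0,0,-1],[-0.66,-1,0,0,0,0,-1]]

```text
clock: 14.35
position: [610.5, -67.4, 205.3]
ee_rot: [0.002, 1.0, -0.0, -0.002]
contact_force: [-0.6, 0.3, -0.6]
gripper_width: 62.4
```

Emit:
apply_moves:
  increments:
    - [[0,-0.34,0,0,0,0,-1],[0,-0.34,0,0,0,0,-1],[0,-0.34,0,0,0,0,-1],[0,-0.34,0,0,0,0,-1]]

```text
clock: 14.75
position: [610.2, -98.5, 207.1]
ee_rot: [0.0, 1.0, 0.0, -0.0]
contact_force: [0.9, 0.8, -0.6]
gripper_width: 62.3
```

```bash
python3 -c "
from h import *
p=arm.get_image('wrist'); save(p,'w12.png')
plan([610.4,-100.3,163],180)
print(proj(p,[[610.4+sx*100,-100.3+sy*105,95] for sx in (-1,1) for sy in (-1,1)]))
"
```

```text
t 14.8 pos [610.3 -98.6 207.2] yawx 179.99 tilt 0.03 j [ 0.101  0.454 -0.14  -0.    -0.978 -1.672] F [-0.6  0.5 -1.2] w 62.6
shift [-0.001 -0.017  0.442] turn [ 0.    -0.001 -0.   ]
[[136.28954895  73.1711516 ]
 [498.15600986  72.68282016]
 [187.73155542 343.4685939 ]
 [449.01840697 342.92226619]]
```

View pics/w12.png

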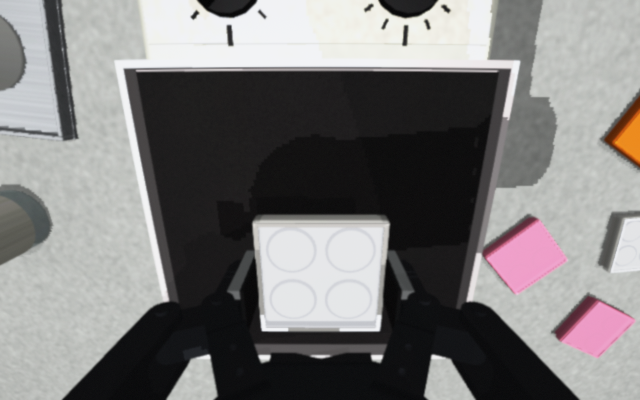

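The mat's front corners are at (136,71) and (500,72) against a prediction of (136,73) and (498,73), so the platform centre is confirmed. I'll place the dish.

Emit:
apply_moves:
  increments:
    - [[0,-0.02,0.2,0,0,0,-1],[0,-0.02,0.34,0,0,0,-1],[0,-0.02,0.4,0,0,0,-1],[0,-0.02,0.43,0,0,0,-1],[0,-0.02,0.44,0,0,0,-1],[0,-0.02,0.44,0,0,0,-1]]

```text
clock: 15.4
position: [610.8, -102.0, 163.8]
ee_rot: [0.001, 1.0, -0.0, 0.0]
contact_force: [0.5, 0.2, -0.6]
gripper_width: 62.4
```

Emit:
apply_moves:
  increments:
    - [[0,0.01,0.01,0,0,0,-1],[0,0.01,0.015,0,0,0,-1],[0,0.01,0.015,0,0,0,-1]]

```text
clock: 15.7
position: [610.9, -101.0, 163.0]
ee_rot: [0.001, 1.0, -0.0, 0.001]
contact_force: [-0.9, 0.3, 3.0]
gripper_width: 62.4
```

Emit:
apply_moves:
  increments:
    - [[0,0,0,0,0,0,1],[0,0,0,0,0,0,1],[0,0,0,0,0,0,1],[0,0,0,0,0,0,1],[0,0,-0.3,0,0,0,1],[0,0,-0.6,0,0,0,1],[0,0,-0.6,0,0,0,1]]

```text
clock: 16.4
position: [612.7, -101.2, 226.7]
ee_rot: [0.001, 1.0, -0.0, 0.005]
contact_force: [0.3, 0.2, 0.5]
gripper_width: 85.6
```

Emit:
apply_moves:
  increments:
    - [[-0.2,0.5,0,0,0,0,1],[-0.2,1,0,0,0,0,1],[-0.2,1,0,0,0,0,1]]

```text
clock: 16.7
position: [631.1, 3.3, 221.3]
ee_rot: [-0.001, 1.0, 0.0, 0.0]
contact_force: [-0.9, 0.9, -0.5]
gripper_width: 85.4
```

Emit:
apply_moves:
  increments:
    - [[-0.2,0.5,0,0,0,0,1],[-0.2,1,0,0,0,0,1],[-0.2,1,0,0,0,0,1]]

```text
clock: 17.0
position: [651.2, 103.4, 221.0]
ee_rot: [-0.001, 1.0, 0.0, 0.0]
contact_force: [0.1, -0.6, -0.3]
gripper_width: 85.5
```

Emit:
apply_moves:
  increments:
    - [[-0.15,0.5,0,0,0,0,1],[-0.15,1,0.2,0,0,-0.06,1],[-0.15,1,0.2,0,0,-0.06,1]]

```text
clock: 17.3
position: [665.0, 202.5, 198.6]
ee_rot: [-0.016, 1.0, -0.0, -0.002]
contact_force: [0.2, -0.1, -0.6]
gripper_width: 85.7
```

```bash
python3 -c "
from h import *
p=arm.get_image('wrist'); save(p,'w13.png')
q=arm.get_image('top'); save(q,'t13.png')
dishes(q,15,(140,100,295,265))
print('pile'); dishes(q,110,(305,143,378,212))
plan([665.2,240.6,120],180+1.6)
print(proj(p,[[665.2,240.6,15]]))
"
```

```text
px [169. 258.] rect [373.8 410.6] ctr [368.2 408.7] size [47.9 84.6] ang 1.0
px [186. 206.] rect [523.8 366.2] ctr [527.9 362.4] size [58.4 39.7] ang 2.0
px [152. 198.] rect [547.9 462.6] ctr [535.8 465.5] size [328.4  81.7] ang 10.4
px [177. 145.] rect [714.  394.3] ctr [711.8 397.2] size [77.8 95.7] ang 30.6
pile
px [340. 176.] rect [ 611.2 -101. ] ctr [ 610.5 -100. ] size [57.1 59.5] ang 0.7
t 17.4 pos [665.4 199.5 200.1] yawx -178.31 tilt 0.19 j [ 0.523  0.58   0.065 -0.    -1.059 -2.064] F [-0.3 -0.1  0.2] w 85.3
shift [-0.012  0.412  0.801] turn [-0.003 -0.006  0.003]
[[362.09307028 198.54960614]]
```

View pics/w13.png

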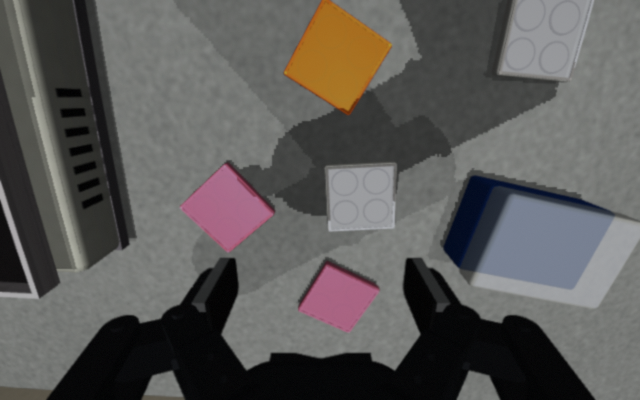

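View pics/t13.png

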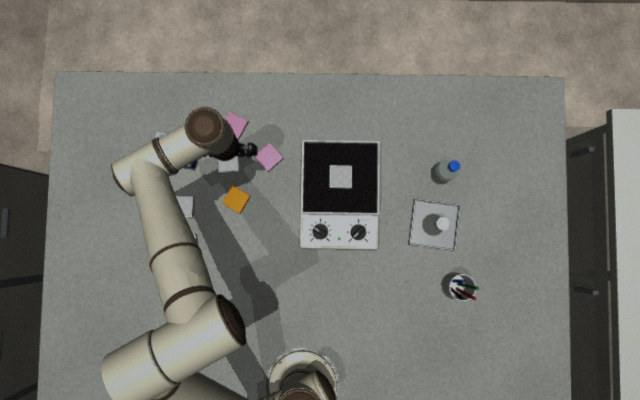

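The first dish is centred at about (610.5,-100.5). Dish 2 is as predicted at (361,197). I'll descend in two calls.

Emit:
apply_moves:
  increments:
    - [[-0.01,0.41,0.2,0,0,0,1],[-0.01,0.41,0.6,0,0,0,1],[-0.01,0.41,0.9,0,0,0,1],[-0.01,0.41,1,0,0,0,1],[-0.01,0.41,1,0,0,0,1],[-0.01,0.41,1,0,0,0,1]]

```text
clock: 18.0
position: [667.2, 239.2, 103.9]
ee_rot: [-0.014, 1.0, 0.0, 0.001]
contact_force: [-0.6, -0.5, 0.5]
gripper_width: 85.3
```

```bash
python3 -c "
from h import *
p=arm.get_image('wrist'); save(p,'w14.png')
plan([665.2,240.6,68.5],180+1.6)
print(proj(p,[[665.2,240.6,15]]))
"
```

```text
t 18.05 pos [667.4 239.5 104.5] yawx -178.44 tilt 0.24 j [ 5.720e-01  6.950e-01  1.500e-02  1.000e-03 -8.870e-01 -2.116e+00] F [-0.1 -0.5  0.9] w 85.4
shift [0.023 0.011 0.359] turn [ 0.003  0.008 -0.001]
[[322.93567337 242.72920314]]
```

View pics/w14.png

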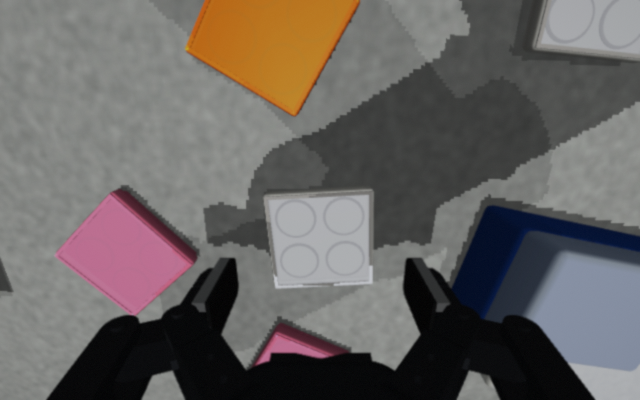

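Emit:
apply_moves:
  increments:
    - [[0.01,0.01,0.2,0,0,0,1],[0.01,0.01,0.33,0,0,0,1],[0.01,0.01,0.355,0,0,0,1],[0.01,0.01,0.355,0,0,0,1],[0.01,0.01,0.355,0,0,0,-1],[0.01,0.01,0.355,0,0,0,-1],[0.01,0.01,0.355,0,0,0,-1],[0.01,0.01,0.355,0,0,0,-1],[0.01,0.01,0.355,0,0,0,-1]]

```text
clock: 18.95
position: [665.9, 241.4, 68.2]
ee_rot: [-0.014, 1.0, 0.001, 0.001]
contact_force: [0.4, 0.5, 6.2]
gripper_width: 62.7
```

```bash
python3 -c "
from h import *
p=arm.get_image('wrist'); save(p,'w15.png')
st()
"
```

```text
t 19.0 pos [665.9 241.4  68.2] yawx -178.37 tilt 0.18 j [ 5.760e-01  7.360e-01 -9.000e-03  1.000e-03 -8.220e-01 -2.118e+00] F [-0.3  0.5  6.3] w 62.8
```

View pics/w15.png

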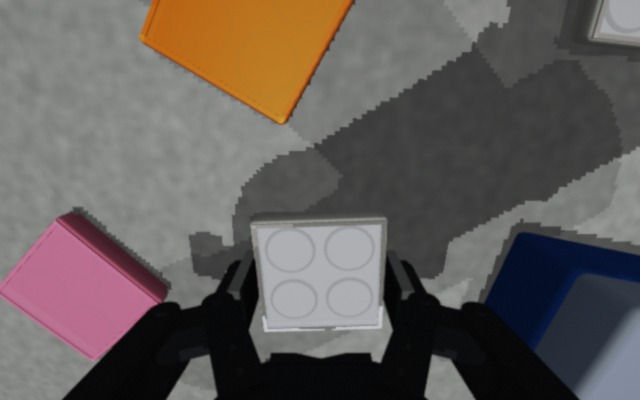

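Emit:
apply_moves:
  increments:
    - [[0,0,-0.2,0,0,0,-1],[0,0,-0.5,0,0,0.06,-1],[0,0,-0.9,0,0,0.06,-1],[0,0,-1,0,0,0.06,-1],[0,0,-1,0,0,0.06,-1]]

```text
clock: 19.5
position: [665.6, 241.2, 168.7]
ee_rot: [0.001, 1.0, 0.001, 0.002]
contact_force: [0.5, -0.3, 0.1]
gripper_width: 62.3
```

Emit:
apply_moves:
  increments:
    - [[0,0,-0.3,0,0,0,-1],[0.1,-0.3,-0.5,0,0,0,-1],[0.18,-0.7,-0.5,0,0,0,-1],[0.18,-1,-0.5,0,0,0,-1],[0.18,-1,-0.5,0,0,0,-1]]

```text
clock: 20.0
position: [645.3, 137.2, 214.3]
ee_rot: [0.003, 1.0, -0.001, -0.002]
contact_force: [-0.6, 0.1, -0.3]
gripper_width: 62.7
```

Emit:
apply_moves:
  increments:
    - [[0.1,-0.3,0,0,0,0,-1],[0.18,-0.7,0,0,0,0,-1],[0.18,-1,0,0,0,0,-1],[0.18,-1,0,0,0,0,-1]]

```text
clock: 20.4
position: [627.4, 38.1, 214.3]
ee_rot: [0.003, 1.0, -0.0, -0.002]
contact_force: [-0.1, -0.0, -0.9]
gripper_width: 62.4
```

Emit:
apply_moves:
  increments:
    - [[0.1,-0.3,0,0,0,0,-1],[0.18,-0.7,0,0,0,0,-1],[0.18,-1,0,0,0,0,-1],[0.18,-1,0,0,0,0,-1]]

```text
clock: 20.8
position: [609.6, -61.1, 214.7]
ee_rot: [0.003, 1.0, -0.0, -0.002]
contact_force: [0.5, 0.8, -0.6]
gripper_width: 62.5
```

Emit:
apply_moves:
  increments:
    - [[0,-0.3,0,0,0,0,-1],[0,-0.42,0,0,0,0,-1],[0,-0.42,0,0,0,0,-1],[0,-0.42,0,0,0,0,-1]]

```text
clock: 21.2
position: [610.3, -100.2, 215.7]
ee_rot: [0.001, 1.0, 0.0, -0.0]
contact_force: [-0.1, -0.5, 0.0]
gripper_width: 62.2
```

```bash
python3 -c "
from h import *
p=arm.get_image('wrist'); save(p,'w16.png')
plan([610.8,-101.0,178.5],180)
"
```

```text
t 21.25 pos [ 610.3 -100.   215.9] yawx 179.92 tilt 0.04 j [ 0.099  0.446 -0.129 -0.    -0.997 -1.671] F [ 0.5 -0.4 -0.1] w 62.7
shift [-0.005 -0.01   0.374] turn [ 0.001 -0.001 -0.003]
```

View pics/w16.png

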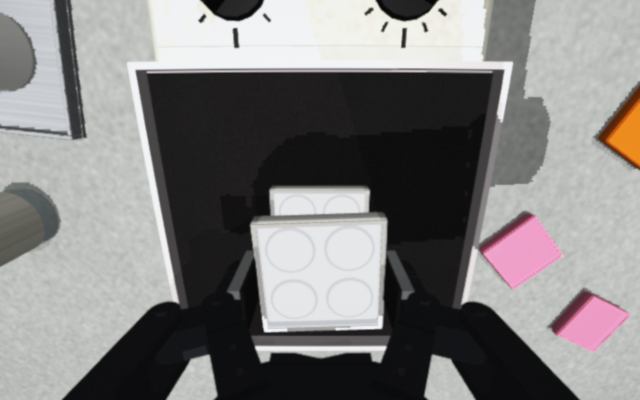

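Emit:
apply_moves:
  increments:
    - [[-0.005,-0.01,0.2,0,0,0,-1],[-0.005,-0.01,0.3,0,0,0,-1],[-0.005,-0.01,0.35,0,0,0,-1],[-0.005,-0.01,0.37,0,0,0,-1],[-0.005,-0.01,0.38,0,0,0,-1],[-0.005,-0.01,0.38,0,0,0,-1],[-0.005,-0.01,0.38,0,0,0,-1]]

```text
clock: 21.95
position: [611.0, -102.1, 179.0]
ee_rot: [0.001, 1.0, -0.0, 0.0]
contact_force: [0.3, -0.5, -1.5]
gripper_width: 62.3
```

Emit:
apply_moves:
  increments:
    - [[0,0.01,0.005,0,0,0,-1],[0,0.01,0.012,0,0,0,-1],[0,0.01,0.015,0,0,0,-1],[0,0.01,0.015,0,0,0,-1]]

```text
clock: 22.35
position: [610.9, -101.0, 178.1]
ee_rot: [0.001, 1.0, -0.0, 0.001]
contact_force: [-1.1, 0.2, 5.8]
gripper_width: 61.9
```

Emit:
apply_moves:
  increments:
    - [[0,0,0,0,0,0,1],[0,0,0,0,0,0,1],[0,0,0,0,0,0,1],[0,0,0,0,0,0,1],[0,0,-0.3,0,0,0,1],[0,0,-0.5,0,0,0,1],[0,0,-0.5,0,0,0,1]]

```text
clock: 23.05
position: [612.3, -101.2, 230.3]
ee_rot: [0.001, 1.0, -0.0, 0.003]
contact_force: [0.9, 0.1, 1.2]
gripper_width: 85.1
```

Emit:
apply_moves:
  increments:
    - [[0.2,0.5,0,0,0,0,1],[0.2,1,0,0,0,0,1],[0.2,1,0,0,0,0,1]]

```text
clock: 23.35
position: [590.4, 2.8, 226.4]
ee_rot: [-0.001, 1.0, 0.0, -0.0]
contact_force: [0.8, -0.4, 1.2]
gripper_width: 85.7
```

Emit:
apply_moves:
  increments:
    - [[0.2,0.5,0,0,0,0,1],[0.2,1,0,0,0,0,1],[0.2,1,0,0,0,0,1]]

```text
clock: 23.65
position: [570.9, 102.9, 226.4]
ee_rot: [-0.001, 1.0, 0.0, 0.0]
contact_force: [0.1, -0.0, 0.5]
gripper_width: 85.2
```

```bash
python3 -c "
from h import *
q=arm.get_image('top'); save(q,'t17.png')
dishes(q,15,(140,100,295,265))
print('pile'); dishes(q,125,(305,143,378,212))
plan([525.5,374.9,220],180-2.2)
"
```

```text
px [180. 222.] rect [459.6 362.5] ctr [486.7 384.7] size [227.  144.3] ang 26.5
px [218. 186.] rect [587.2 264.3] ctr [585.5 266.9] size [79.7 95.3] ang 27.6
pile
px [340. 176.] rect [ 609.3 -100.3] ctr [609.1 -99.7] size [56.4 58.9] ang 0.8
t 23.7 pos [570.9 101.5 226.2] yawx -179.9 tilt 0.04 j [ 0.455  0.375 -0.215 -0.    -0.981 -2.024] F [0.1 0.2 0.4] w 85.4
shift [0.449 2.735 0.062] turn [-0.    -0.001  0.08 ]
```

View pics/t17.png

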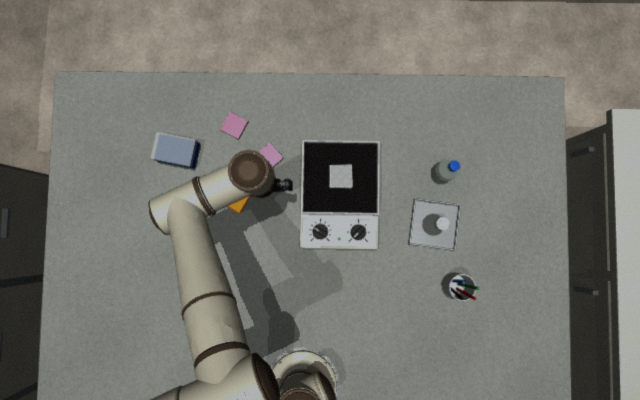

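Emit:
apply_moves:
  increments:
    - [[0.2,0.5,0,0,0,0,1],[0.22,1,0,0,0,0,1],[0.22,1,0,0,0,0,1]]

```text
clock: 24.0
position: [549.4, 202.0, 226.5]
ee_rot: [-0.001, 1.0, 0.0, 0.0]
contact_force: [0.1, 0.4, -0.8]
gripper_width: 85.5
```

Emit:
apply_moves:
  increments:
    - [[0.2,0.5,0,0,0,0.08,1],[0.22,1,0.2,0,0,0.08,1],[0.22,1,0.2,0,0,0.08,1]]

```text
clock: 24.3
position: [527.1, 301.2, 204.6]
ee_rot: [0.02, 1.0, -0.001, -0.001]
contact_force: [0.2, -0.7, -0.5]
gripper_width: 85.1
```

```bash
python3 -c "
from h import *
p=arm.get_image('wrist'); save(p,'w18.png')
plan([525.5,374.9,100],180-2.2)
print(proj(p,[[525.5,374.9,15],[405.9,358.8,15]]))
"
```

```text
t 24.35 pos [527.2 300.4 204.6] yawx 177.68 tilt 0.19 j [ 0.784  0.44  -0.171 -0.    -0.963 -2.395] F [ 0.1  0.4 -0.3] w 85.2
shift [0.044 0.746 1.044] turn [-0.004 -0.005 -0.004]
[[399.92953618 190.1303033 ]
 [386.33677429  48.52908562]]
```

View pics/w18.png

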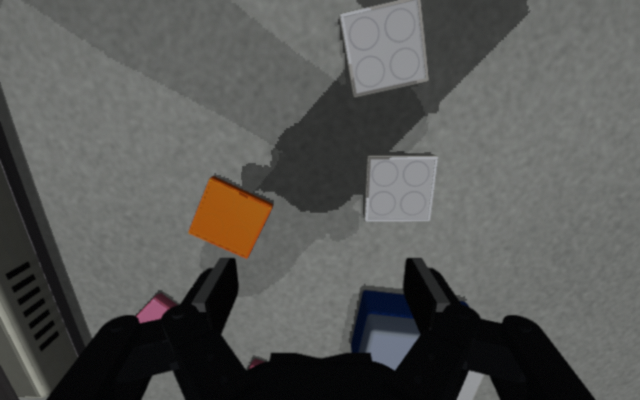

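Emit:
apply_moves:
  increments:
    - [[0.04,0.5,0.2,0,0,0,1],[0.04,0.75,0.6,0,0,0,1],[0.04,0.75,0.9,0,0,0,1],[0.04,0.75,1,0,0,0,1],[0.04,0.75,1,0,0,0,1],[0.04,0.75,1,0,0,0,1]]

```text
clock: 24.95
position: [528.1, 373.4, 108.5]
ee_rot: [0.022, 1.0, 0.001, 0.001]
contact_force: [-0.5, 0.3, 0.2]
gripper_width: 85.4
```

```bash
python3 -c "
from h import *
p=arm.get_image('wrist'); save(p,'w19.png')
plan([525.5,374.9,68.3],180-2.2)
print(proj(p,[[525.5,374.9,15],[405.9,358.8,15]]))
"
```

```text
t 25.0 pos [528.1 373.8 109.1] yawx 177.52 tilt 0.2 j [ 8.66e-01  6.04e-01 -1.58e-01  1.00e-03 -8.05e-01 -2.48e+00] F [0.4 0.4 1. ] w 85.5
shift [0.028 0.009 0.408] turn [ 0.005  0.005 -0.01 ]
[[322.70111381 238.5716431 ]
 [279.80256423  20.47092489]]
```

View pics/w19.png

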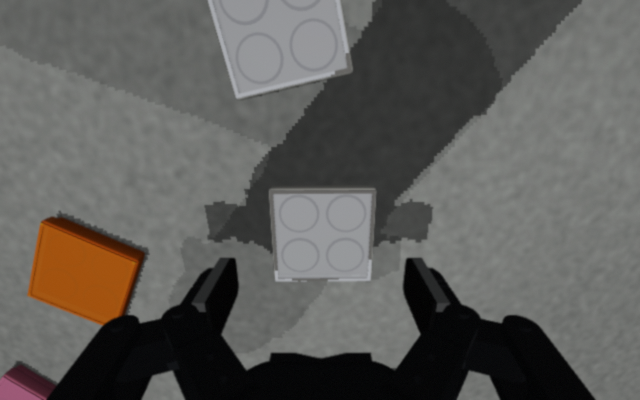

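Emit:
apply_moves:
  increments:
    - [[0.02,0.01,0.2,0,0,0,1],[0.02,0.01,0.37,0,0,0,1],[0.02,0.01,0.4,0,0,0,1],[0.02,0.01,0.4,0,0,0,1],[0.02,0.01,0.4,0,0,0,-1],[0.02,0.01,0.4,0,0,0,-1],[0.02,0.01,0.4,0,0,0,-1],[0.02,0.01,0.4,0,0,0,-1],[0.02,0.01,0.4,0,0,0,-1]]

```text
clock: 25.9
position: [525.7, 376.2, 69.1]
ee_rot: [0.021, 1.0, 0.001, 0.001]
contact_force: [-0.1, -0.6, 6.1]
gripper_width: 62.5
```

```bash
python3 -c "
from h import *
p=arm.get_image('wrist'); save(p,'w20.png')
st()
"
```

```text
t 25.95 pos [525.7 376.1  69.1] yawx 177.62 tilt 0.2 j [ 8.710e-01  6.550e-01 -1.860e-01  1.000e-03 -7.260e-01 -2.484e+00] F [-0.3  0.6  6.2] w 62.0
```

View pics/w20.png

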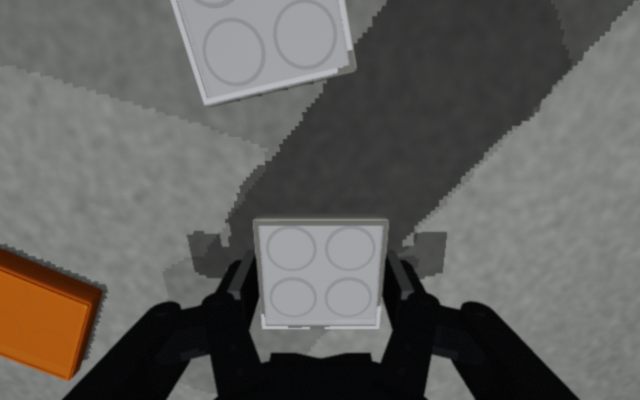

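Emit:
apply_moves:
  increments:
    - [[0,0,-0.2,0,0,0,-1],[0,0,-0.5,0,0,-0.08,-1],[0,0,-0.9,0,0,-0.08,-1],[0,0,-1,0,0,-0.08,-1],[0,0,-1,0,0,-0.08,-1]]

```text
clock: 26.45
position: [525.4, 376.0, 169.5]
ee_rot: [0.001, 1.0, 0.002, 0.002]
contact_force: [-0.4, 0.0, -1.5]
gripper_width: 62.5
```

Emit:
apply_moves:
  increments:
    - [[0,0,-0.3,0,0,0,-1],[-0.1,-0.3,-0.6,0,0,0,-1],[-0.17,-0.7,-0.65,0,0,0,-1],[-0.17,-1,-0.65,0,0,0,-1],[-0.17,-1,-0.65,0,0,0,-1]]

```text
clock: 26.95
position: [540.6, 271.5, 230.3]
ee_rot: [0.003, 1.0, -0.001, -0.002]
contact_force: [0.1, 0.5, -2.0]
gripper_width: 62.7
```

Emit:
apply_moves:
  increments:
    - [[-0.1,-0.3,0,0,0,0,-1],[-0.17,-0.7,0,0,0,0,-1],[-0.17,-1,0,0,0,0,-1],[-0.17,-1,0,0,0,0,-1]]

```text
clock: 27.35
position: [557.5, 172.4, 230.0]
ee_rot: [0.003, 1.0, -0.001, -0.002]
contact_force: [1.0, 0.3, -0.3]
gripper_width: 62.2
```

Emit:
apply_moves:
  increments:
    - [[-0.1,-0.3,0,0,0,0,-1],[-0.17,-0.7,0,0,0,0,-1],[-0.17,-1,0,0,0,0,-1],[-0.17,-1,0,0,0,0,-1]]

```text
clock: 27.75
position: [574.6, 73.1, 230.3]
ee_rot: [0.003, 1.0, -0.0, -0.002]
contact_force: [1.1, -0.5, -1.3]
gripper_width: 62.0
```

Emit:
apply_moves:
  increments:
    - [[-0.1,-0.3,0,0,0,0,-1],[-0.17,-0.7,0,0,0,0,-1],[-0.17,-1,0,0,0,0,-1],[-0.17,-1,0,0,0,0,-1]]

```text
clock: 28.15
position: [591.8, -26.4, 230.5]
ee_rot: [0.003, 1.0, -0.0, -0.001]
contact_force: [-0.0, 0.5, -0.5]
gripper_width: 62.1
```

Emit:
apply_moves:
  increments:
    - [[-0.1,-0.3,0,0,0,0,-1],[-0.17,-0.6,0,0,0,0,-1],[-0.17,-0.77,0,0,0,0,-1],[-0.17,-0.77,0,0,0,0,-1],[-0.17,-0.77,0,0,0,0,-1]]

```text
clock: 28.65
position: [608.6, -101.0, 231.3]
ee_rot: [0.001, 1.0, 0.0, -0.001]
contact_force: [-0.9, 0.0, -0.7]
gripper_width: 62.5
```

```bash
python3 -c "
from h import *
p=arm.get_image('wrist'); save(p,'w21.png')
plan([610.8,-101.0,194.2],180)
"
```

```text
t 28.7 pos [ 608.7 -100.7  231.5] yawx 179.92 tilt 0.04 j [ 0.098  0.429 -0.114 -0.    -1.029 -1.67 ] F [-0.5 -0.3 -1. ] w 62.8
shift [-0.022 -0.003  0.373] turn [ 0.001 -0.001 -0.003]
```

View pics/w21.png

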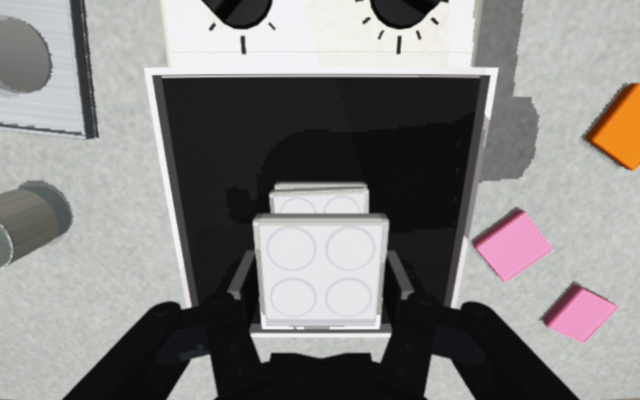

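Emit:
apply_moves:
  increments:
    - [[-0.02,0,0.2,0,0,0,-1],[-0.02,0,0.3,0,0,0,-1],[-0.02,0,0.35,0,0,0,-1],[-0.02,0,0.37,0,0,0,-1],[-0.02,0,0.375,0,0,0,-1],[-0.02,0,0.38,0,0,0,-1],[-0.02,0,0.38,0,0,0,-1]]

```text
clock: 29.4
position: [611.0, -101.9, 194.4]
ee_rot: [0.001, 1.0, 0.0, 0.001]
contact_force: [-1.3, -0.2, -0.8]
gripper_width: 62.5
```

Emit:
apply_moves:
  increments:
    - [[0,0,0.005,0,0,0,-1],[0,0,0.01,0,0,0,-1],[0,0,0.01,0,0,0,-1]]

```text
clock: 29.7
position: [611.0, -101.9, 194.1]
ee_rot: [0.001, 1.0, -0.0, 0.001]
contact_force: [-2.7, 0.8, 5.3]
gripper_width: 62.7
```

Emit:
apply_moves:
  increments:
    - [[0,0,0,0,0,0,1],[0,0,0,0,0,0,1],[0,0,0,0,0,0,1],[0,0,0,0,0,0,1],[0,0,-0.3,0,0,0,1],[0,0,-0.5,0,0,0,1],[0,0,-0.5,0,0,0,1]]

```text
clock: 30.4
position: [612.3, -102.0, 246.3]
ee_rot: [0.001, 1.0, -0.0, 0.003]
contact_force: [0.2, 0.2, -0.6]
gripper_width: 85.7
```

Emit:
apply_moves:
  increments:
    - [[0.3,0.5,0,0,0,0,1],[0.5,1,0,0,0,0,1],[0.5,1,0,0,0,0,1]]

```text
clock: 30.7
position: [558.9, 0.8, 242.2]
ee_rot: [-0.0, 1.0, 0.0, -0.001]
contact_force: [0.7, 0.0, 0.4]
gripper_width: 85.6
```

Emit:
apply_moves:
  increments:
    - [[0.3,0.5,0,0,0,0,1],[0.5,1,0,0,0,0,1],[0.5,1,0,0,0,0,1]]

```text
clock: 31.0
position: [509.6, 101.0, 242.5]
ee_rot: [-0.001, 1.0, 0.0, -0.0]
contact_force: [1.1, 0.5, -1.2]
gripper_width: 85.6
```

Emit:
apply_moves:
  increments:
    - [[0.3,0.5,0,0,0,-0.2,1],[0.5,1,0.2,0,0,-0.35,1],[0.5,1,0.2,0,0,-0.35,1]]

```text
clock: 31.3
position: [459.9, 200.4, 221.5]
ee_rot: [-0.088, 0.996, -0.0, -0.001]
contact_force: [0.2, 0.1, -0.1]
gripper_width: 85.5
```

```bash
python3 -c "
from h import *
p=arm.get_image('wrist'); save(p,'w22.png')
q=arm.get_image('top'); save(q,'t22.png')
print('pile'); dishes(q,140,(305,143,378,212))
dishes(q,15,(140,100,295,265))
plan([405.9,358.8,100],180+9.9)
print(proj(p,[[405.9,358.8,15]]))
"
```

```text
pile
px [340. 176.] rect [608.8 -99.6] ctr [607.1 -99. ] size [58.5 58.1] ang 0.8
px [175. 248.] rect [399.4 393. ] ctr [397.5 395.1] size [77.4 95.9] ang 42.4
t 31.4 pos [460.7 199.5 221.8] yawx -169.96 tilt 0.13 j [ 0.732  0.258 -0.406 -0.    -0.909 -2.128] F [-0.1 -0.2 -0.9] w 85.9
shift [0.26  1.666 1.216] turn [-0.002 -0.004  0.005]
[[491.08326834 164.15596339]]
```

View pics/w22.png

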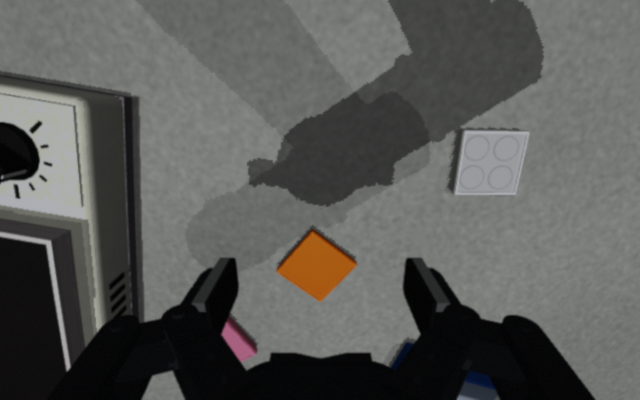

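View pics/t22.png

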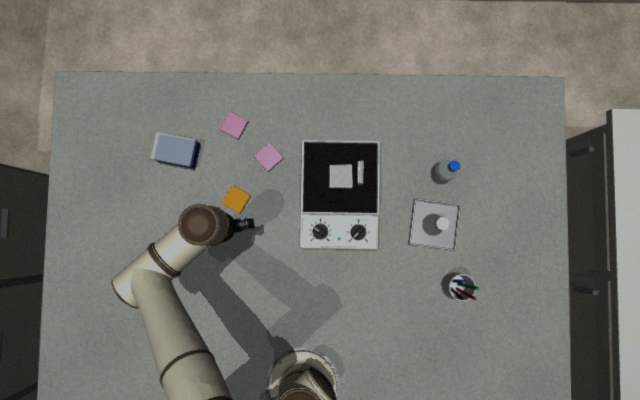

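There's a white sliver beside the pile at (361,172), so something moved. I'll look closer.

```bash
python3 -c "
from h import *
q=arm.get_image('top'); cv2.imwrite('pics/z1.png',cv2.resize(q['img'][138:215,298:385,::-1],None,fx=7,fy=7,interpolation=cv2.INTER_CUBIC))
q=arm.get_image('scene'); cv2.imwrite('pics/z2.png',cv2.resize(q['img'][180:290,240:360,::-1],None,fx=5,fy=5,interpolation=cv2.INTER_CUBIC))
"
```

View pics/z1.png

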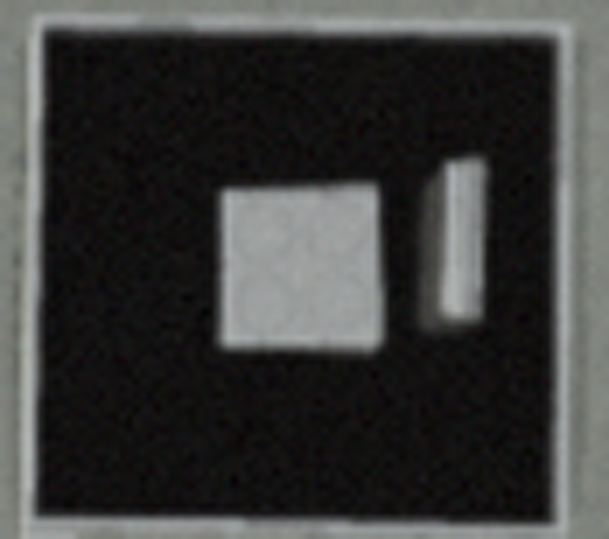

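View pics/z2.png

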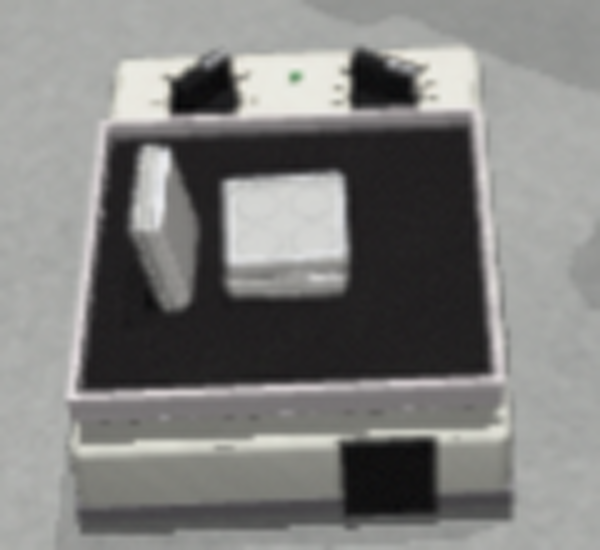

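The third dish was knocked off the pile. It now stands on edge on the mat, right of the two-dish pile, and it has to come back top-up. I'll move over it for a close look first.

Emit:
apply_moves:
  increments:
    - [[-0.3,-0.5,-0.3,0,0,0.2,1],[-0.5,-1,-0.6,0,0,0.35,1],[-0.5,-1,-0.9,0,0,0.35,1],[-0.5,-1,-0.9,0,0,0.35,1]]

```text
clock: 31.9
position: [532.1, 105.3, 319.2]
ee_rot: [0.004, 1.0, 0.002, 0.006]
contact_force: [-0.3, -0.4, 0.1]
gripper_width: 85.1
```

Emit:
apply_moves:
  increments:
    - [[-0.3,-0.5,0,0,0,0,1],[-0.4,-1,0,0,0,0,1],[-0.4,-1,0,0,0,0,1]]

```text
clock: 32.2
position: [568.4, 3.3, 312.6]
ee_rot: [0.004, 1.0, -0.0, -0.0]
contact_force: [0.5, 0.2, 1.0]
gripper_width: 84.9
```

```bash
python3 -c "
from h import *
p=arm.get_image('wrist'); save(p,'w23.png')
st()
"
```

```text
t 32.25 pos [568.2   3.9 312.5] yawx 179.49 tilt 0.04 j [ 0.292  0.282 -0.121  0.    -1.168 -1.872] F [ 0.1 -0.2  0.5] w 85.1
```

View pics/w23.png

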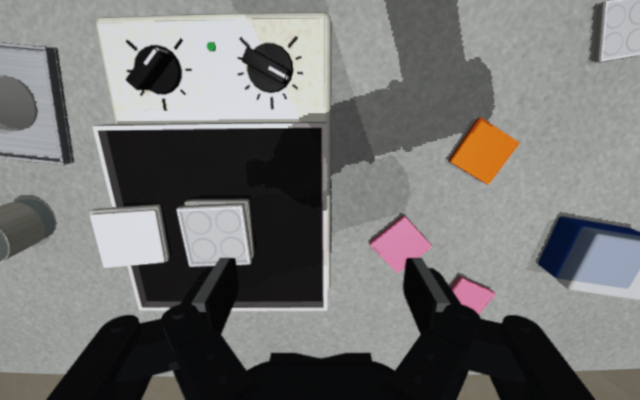

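```bash
python3 -c "
from h import *
p=arm.get_image('wrist'); q=arm.get_image('top'); sc=arm.get_image('scene')
cv2.imwrite('pics/z3.png',cv2.resize(p['img'][180:300,70:270,::-1],None,fx=4,fy=4,interpolation=cv2.INTER_CUBIC))
print('foot', unproj(p,[[158,207],[166,263]],95).round(1).tolist())
print('top', unproj(p,[[92,210],[98,267]],159).round(1).tolist())
z=np.array([[445,160],[487,157],[482,322],[441,318]])/7+[298,138]-.4
print('topcam top face',unproj(q,z,159).round(1).tolist(), unproj(q,z,159).mean(0))
z=np.array([[428,180],[422,330]])/7+[298,138]-.4
print('topcam foot',unproj(q,z,95).round(1).tolist())
z=np.array([[136,148],[168,148],[162,228],[133,228]])/5+[240,180]-.4
print('scene top',unproj(sc,z,159).round(1).tolist())
z=np.array([[198,228],[190,300],[170,308]])/5+[240,180]-.4
print('scene foot',unproj(sc,z,95).round(1).tolist())
"
```

```text
foot [[589.5, -167.7, 95.0], [657.2, -171.8, 95.0]]
top [[568.0, -186.0, 159.0], [622.5, -195.5, 159.0]]
topcam top face [[648.4, -154.7, 159.0], [649.9, -171.1, 159.0], [585.0, -169.6, 159.0], [586.4, -153.6, 159.0]] [ 617.41878749 -162.27147197  159.        ]
topcam foot [[650.5, -153.6, 95.0], [588.7, -151.6, 95.0]]
scene top [[593.1, -175.6, 159.0], [594.0, -158.6, 159.0], [653.6, -158.4, 159.0], [652.8, -173.1, 159.0]]
scene foot [[590.5, -148.7, 95.0], [644.3, -150.6, 95.0], [649.5, -161.0, 95.0]]
```

View pics/z3.png

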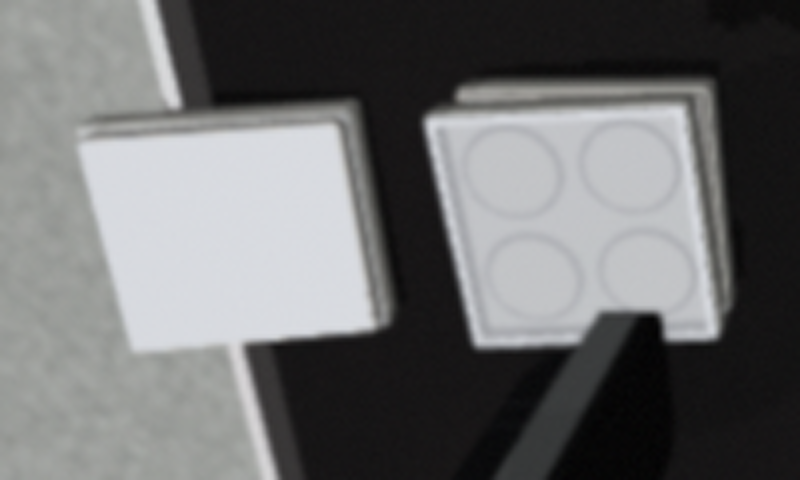

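```bash
python3 -c "
from h import *
q=arm.get_image('top'); cv2.imwrite('pics/z4.png',cv2.resize(q['img'][138:215,298:385,::-1],None,fx=7,fy=7,interpolation=cv2.INTER_CUBIC))
q=arm.get_image('scene'); cv2.imwrite('pics/z5.png',cv2.resize(q['img'][180:290,240:360,::-1],None,fx=5,fy=5,interpolation=cv2.INTER_CUBIC))
"
```

```text
(no output)
```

View pics/z4.png

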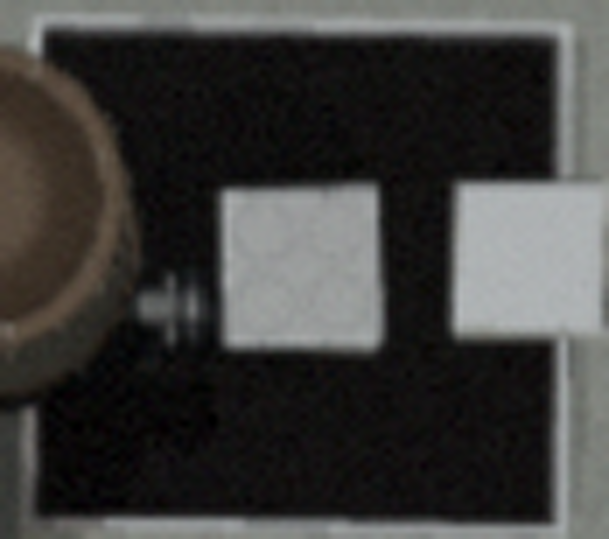

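View pics/z5.png

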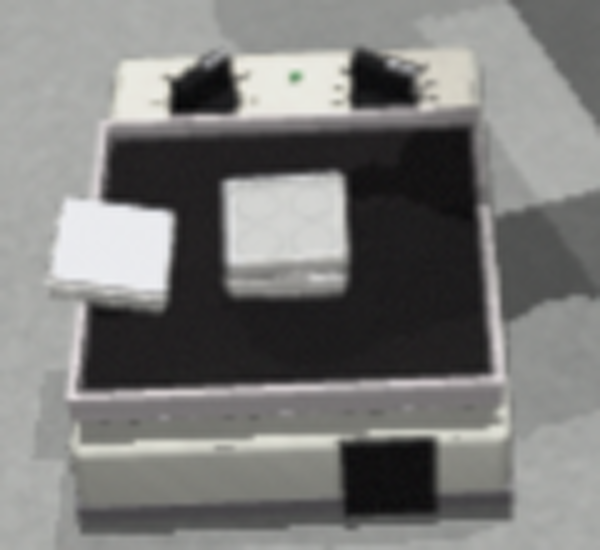

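The dish finished falling as I looked: it lies upside down, with its plain face up, leaning on the right rim at about (384,175) in the top view. It has to be flipped. Plan:
1. Carry it to free bench left of the shaker.
2. Regrip with the tool pitched one way and pitch it the other way so the dish stands on edge.
3. Tip it over, top up.

First I'll measure where it lies.

```bash
python3 -c "
from h import *
q=arm.get_image('top');p=arm.get_image('wrist')
L=np.array([[455,185],[452,335]])/7+[298,138]-.4; Rr=np.array([[606,182],[602,332]])/7+[298,138]-.4
print('L z110',unproj(q,L,110).round(1).tolist()); 
for z in (120,123,126): print('R',z,unproj(q,Rr,z).round(1).tolist())
w=np.array([[80,138],[340,122],[378,328],[132,352]])/4+[70,180]-.4
print('wrist R z123',unproj(p,w[[0,3]],123).round(1).tolist(),'L z110',unproj(p,w[[1,2]],110).round(1).tolist())
plan([617,-185,230],90)
"
```

```text
L z110 [[646.3, -163.3, 110.0], [585.2, -162.5, 110.0]]
R 120 [[646.8, -223.0, 120.0], [586.1, -221.6, 120.0]]
R 123 [[646.3, -222.6, 123.0], [585.8, -221.2, 123.0]]
R 126 [[645.8, -222.1, 126.0], [585.5, -220.8, 126.0]]
wrist R z123 [[587.2, -214.8, 123.0], [647.1, -217.0, 123.0]] L z110 [[588.1, -157.4, 110.0], [647.4, -158.4, 110.0]]
t 32.6 pos [567.5   9.4 313.1] yawx 179.96 tilt 0.02 j [ 0.302  0.281 -0.122 -0.    -1.168 -1.873] F [-0.1  0.2  0.5] w 85.7
shift [-0.496 -1.944  0.831] turn [1.00e-03 0.00e+00 3.14e+00]
```

Emit:
apply_moves:
  increments:
    - [[-0.3,-0.5,0,0,0,-0.3,1],[-0.49,-1,0,0,0,-0.6,1],[-0.49,-1,0,0,0,-0.9,1],[-0.49,-1,0,0,0,-1,1]]

```text
clock: 33.0
position: [617.2, -93.0, 312.3]
ee_rot: [-0.248, 0.969, -0.0, -0.0]
contact_force: [-1.0, 0.2, -0.6]
gripper_width: 85.4
```

Emit:
apply_moves:
  increments:
    - [[0,0,0,0,0,-0.3,1],[0,0,0,0,0,-0.6,1],[0,0,0,0,0,-0.9,1],[0,0,0,0,0,-1,1]]

```text
clock: 33.4
position: [616.5, -90.6, 313.0]
ee_rot: [-0.481, 0.877, -0.0, 0.0]
contact_force: [-0.1, -0.1, -0.2]
gripper_width: 85.5
```

Emit:
apply_moves:
  increments:
    - [[0,0,0,0,0,-0.3,1],[0,0,0,0,0,-0.6,1],[0,0,0,0,0,-0.9,1],[0,0,0,0,0,-1,1],[0,0,0,0,0,-1,1]]

```text
clock: 33.9
position: [616.5, -90.6, 313.0]
ee_rot: [-0.681, 0.732, -0.0, 0.0]
contact_force: [0.5, -0.5, 0.0]
gripper_width: 85.4
```

```bash
python3 -c "
from h import *
plan([617,-186,230],-90)
"
```

```text
t 33.9 pos [616.5 -90.6 313. ] yawx -94.1 tilt 0.01 j [ 0.113  0.376  0.017 -0.    -1.212 -0.185] F [ 0.5 -0.5  0. ] w 85.4
shift [ 0.951 -0.073  0.83 ] turn [-0.     0.    -0.143]
```

Emit:
apply_moves:
  increments:
    - [[0.5,0,0.3,0,0,-0.14,1],[0.95,-0.07,0.6,0,0,-0.14,1],[0.95,-0.07,0.83,0,0,-0.14,1],[0.95,-0.07,0.83,0,0,-0.14,1]]

```text
clock: 34.3
position: [614.2, -187.7, 224.8]
ee_rot: [-0.705, 0.71, 0.004, -0.003]
contact_force: [-0.5, 0.2, -1.0]
gripper_width: 85.3
```

```bash
python3 -c "
from h import *
p=arm.get_image('wrist'); save(p,'w24.png')
plan([617,-186,168],-90)
print(proj(p,[[616.5,-190,115]]))
"
```

```text
t 34.35 pos [ 615.6 -187.1  227.8] yawx -90.27 tilt 0.29 j [-0.044  0.475 -0.046 -0.    -1.055  0.039] F [0.8 0.3 0.8] w 85.4
shift [-0.01  -0.017  0.598] turn [ 0.01   0.001 -0.009]
[[314.12114196 226.92513318]]
```

View pics/w24.png

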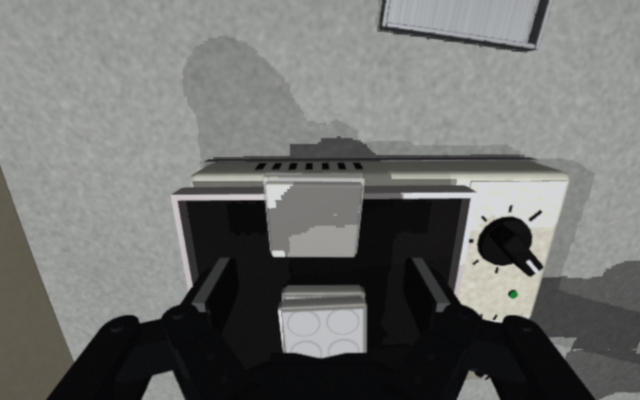

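```bash
python3 -c "
from h import *
p=arm.get_image('wrist')
print(unproj(p,[[265,182],[361,184]],121).round(1).tolist(), unproj(p,[[272,257],[355,257]],109).round(1).tolist())
print(unproj(p,[[281,300],[368,304]],125).round(1).tolist())
cv2.imwrite('pics/z6.png',cv2.resize(p['img'][160:360,170:490,::-1],None,fx=2.5,fy=2.5,interpolation=cv2.INTER_CUBIC))
"
```

```text
[[648.8, -221.9, 121.0], [588.7, -220.2, 121.0]] [[649.8, -161.5, 109.0], [589.0, -161.0, 109.0]]
[[642.6, -136.0, 125.0], [580.5, -131.9, 125.0]]
```

View pics/z6.png

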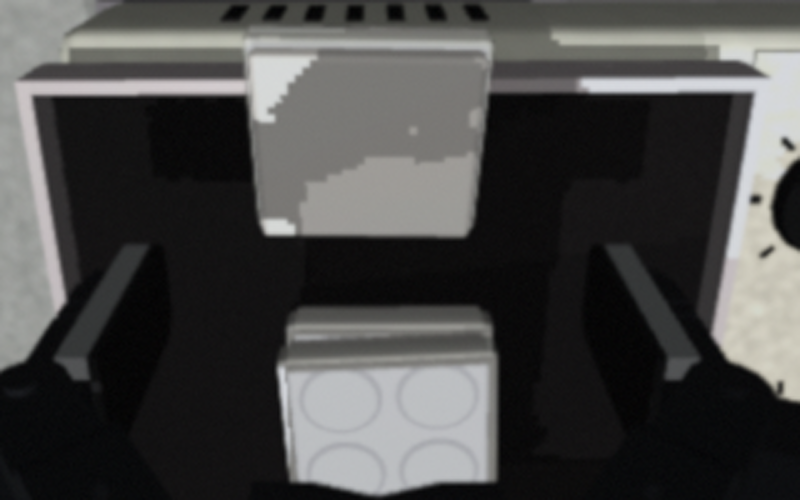

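Emit:
apply_moves:
  increments:
    - [[0,-0.035,0.3,0,0,0,1],[0,-0.035,0.5,0,0,0,1],[0,-0.035,0.61,0,0,0,1],[0,-0.035,0.61,0,0,0,1],[0,-0.035,0.61,0,0,0,-1],[0,-0.035,0.61,0,0,0,-1],[0,-0.035,0.61,0,0,0,-1],[0,-0.035,0.61,0,0,0,-1],[0,-0.035,0.61,0,0,0,-1]]

```text
clock: 35.3
position: [621.4, -186.9, 171.5]
ee_rot: [-0.706, 0.708, -0.002, 0.001]
contact_force: [0.0, 2.0, 7.2]
gripper_width: 62.3
```

Emit:
apply_moves:
  increments:
    - [[0,0,-0.1,0,0,0,-1],[0,0,-0.3,0,0,0,-1],[0,0,-0.6,0,0,0,-1],[0,0,-0.8,0,0,0,-1],[0,0,-0.8,0,0,0,-1]]

```text
clock: 35.8
position: [621.2, -187.4, 253.2]
ee_rot: [-0.706, 0.708, -0.003, 0.002]
contact_force: [-0.2, 0.5, -0.1]
gripper_width: 62.1
```

```bash
python3 -c "
from h import *
p=arm.get_image('wrist'); save(p,'w25.png')
plan([470,95,230],180)
"
```

```text
t 35.85 pos [ 620.3 -187.1  250.8] yawx -90.19 tilt 0.19 j [-0.044  0.46  -0.009 -0.    -1.098  0.04 ] F [ 0.4  0.2 -0.9] w 62.3
shift [-2.816  1.513  0.203] turn [-0.005  0.005  3.135]
```

View pics/w25.png

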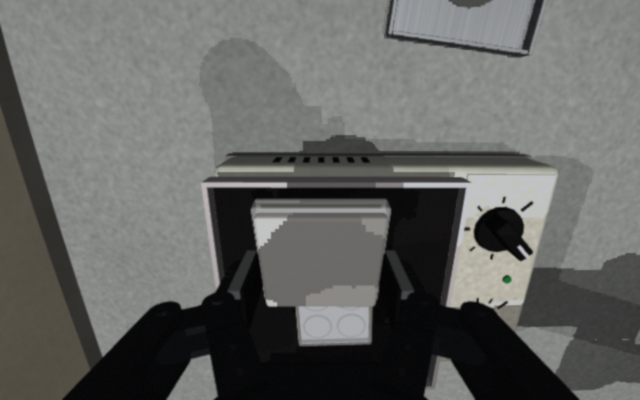

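Emit:
apply_moves:
  increments:
    - [[-0.3,0.1,0,0,0,0.25,-1],[-0.6,0.3,0,0,0,0.55,-1],[-0.9,0.5,0,0,0,0.85,-1],[-1,0.5,0,0,0,1,-1],[-1,0.5,0,0,0,1,-1]]

```text
clock: 36.35
position: [569.3, -85.6, 248.0]
ee_rot: [-0.51, 0.86, 0.001, -0.001]
contact_force: [0.2, -0.4, -0.3]
gripper_width: 62.4
```

Emit:
apply_moves:
  increments:
    - [[0,0,0,0,0,0.25,-1],[0,0,0,0,0,0.55,-1],[0,0,0,0,0,0.85,-1],[0,0,0,0,0,1,-1],[0,0,0,0,0,1,-1]]

```text
clock: 36.85
position: [570.2, -87.6, 247.8]
ee_rot: [-0.28, 0.96, 0.0, -0.001]
contact_force: [0.4, -0.5, -1.2]
gripper_width: 62.6
```

Emit:
apply_moves:
  increments:
    - [[0,0,0,0,0,0.25,-1],[0,0,0,0,0,0.55,-1],[0,0,0,0,0,0.85,-1],[0,0,0,0,0,1,-1],[0,0,0,0,0,1,-1]]

```text
clock: 37.35
position: [570.2, -87.3, 248.3]
ee_rot: [-0.035, 0.999, 0.0, -0.001]
contact_force: [0.6, -0.2, -0.8]
gripper_width: 62.4
```

```bash
python3 -c "
from h import *
plan([470,95,180],180)
q=arm.get_image('top'); 
print('pile'); dishes(q,125,(305,143,378,212))
dishes(q,15,(140,100,295,265))
save(q,'t26.png')
"
```

```text
t 37.35 pos [570.2 -87.3 248.3] yawx -176.01 tilt 0.07 j [ 0.129  0.35  -0.193 -0.    -1.029 -1.63 ] F [ 0.6 -0.2 -0.8] w 62.4
shift [0.872 1.889 0.684] turn [ 0.    -0.002  0.139]
pile
px [314. 176.] rect [611.1 -25.6] ctr [609.8 -24.7] size [67.8 56.8] ang 6.9
px [185. 245.] rect [406.3 358.6] ctr [403.6 355. ] size [60.9 60.7] ang 10.4
px [262. 206.] rect [499.6 123.8] ctr [553.4 135.1] size [290.8 146.4] ang 7.5
```

View pics/t26.png

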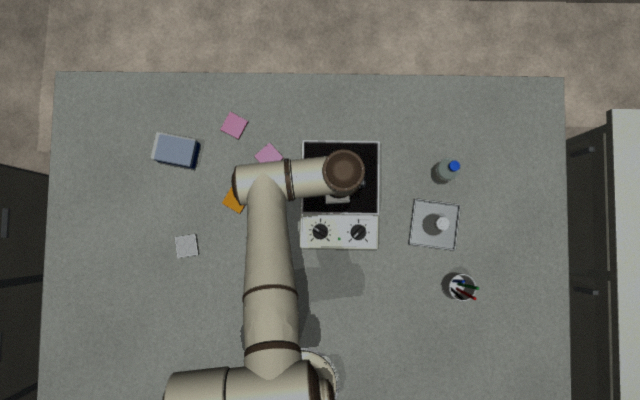

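Emit:
apply_moves:
  increments:
    - [[0.2,0.3,0,0,0,0.14,-1],[0.45,0.7,0,0,0,0.14,-1],[0.45,1,0,0,0,0.14,-1],[0.45,1,0,0,0,0.14,-1]]

```text
clock: 37.8
position: [518.2, 12.1, 249.2]
ee_rot: [-0.002, 1.0, 0.0, 0.0]
contact_force: [0.4, -0.8, 0.2]
gripper_width: 62.3
```

Emit:
apply_moves:
  increments:
    - [[0.2,0.3,0,0,0,0,-1],[0.45,0.7,0.2,0,0,0,-1],[0.48,0.86,0.6,0,0,0,-1],[0.48,0.86,0.9,0,0,0,-1],[0.48,0.86,0.9,0,0,0,-1]]

```text
clock: 38.3
position: [468.7, 95.0, 155.4]
ee_rot: [0.0, 1.0, -0.002, -0.004]
contact_force: [-0.1, -0.8, -1.0]
gripper_width: 62.2
```

```bash
python3 -c "
from h import *
plan([470,95,74],180)
p=arm.get_image('wrist'); save(p,'w27.png')
"
```

```text
t 38.3 pos [468.7  95.  155.4] yawx 179.98 tilt 0.54 j [ 5.400e-01  3.150e-01 -5.360e-01 -1.000e-03 -7.290e-01 -2.111e+00] F [-0.1 -0.8 -1. ] w 62.2
shift [-0.02   0.004  0.814] turn [-0.008 -0.017 -0.001]
```

View pics/w27.png

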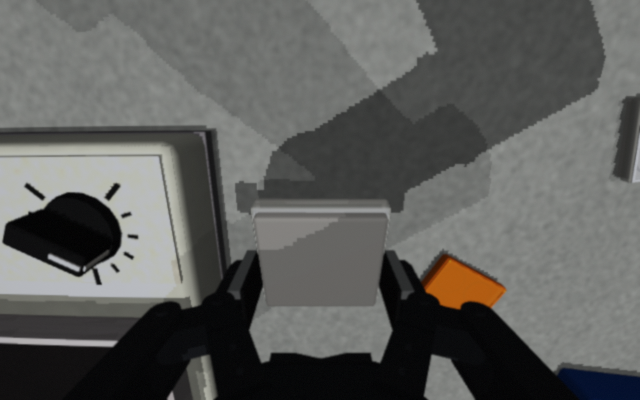

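The dish already hangs 12° in the flipping direction: its far edge is low and its top faces down and towards the robot. Pitching the tool inward by about 70° should let it stand on edge. I'll pitch in steps.

Emit:
apply_moves:
  increments:
    - [[-0.2,0,-0.2,0,0.25,0,-1],[-0.4,0,-0.3,0,0.5,0,-1],[-0.5,0,-0.3,0,0.75,0,-1],[-0.5,0,-0.3,0,1,0,-1],[-0.5,0,-0.3,0,1,0,-1]]

```text
clock: 38.85
position: [523.7, 95.1, 188.9]
ee_rot: [0.002, 0.969, 0.001, -0.247]
contact_force: [-0.4, 0.4, -1.1]
gripper_width: 62.2
```

```bash
python3 -c "
from h import *
s,X=st(); print(X.round(2).tolist())
q=arm.get_image('scene'); cv2.imwrite('pics/z7.png',cv2.resize(q['img'][100:260,260:460,::-1],None,fx=4,fy=3.75,interpolation=cv2.INTER_CUBIC))
"
```

```text
t 38.85 pos [523.7  95.1 188.9] yawx 179.8 tilt 28.57 j [ 0.397  0.531 -0.063 -0.19  -1.443 -1.902] F [-0.4  0.4 -1.1] w 62.2
[[-0.88, 0.0, -0.48], [0.0, 1.0, 0.0], [0.48, 0.0, -0.88]]
```

View pics/z7.png

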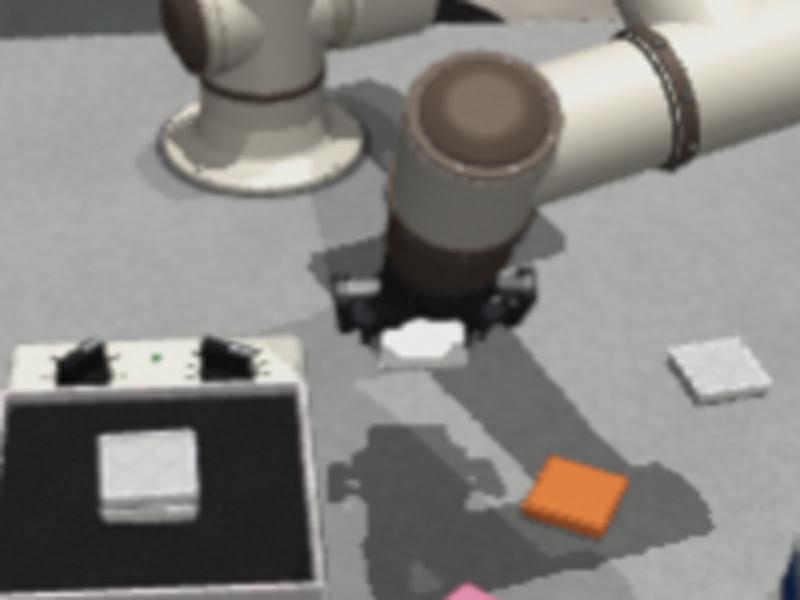

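Emit:
apply_moves:
  increments:
    - [[0,0,0,0,0.25,0,-1],[0,0,0,0,0.5,0,-1],[0,0,0,0,0.75,0,-1],[0,0,0,0,1,0,-1],[0,0,0,0,1,0,-1]]

```text
clock: 39.4
position: [520.8, 95.5, 187.5]
ee_rot: [0.002, 0.877, 0.001, -0.48]
contact_force: [-1.0, 0.5, -1.8]
gripper_width: 62.2
```

Emit:
apply_moves:
  increments:
    - [[0,0,0,0,0.25,0,-1],[0,0,0,0,0.45,0,-1],[0,0,0,0,0.45,0,-1],[0,0,0,0,0.45,0,-1]]

```text
clock: 39.8
position: [520.6, 95.8, 189.8]
ee_rot: [0.001, 0.82, 0.0, -0.573]
contact_force: [0.0, 0.6, 0.0]
gripper_width: 62.2
```

```bash
python3 -c "
from h import *
s,X=st(); print(X.round(2).tolist())
q=arm.get_image('scene'); cv2.imwrite('pics/z8.png',cv2.resize(q['img'][100:260,260:460,::-1],None,fx=4,fy=3.75,interpolation=cv2.INTER_CUBIC))
p=arm.get_image('wrist'); save(p,'w28.png')
"
```

```text
t 39.8 pos [520.6  95.8 189.8] yawx 179.89 tilt 69.86 j [ 0.333  0.804  0.208 -0.375 -2.142 -1.9  ] F [0.  0.6 0. ] w 62.2
[[-0.34, 0.0, -0.94], [0.0, 1.0, 0.0], [0.94, -0.0, -0.34]]
```

View pics/z8.png

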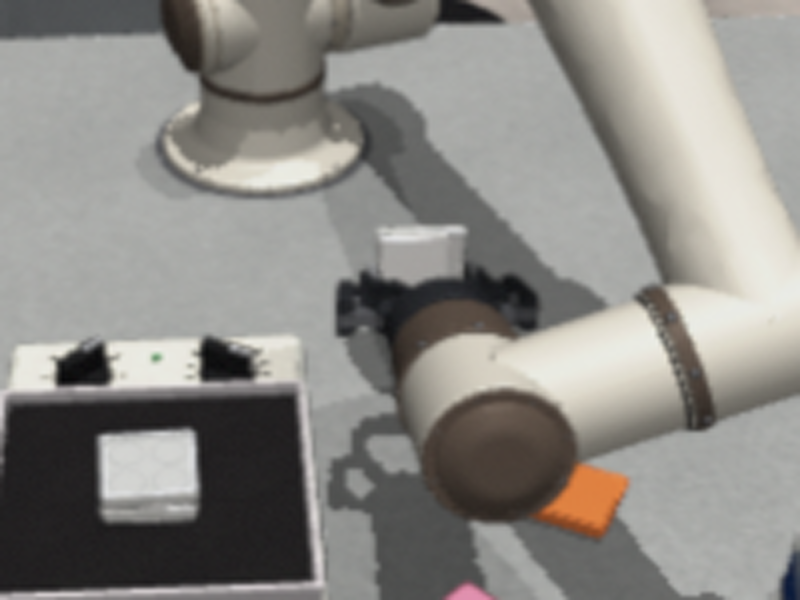

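View pics/w28.png

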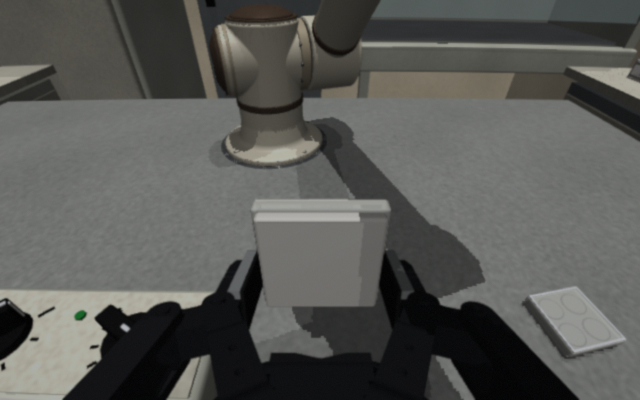

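Emit:
apply_moves:
  increments:
    - [[-0.3,0,0.11,0,0,0,-1],[-0.6,0,0.22,0,0,0,-1],[-0.94,0,0.34,0,0,0,-1],[-0.94,0,0.34,0,0,0,-1]]

```text
clock: 40.3
position: [518.8, 95.8, 86.0]
ee_rot: [0.002, 0.817, 0.0, -0.577]
contact_force: [-0.5, -1.0, -0.3]
gripper_width: 62.2
```

Emit:
apply_moves:
  increments:
    - [[-0.1,0,0.035,0,0,0,-1],[-0.2,0,0.07,0,0,0,-1],[-0.28,0,0.1,0,0,0,-1],[-0.28,0,0.1,0,0,0,-1],[-0.28,0,0.1,0,0,0,-1]]

```text
clock: 40.8
position: [521.0, 95.9, 59.6]
ee_rot: [0.001, 0.818, 0.001, -0.575]
contact_force: [-0.5, 0.1, -1.2]
gripper_width: 62.5
```

```bash
python3 -c "
from h import *
s,X=st(); print(X.round(2).tolist())
q=arm.get_image('scene'); cv2.imwrite('pics/z9.png',cv2.resize(q['img'][100:260,260:460,::-1],None,fx=4,fy=3.75,interpolation=cv2.INTER_CUBIC))
p=arm.get_image('wrist'); save(p,'w29.png')
"
```

```text
t 40.8 pos [521.   95.9  59.6] yawx 179.9 tilt 70.15 j [ 0.335  0.978  0.176 -0.342 -1.954 -1.821] F [-0.5  0.1 -1.2] w 62.5
[[-0.34, 0.0, -0.94], [0.0, 1.0, 0.0], [0.94, 0.0, -0.34]]
```

View pics/z9.png

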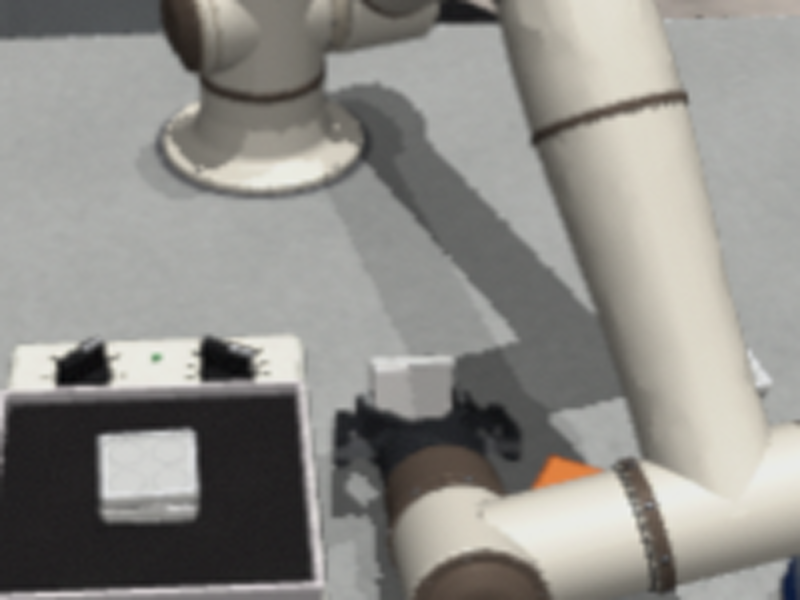

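View pics/w29.png

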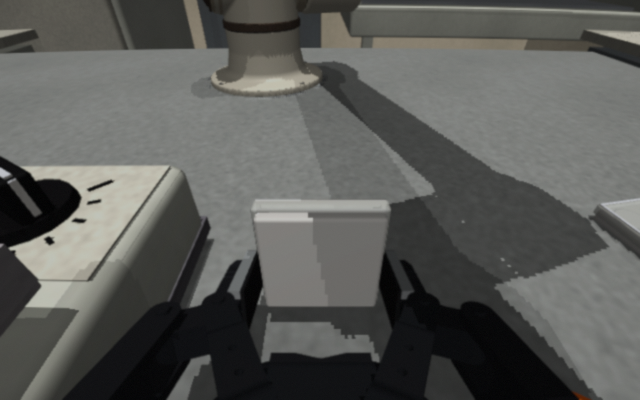

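```bash
python3 -c "
from h import *
q=arm.get_image('scene'); save(q,'s30.png')
q=arm.get_image('top'); save(q,'t30.png')
"
```

```text
(no output)
```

View pics/s30.png

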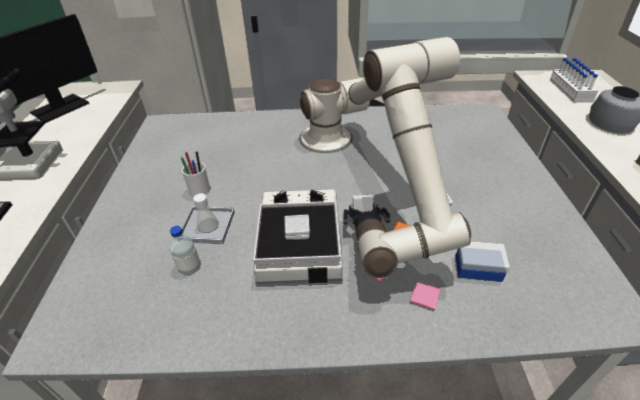

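View pics/t30.png

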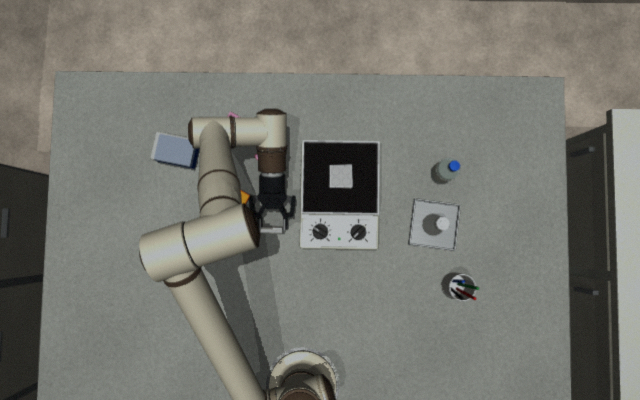

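```bash
python3 -c "
from h import *
s,X=st()
q=arm.get_image('top'); sc=arm.get_image('scene')
for d in (0,120,150,180,200,220,250): 
  P=s['position']-X[:,2]*d; print(d,P.round(),proj(q,[P]).round(),proj(sc,[P]).round())
# tip box top corners guess
print(proj(q,[[697+a*61,395+b*42,66] for a in (0,) for b in (-1,1)]))
cv2.imwrite('pics/z10.png',cv2.resize(q['img'][95:185,140:300,::-1],None,fx=5,fy=5,interpolation=cv2.INTER_CUBIC))
cv2.imwrite('pics/z11.png',cv2.resize(sc['img'][180:310,340:520,::-1],None,fx=4.4,fy=4.4,interpolation=cv2.INTER_CUBIC))
"
```

```text
t 41.0 pos [521.   96.   59.7] yawx 179.92 tilt 70.13 j [ 0.335  0.978  0.176 -0.342 -1.954 -1.821] F [-0.2  0.5 -0.7] w 62.4
0 [521.  96.  60.] [[272. 208.]] [[364. 214.]]
120 [634.  96. 100.] [[272. 168.]] [[370. 232.]]
150 [662.  96. 111.] [[272. 157.]] [[371. 237.]]
180 [690.  96. 121.] [[271. 147.]] [[373. 242.]]
200 [709.  96. 128.] [[271. 140.]] [[374. 246.]]
220 [728.  95. 134.] [[271. 133.]] [[375. 250.]]
250 [756.  95. 145.] [[271. 122.]] [[377. 256.]]
[[186.23920043 146.92953801]
 [157.9960314  146.58359854]]
```

View pics/z10.png

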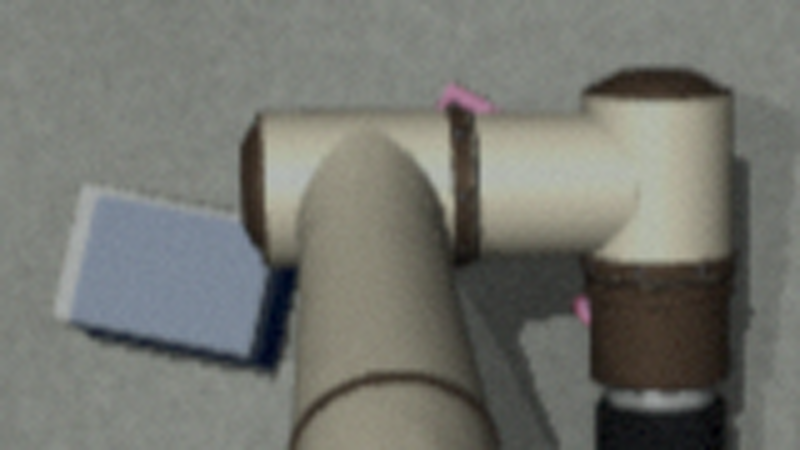

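View pics/z11.png

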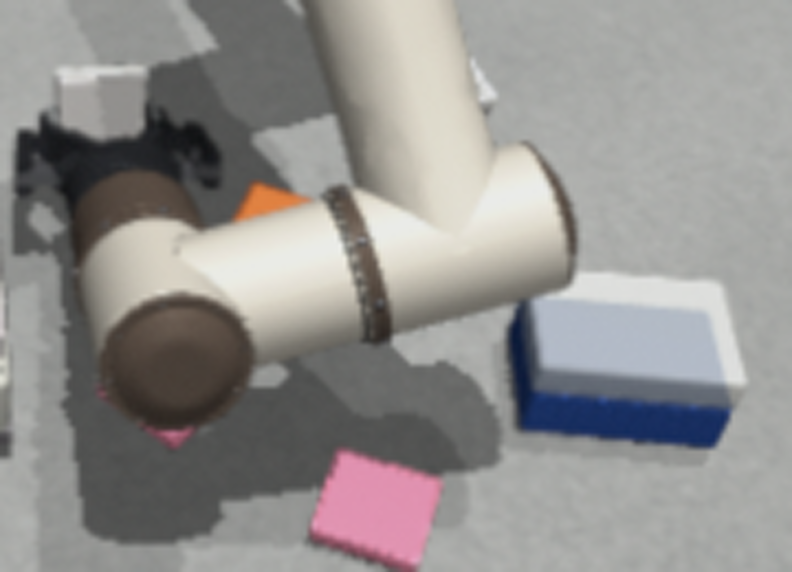

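```bash
python3 -c "
from h import *
sc=arm.get_image('scene'); q=arm.get_image('top')
for P in ([730,95,135],[730,300,135],[730,300,94],[730,300,176],[730,300,110],[730,320,135]): print(P,proj(sc,[P]).round(),proj(q,[P]).round())
"
```

```text
[730, 95, 135] [[375. 250.]] [[271. 132.]]
[730, 300, 135] [[458. 247.]] [[199. 131.]]
[730, 300, 94] [[454. 257.]] [[202. 134.]]
[730, 300, 176] [[461. 235.]] [[195. 128.]]
[730, 300, 110] [[456. 253.]] [[201. 133.]]
[730, 320, 135] [[466. 246.]] [[192. 131.]]
```

The wrist link's left end is well above the tip box (about z 195), so there's room. I'll lower until the dish's edge touches.

Emit:
apply_moves:
  increments:
    - [[-0.03,0,0.01,0,0,0,-1],[-0.06,0,0.02,0,0,0,-1],[-0.06,0,0.02,0,0,0,-1]]

```text
clock: 41.5
position: [520.6, 95.9, 52.2]
ee_rot: [0.001, 0.818, 0.001, -0.575]
contact_force: [-0.3, 0.0, -1.8]
gripper_width: 62.3
```

Emit:
apply_moves:
  increments:
    - [[-0.02,0,0.007,0,0,0,-1],[-0.03,0,0.01,0,0,0,-1],[-0.03,0,0.01,0,0,0,-1]]

```text
clock: 41.8
position: [520.9, 95.9, 49.5]
ee_rot: [0.001, 0.818, 0.001, -0.575]
contact_force: [0.4, 0.9, -0.3]
gripper_width: 62.3
```

Emit:
apply_moves:
  increments:
    - [[-0.02,0,0.007,0,0,0,-1],[-0.03,0,0.01,0,0,0,-1],[-0.03,0,0.01,0,0,0,-1]]

```text
clock: 42.1
position: [521.1, 95.9, 46.7]
ee_rot: [0.001, 0.818, 0.001, -0.575]
contact_force: [0.4, -0.5, -0.6]
gripper_width: 62.4
```

```bash
python3 -c "
from h import *
s,X=st()
q=arm.get_image('scene'); cv2.imwrite('pics/z12.png',cv2.resize(q['img'][170:260,330:430,::-1],None,fx=6,fy=6,interpolation=cv2.INTER_CUBIC))
p=arm.get_image('wrist'); save(p,'w31.png')
"
```

```text
t 42.1 pos [521.1  95.9  46.7] yawx 179.88 tilt 70.21 j [ 0.335  0.997  0.178 -0.34  -1.938 -1.815] F [ 0.4 -0.5 -0.6] w 62.4
```

View pics/z12.png

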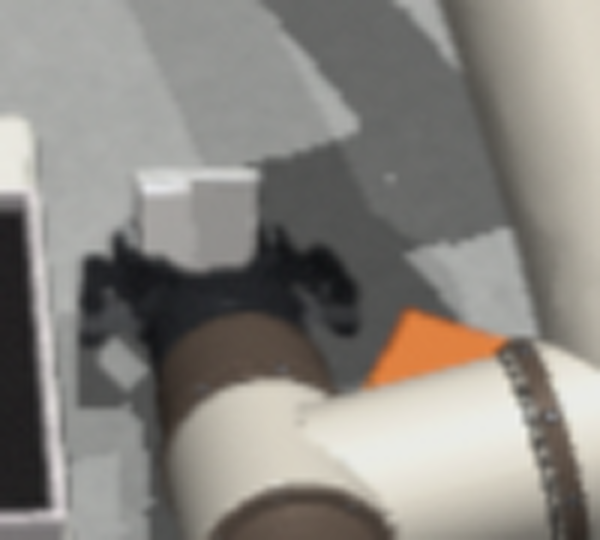

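View pics/w31.png

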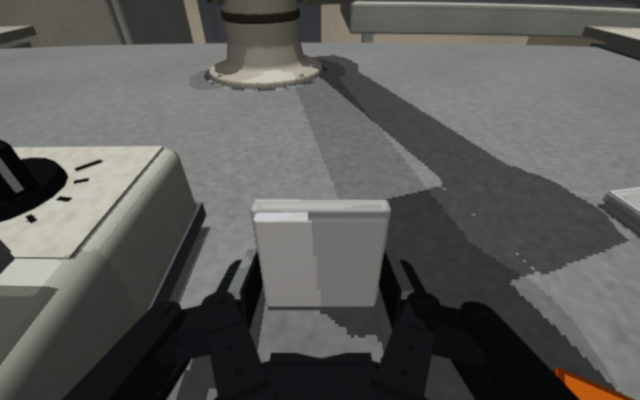

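Emit:
apply_moves:
  increments:
    - [[-0.01,0,0.004,0,0,0,-1],[-0.02,0,0.007,0,0,0,-1],[-0.02,0,0.007,0,0,0,-1]]

```text
clock: 42.5
position: [521.2, 96.0, 46.4]
ee_rot: [0.0, 0.817, 0.0, -0.576]
contact_force: [1.7, 1.7, 8.3]
gripper_width: 62.2
```

```bash
python3 -c "
from h import *
s,X=st()
p=arm.get_image('wrist'); cv2.imwrite('pics/z13.png',cv2.resize(p['img'][180:350,200:440,::-1],None,fx=3,fy=3,interpolation=cv2.INTER_CUBIC))
"
```

```text
t 42.5 pos [521.2  96.   46.4] yawx -180.0 tilt 70.35 j [ 0.335  0.998  0.179 -0.339 -1.94  -1.814] F [1.7 1.7 8.3] w 62.2
```

View pics/z13.png

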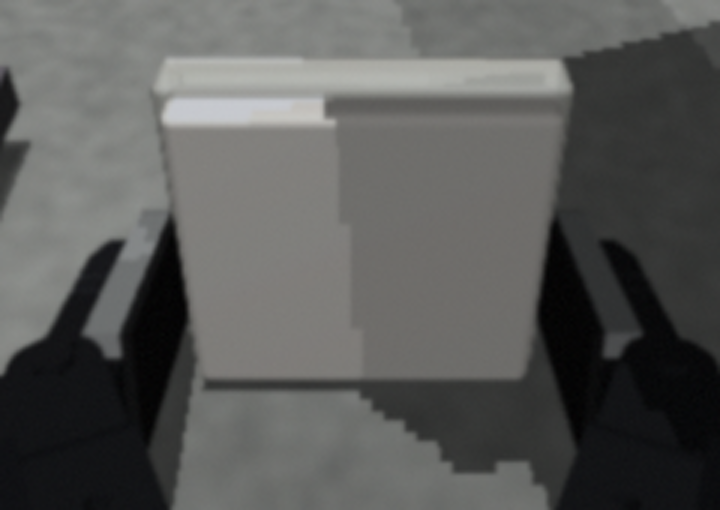

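Emit:
apply_moves:
  increments:
    - [[0,0,0,0,0,0,-0.2],[0,0,0,0,0,0,0.5],[0,0,0,0,0,0,1],[0,0,0,0,0,0,1],[0,0,0,0,0,0,1],[0,0,0,0,0,0,1]]

```text
clock: 43.15
position: [521.1, 95.9, 44.2]
ee_rot: [0.001, 0.818, 0.001, -0.575]
contact_force: [-0.4, -1.2, -0.2]
gripper_width: 85.3
```

```bash
python3 -c "
from h import *
s,X=st()
p=arm.get_image('wrist'); cv2.imwrite('pics/z14.png',cv2.resize(p['img'][150:390,130:510,::-1],None,fx=2.1,fy=2.1,interpolation=cv2.INTER_CUBIC))
"
```

```text
t 43.15 pos [521.1  95.9  44.2] yawx 179.85 tilt 70.2 j [ 0.335  1.     0.178 -0.339 -1.935 -1.814] F [-0.4 -1.2 -0.2] w 85.3
```

View pics/z14.png

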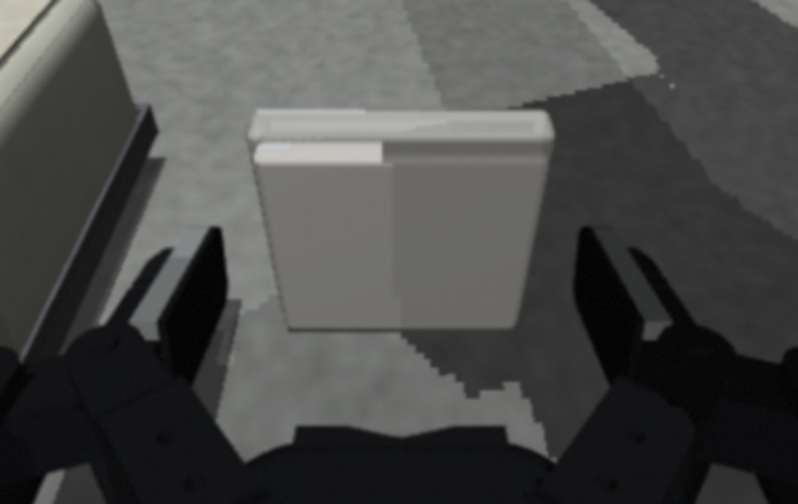

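The dish stands on its edge, released. I'll retract and bring the tool upright.

Emit:
apply_moves:
  increments:
    - [[0,0,-0.2,0,0,0,1],[0,0,-0.5,0,0,0,1],[0,0,-0.8,0,0,0,1],[0,0,-1,0,0,0,1],[0,0,-1,0,0,0,1]]

```text
clock: 43.7
position: [617.0, 95.4, 78.7]
ee_rot: [0.001, 0.819, 0.001, -0.573]
contact_force: [-0.5, 0.0, 0.4]
gripper_width: 85.5
```

Emit:
apply_moves:
  increments:
    - [[0.3,0,-0.1,0,0,0,1],[0.6,0,-0.2,0,-0.25,0,1],[0.94,0,-0.34,0,-0.5,0,1],[0.94,0,-0.34,0,-0.75,0,1],[0.94,0,-0.34,0,-1,0,1],[0.94,0,-0.34,0,-1,0,1]]

```text
clock: 44.3
position: [613.9, 96.0, 181.5]
ee_rot: [0.0, 0.936, 0.001, -0.353]
contact_force: [0.5, -0.5, 0.7]
gripper_width: 85.3
```

```bash
python3 -c "
from h import *
s,X=st(); plan([560,95,200],180)
q=arm.get_image('scene'); save(q,'s32.png')
"
```

```text
t 44.3 pos [613.9  96.  181.5] yawx -179.99 tilt 41.31 j [ 0.329  0.762  0.303 -0.222 -1.799 -1.873] F [ 0.5 -0.5  0.7] w 85.3
t 44.3 pos [613.9  96.  181.5] yawx -179.99 tilt 41.31 j [ 0.329  0.762  0.303 -0.222 -1.799 -1.873] F [ 0.5 -0.5  0.7] w 85.3
shift [ 0.527 -0.01   0.217] turn [ 2.000e-03 -1.442e+00 -1.000e-03]
```

View pics/s32.png

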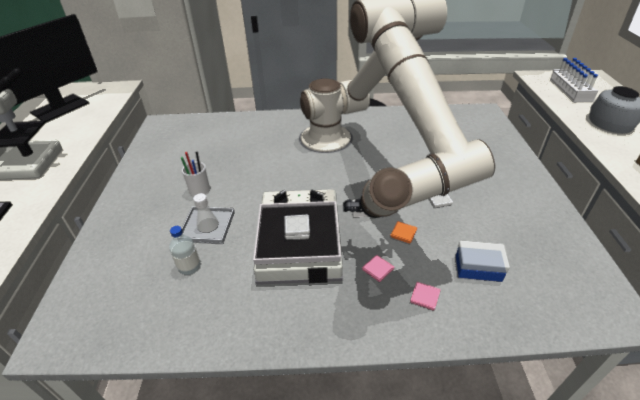

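Emit:
apply_moves:
  increments:
    - [[0.3,0,0,0,-0.25,0,0],[0.6,0,0.13,0,-0.5,0,-1],[0.6,0,0.13,0,-0.75,0,-1],[0.6,0,0.13,0,-1,0,-1],[0.6,0,0.13,0,-1,0,-1]]

```text
clock: 44.85
position: [559.3, 95.6, 208.1]
ee_rot: [0.001, 0.993, -0.0, -0.114]
contact_force: [-0.3, 0.6, -0.5]
gripper_width: 12.8
```

Emit:
apply_moves:
  increments:
    - [[0,0,0,0,-0.25,0,-1],[0,0,0,0,-0.44,0,-1],[0,0,0,0,-0.44,0,-1],[0,0,0,0,-0.44,0,-1]]

```text
clock: 45.25
position: [562.0, 95.9, 207.3]
ee_rot: [0.001, 1.0, -0.001, -0.005]
contact_force: [0.2, -0.6, -0.3]
gripper_width: 0.3
```

```bash
python3 -c "
from h import *
plan([425,96,170],180)
p=arm.get_image('wrist'); save(p,'w33.png')
print(proj(p,[[463,96,64],[463,96,0]]))
"
```

```text
t 45.25 pos [562.   95.9 207.3] yawx 179.85 tilt 0.59 j [ 0.452  0.384 -0.255 -0.004 -0.942 -2.022] F [ 0.2 -0.6 -0.3] w 0.3
shift [ 1.366 -0.002  0.387] turn [-0.002 -0.02  -0.005]
[[320.43105972  78.82332246]
 [320.37544082  83.97984007]]
```

View pics/w33.png

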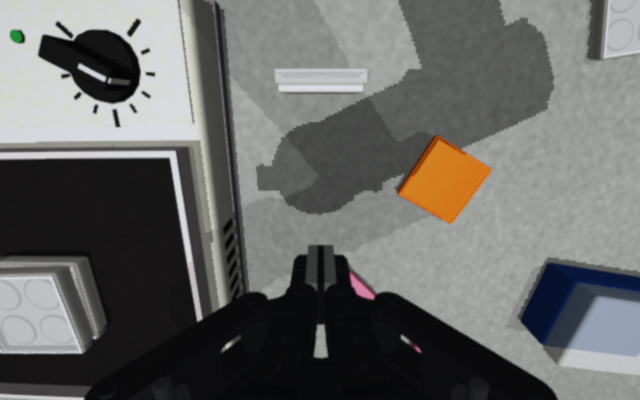

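Emit:
apply_moves:
  increments:
    - [[0.5,0,0,0,0,0,-1],[1,0,0,0,0,0,-1],[1,0,0,0,0,0,-1]]

```text
clock: 45.6
position: [455.9, 94.1, 206.9]
ee_rot: [0.001, 1.0, -0.002, -0.008]
contact_force: [0.8, -0.2, 0.4]
gripper_width: 0.0
```

Emit:
apply_moves:
  increments:
    - [[0.4,0,0,0,0,0,-1],[0.4,0,0.2,0,0,0,-1],[0.4,0,0.6,0,0,0,-1],[0.4,0,0.86,0,0,0,-1],[0.4,0,0.86,0,0,0,-1]]

```text
clock: 46.1
position: [420.6, 95.5, 120.1]
ee_rot: [0.002, 1.0, -0.002, -0.007]
contact_force: [-0.9, 0.2, 0.0]
gripper_width: -0.1
```

```bash
python3 -c "
from h import *
st()
p=arm.get_image('wrist'); save(p,'w34.png')
q=arm.get_image('scene'); cv2.imwrite('pics/z15.png',cv2.resize(q['img'][170:260,330:430,::-1],None,fx=6,fy=6,interpolation=cv2.INTER_CUBIC))
"
```

```text
t 46.1 pos [420.6  95.5 120.1] yawx 179.79 tilt 0.8 j [ 0.601  0.312 -0.678 -0.007 -0.595 -2.17 ] F [-0.9  0.2  0. ] w -0.1
```

View pics/z15.png

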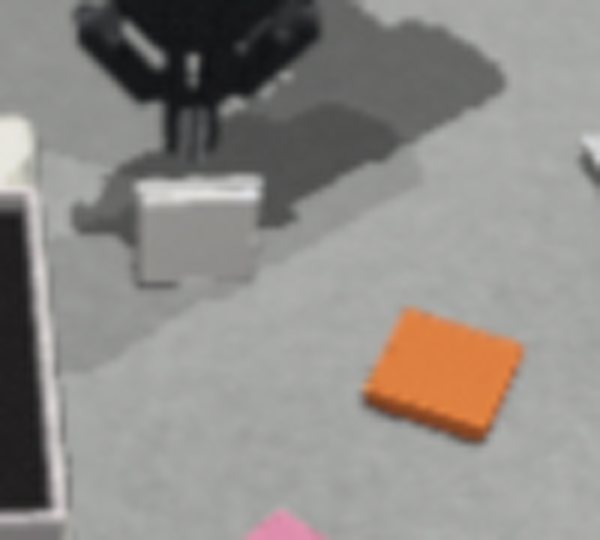

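View pics/w34.png

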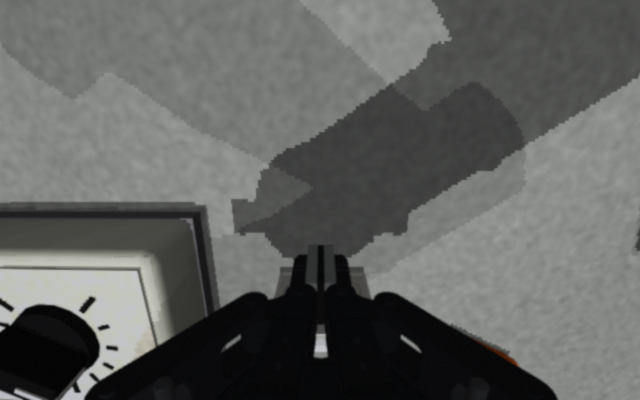

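Emit:
apply_moves:
  increments:
    - [[-0.15,0,0,0,0,0,-1],[-0.25,0,0,0,0,0,-1],[-0.32,0,0,0,0,0,-1],[-0.38,0,0,0,0,0,-1],[-0.44,0,0,0,0,0,-1],[-0.5,0,0,0,0,0,-1],[-0.55,0,0,0,0,0,-1],[-0.55,0,0,0,0,0,-1]]

```text
clock: 47.0
position: [477.0, 96.1, 122.8]
ee_rot: [0.001, 1.0, 0.0, -0.002]
contact_force: [0.3, 0.5, 0.1]
gripper_width: -0.1
```

```bash
python3 -c "
from h import *
st()
q=arm.get_image('scene'); cv2.imwrite('pics/z16.png',cv2.resize(q['img'][170:260,330:430,::-1],None,fx=6,fy=6,interpolation=cv2.INTER_CUBIC))
"
```

```text
t 47.0 pos [477.   96.1 122.8] yawx 179.86 tilt 0.27 j [ 0.532  0.377 -0.55  -0.004 -0.647 -2.102] F [0.3 0.5 0.1] w -0.1
```

View pics/z16.png

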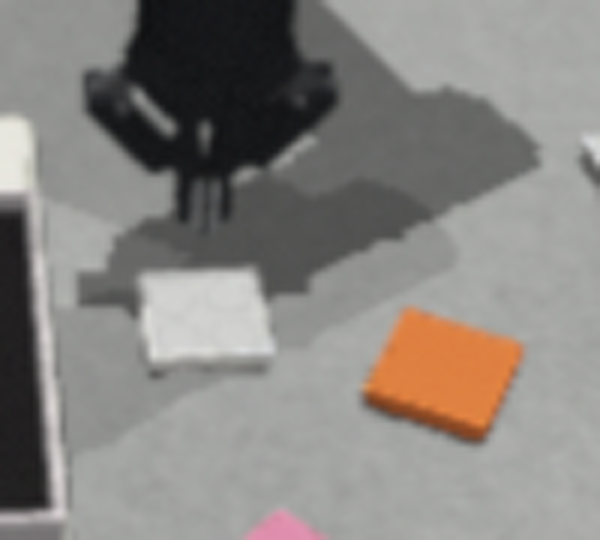

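The dish now lies flat with its wells up. I'll raise, open and measure it.

Emit:
apply_moves:
  increments:
    - [[0,0,-0.4,0,0,0,0],[0,0,-0.8,0,0,0,1],[-0.3,0,-0.9,0,0,0,1],[-0.3,0,-0.9,0,0,0,1],[-0.3,0,-0.9,0,0,0,1],[-0.3,0,-0.9,0,0,0,1]]

```text
clock: 47.65
position: [505.5, 95.5, 211.5]
ee_rot: [0.001, 1.0, -0.0, -0.004]
contact_force: [0.0, 0.9, 0.8]
gripper_width: 84.7
```

```bash
python3 -c "
from h import *
st()
p=arm.get_image('wrist'); save(p,'w35.png')
dishes(p,15,(240,100,420,300))
"
```

```text
t 47.65 pos [505.5  95.5 211.5] yawx 179.86 tilt 0.46 j [ 0.501  0.292 -0.386 -0.004 -0.9   -2.072] F [0.  0.9 0.8] w 84.7
px [321. 193.] rect [504.8  96.1] ctr [505.7  96. ] size [62.9 60. ] ang 89.8
```

View pics/w35.png

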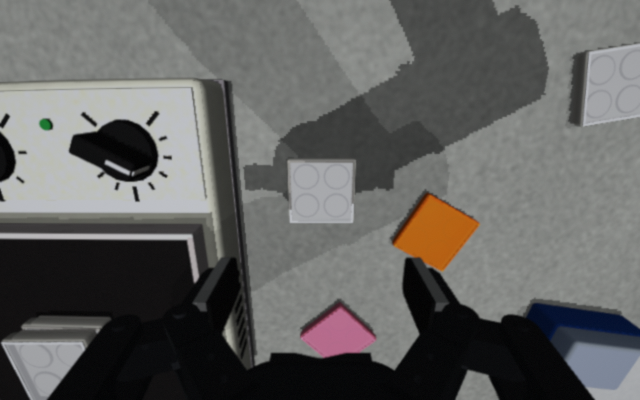

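Emit:
apply_moves:
  increments:
    - [[0,0,0.3,0,0,0,1],[0,0,0.7,0,0,0,1],[0,0,1,0,0,0,1],[0,0,1,0,0,0,1],[0,0,1,0,0,0,1]]

```text
clock: 48.2
position: [506.1, 95.9, 112.5]
ee_rot: [0.001, 1.0, -0.001, -0.003]
contact_force: [0.2, 0.3, 0.1]
gripper_width: 85.3
```

```bash
python3 -c "
from h import *
plan([505.5,96,68.3],180)
p=arm.get_image('wrist'); save(p,'w36.png')
print(proj(p,[[505.5,96,15]]))
"
```

```text
t 48.2 pos [506.1  95.9 112.5] yawx 179.92 tilt 0.37 j [ 0.502  0.432 -0.489 -0.003 -0.656 -2.071] F [0.2 0.3 0.1] w 85.3
shift [0.003 0.001 0.442] turn [-0.002 -0.013 -0.003]
[[320.85873062 239.6109309 ]]
```

View pics/w36.png

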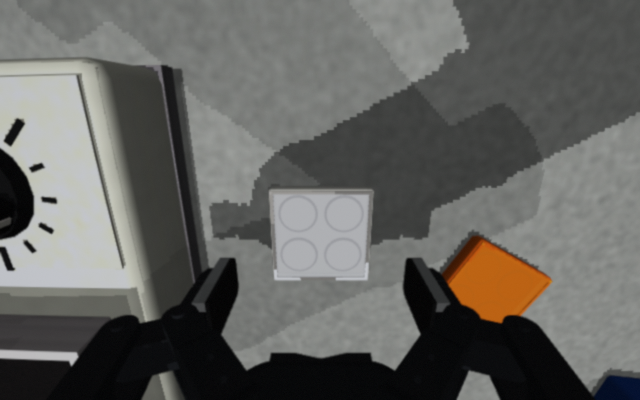

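Emit:
apply_moves:
  increments:
    - [[0,0,0,0,-0.01,0,0.75],[0,0,0.1,0,-0.01,0,0.75],[0,0,0.3,0,-0.01,0,0.75],[0,0,0.42,0,-0.01,0,0.75],[0,0,0.44,0,-0.01,0,0.75],[0,0,0.44,0,-0.01,0,-1],[0,0,0.44,0,-0.01,0,-1],[0,0,0.44,0,-0.01,0,-1],[0,0,0.44,0,-0.01,0,-1]]

```text
clock: 49.15
position: [506.2, 96.0, 69.0]
ee_rot: [0.001, 1.0, 0.0, 0.0]
contact_force: [1.3, 1.0, -0.7]
gripper_width: 62.3
```

```bash
python3 -c "
from h import *
st()
p=arm.get_image('wrist'); save(p,'w37.png')
"
```

```text
t 49.15 pos [506.2  96.   69. ] yawx 179.87 tilt 0.05 j [ 0.503  0.503 -0.526  0.    -0.541 -2.076] F [ 1.3  1.  -0.7] w 62.3
```

View pics/w37.png

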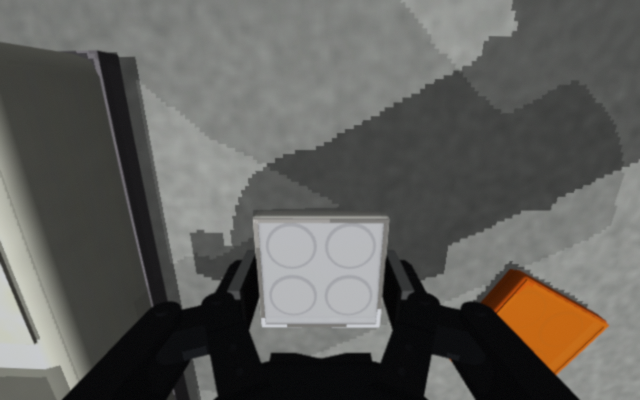

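Emit:
apply_moves:
  increments:
    - [[0,0,-0.2,0,0,0,-1],[0,0,-0.5,0,0,0,-1],[0,0,-0.9,0,0,0,-1],[0,0,-1,0,0,0,-1],[0,0,-1,0,0,0,-1]]

```text
clock: 49.7
position: [506.8, 96.3, 170.6]
ee_rot: [0.001, 1.0, 0.001, 0.002]
contact_force: [-0.4, 0.3, -0.1]
gripper_width: 62.3
```

Emit:
apply_moves:
  increments:
    - [[0,0,-0.3,0,0,0,-1],[0,0,-0.6,0,0,0,-1],[-0.2,-0.3,-0.65,0,0,0,-1],[-0.4,-0.7,-0.65,0,0,0,-1],[-0.5,-1,-0.65,0,0,0,-1],[-0.5,-1,-0.65,0,0,0,-1]]

```text
clock: 50.3
position: [555.8, -7.1, 231.1]
ee_rot: [0.003, 1.0, -0.0, -0.002]
contact_force: [-0.6, -0.1, -0.3]
gripper_width: 62.4
```

```bash
python3 -c "
from h import *
plan([610.8,-101,234],180)
p=arm.get_image('wrist'); save(p,'w38.png')
q=arm.get_image('scene'); cv2.imwrite('pics/z17.png',cv2.resize(q['img'][195:255,260:340,::-1],None,fx=9,fy=9,interpolation=cv2.INTER_CUBIC))
q=arm.get_image('top'); cv2.imwrite('pics/z18.png',cv2.resize(q['img'][145:210,305:380,::-1],None,fx=9,fy=9,interpolation=cv2.INTER_CUBIC))
dishes(q,125,(320,150,378,212))
"
```

```text
t 50.3 pos [555.8  -7.1 231.1] yawx 179.6 tilt 0.24 j [ 0.279  0.334 -0.266 -0.    -0.975 -1.856] F [-0.6 -0.1 -0.3] w 62.4
shift [-0.556 -0.935 -0.03 ] turn [-0.002 -0.008 -0.014]
px [340. 176.] rect [ 609.3 -100.2] ctr [609.1 -99.4] size [56.4 58.7] ang 0.8
```

View pics/w38.png

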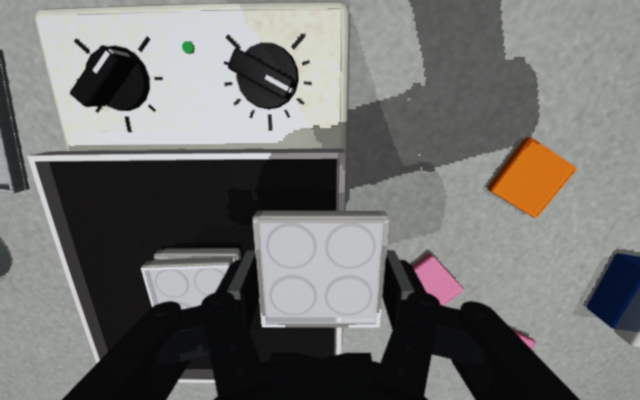

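View pics/z17.png

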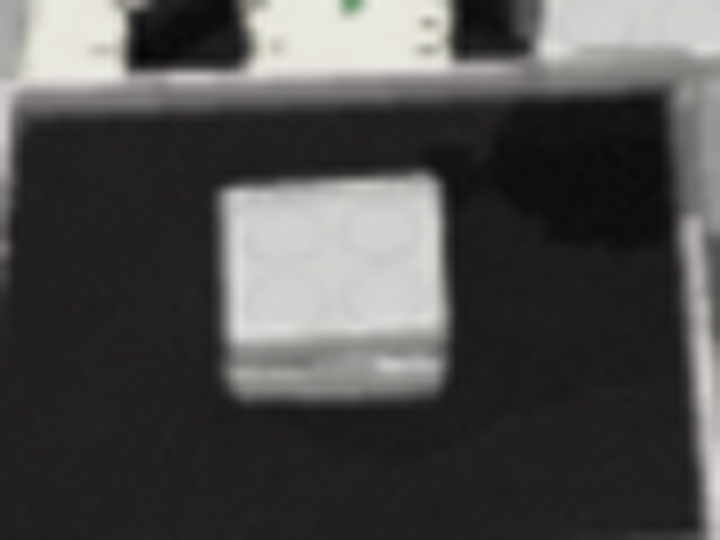

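View pics/z18.png

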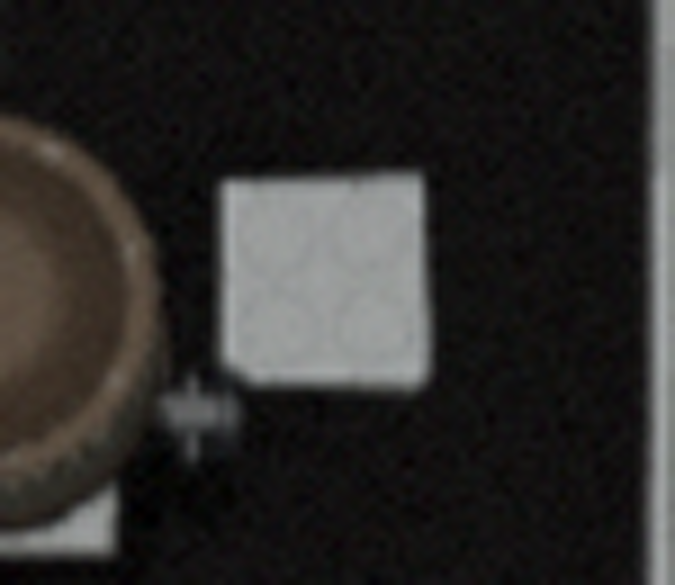

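The pile of two is fine, with the upper dish turned only about 2°. I'll continue and stack the third.

Emit:
apply_moves:
  increments:
    - [[-0.2,-0.3,0,0,0,0,-1],[-0.4,-0.7,0,0,0,-0.01,-1],[-0.55,-0.93,0,0,0,-0.01,-1],[-0.55,-0.93,0,0,0,-0.01,-1],[-0.55,-0.93,0,0,0,-0.01,-1]]

```text
clock: 50.95
position: [610.2, -96.6, 232.5]
ee_rot: [-0.001, 1.0, 0.0, -0.001]
contact_force: [-0.2, -0.8, -0.5]
gripper_width: 62.4
```

```bash
python3 -c "
from h import *
plan([610.5,-100.7,194.1],180)
p=arm.get_image('wrist'); save(p,'w39.png')
"
```

```text
t 50.95 pos [610.2 -96.6 232.5] yawx -179.83 tilt 0.12 j [ 1.040e-01  4.300e-01 -1.090e-01 -1.000e-03 -1.034e+00 -1.672e+00] F [-0.2 -0.8 -0.5] w 62.4
shift [-0.003 -0.041  0.384] turn [ 0.001 -0.004  0.006]
```

View pics/w39.png

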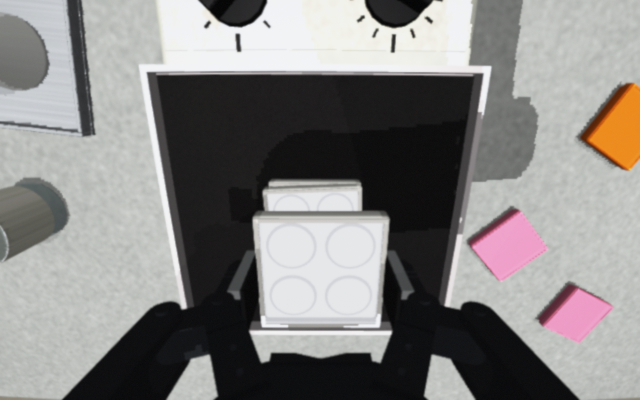

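Emit:
apply_moves:
  increments:
    - [[0,-0.03,0,0,0,0,-1],[0,-0.03,0.2,0,0,0,-1],[0,-0.03,0.3,0,0,0,-1],[0,-0.03,0.35,0,0,0,-1],[0,-0.03,0.37,0,0,0,-1],[0,-0.03,0.38,0,0,0,-1],[0,-0.03,0.38,0,0,0,-1]]

```text
clock: 51.7
position: [610.9, -100.2, 196.1]
ee_rot: [-0.002, 1.0, -0.0, 0.0]
contact_force: [-1.5, 0.2, -1.9]
gripper_width: 62.2
```

Emit:
apply_moves:
  increments:
    - [[0,0,0.01,0,0,0,-1],[0,0,0.02,0,0,0,-1],[0,0,0.025,0,0,0,-1],[0,0,0.025,0,0,0,-1]]

```text
clock: 52.1
position: [610.9, -100.3, 193.9]
ee_rot: [-0.001, 1.0, -0.0, 0.0]
contact_force: [-0.7, 0.1, 2.8]
gripper_width: 62.5
```

Emit:
apply_moves:
  increments:
    - [[0,0,0,0,0,0,1],[0,0,0,0,0,0,1],[0,0,0,0,0,0,1],[0,0,0,0,0,0,1],[0,0,-0.2,0,0,0,1],[0,0,-0.5,0,0,0,1],[0,0,-0.5,0,0,0,1]]

```text
clock: 52.8
position: [612.8, -100.5, 247.7]
ee_rot: [-0.002, 1.0, -0.0, 0.004]
contact_force: [0.1, -0.6, 0.5]
gripper_width: 85.2
```

Emit:
apply_moves:
  increments:
    - [[0.3,0.5,0,0,0,0,1],[0.5,1,0,0,0,0,1],[0.5,1,0,0,0,0,1]]

```text
clock: 53.1
position: [558.5, 2.2, 243.1]
ee_rot: [-0.003, 1.0, 0.0, -0.0]
contact_force: [1.1, 0.0, 0.1]
gripper_width: 85.2
```

Emit:
apply_moves:
  increments:
    - [[0.3,0.5,0,0,0,0,1],[0.5,1,0,0,0,0,1],[0.5,1,0,0,0,0,1]]

```text
clock: 53.4
position: [508.7, 102.1, 243.2]
ee_rot: [-0.003, 1.0, 0.0, 0.0]
contact_force: [0.6, -0.0, 0.5]
gripper_width: 85.4
```

Emit:
apply_moves:
  increments:
    - [[0.3,0.5,0,0,0,-0.2,1],[0.5,1,0.2,0,0,-0.35,1],[0.5,1,0.2,0,0,-0.35,1]]

```text
clock: 53.7
position: [458.5, 201.4, 222.2]
ee_rot: [-0.091, 0.996, -0.0, -0.0]
contact_force: [0.3, -0.3, -1.4]
gripper_width: 85.7
```

Emit:
apply_moves:
  increments:
    - [[0.2,0.5,0.2,0,0,0,1],[0.4,1,0.2,0,0,0,1],[0.4,1,0.2,0,0,0,1]]

```text
clock: 54.0
position: [401.6, 293.2, 202.6]
ee_rot: [-0.09, 0.996, -0.0, -0.0]
contact_force: [-0.1, -0.6, 0.5]
gripper_width: 85.5
```

```bash
python3 -c "
from h import *
p=arm.get_image('wrist'); save(p,'w40.png')
q=arm.get_image('top'); save(q,'t40.png')
print('pile'); dishes(q,140,(315,150,378,212))
plan([405.9,358.8,100],180+9.9)
print(proj(p,[[405.9,358.8,15]]))
"
```

```text
pile
px [340. 176.] rect [608.7 -99.6] ctr [607.6 -99.2] size [58.6 58.2] ang 0.7
t 54.1 pos [402.5 291.8 203. ] yawx -169.67 tilt 0.02 j [ 0.955  0.273 -0.442  0.    -0.856 -2.345] F [ 0.5 -0.2  0.4] w 85.2
shift [-0.153  0.654  1.029] turn [-0.001 -0.     0.015]
[[387.81189181 211.08403012]]
```

View pics/w40.png

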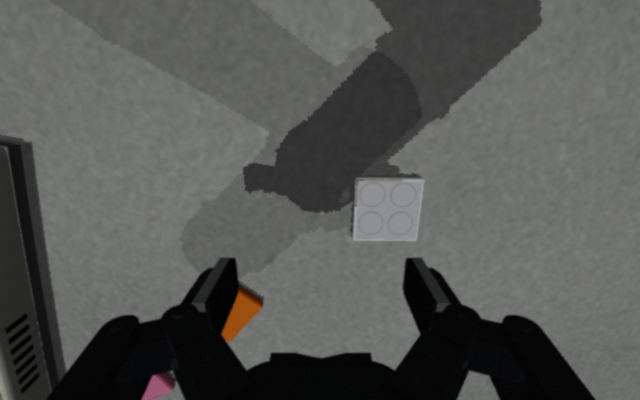

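View pics/t40.png

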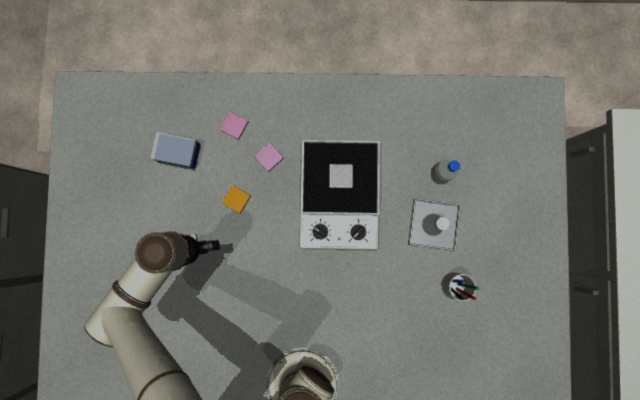

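Emit:
apply_moves:
  increments:
    - [[-0.1,0.4,0.2,0,0,0,1],[-0.15,0.65,0.5,0,0,0.015,1],[-0.15,0.65,0.8,0,0,0.015,1],[-0.15,0.65,0.98,0,0,0.015,1],[-0.15,0.65,0.98,0,0,0.015,1],[-0.15,0.65,0.98,0,0,0.015,1]]

```text
clock: 54.7
position: [407.2, 356.5, 105.5]
ee_rot: [-0.084, 0.996, -0.0, 0.0]
contact_force: [0.3, -0.0, 0.3]
gripper_width: 85.2
```

```bash
python3 -c "
from h import *
plan([405.9,358.8,68.3],180+9.9)
p=arm.get_image('wrist'); save(p,'w41.png')
print(proj(p,[[405.9,358.8,15]]))
"
```

```text
t 54.7 pos [407.2 356.5 105.5] yawx -170.33 tilt 0.02 j [ 1.019e+00  4.740e-01 -4.350e-01  1.000e-03 -6.620e-01 -2.422e+00] F [ 0.3 -0.   0.3] w 85.2
shift [0.009 0.025 0.372] turn [-0.001  0.001 -0.008]
[[324.44999623 243.53107692]]
```

View pics/w41.png

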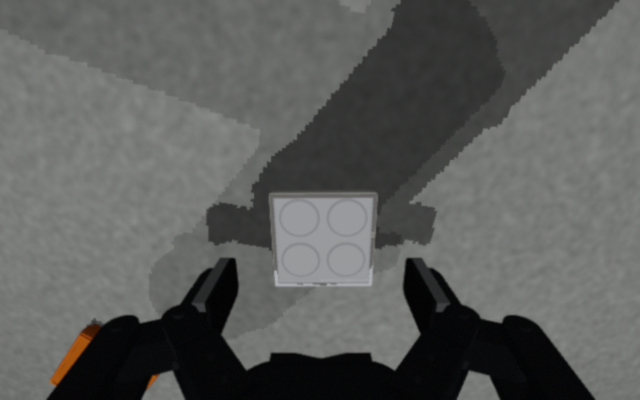

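Emit:
apply_moves:
  increments:
    - [[0.01,0.02,0.2,0,0,0,1],[0.01,0.02,0.34,0,0,0,1],[0.01,0.02,0.37,0,0,0,1],[0.01,0.02,0.37,0,0,0,1],[0.01,0.02,0.37,0,0,0,-1],[0.01,0.02,0.37,0,0,0,-1],[0.01,0.02,0.37,0,0,0,-1],[0.01,0.02,0.37,0,0,0,-1],[0.01,0.02,0.37,0,0,0,-1]]

```text
clock: 55.65
position: [405.3, 359.8, 69.9]
ee_rot: [-0.085, 0.996, 0.001, 0.001]
contact_force: [-1.4, -1.2, 5.1]
gripper_width: 62.4
```

```bash
python3 -c "
from h import *
st()
p=arm.get_image('wrist'); save(p,'w42.png')
"
```

```text
t 55.65 pos [405.3 359.8  69.9] yawx -170.21 tilt 0.16 j [ 1.026e+00  5.310e-01 -4.600e-01  1.000e-03 -5.770e-01 -2.426e+00] F [-1.4 -1.2  5.1] w 62.4
```

View pics/w42.png

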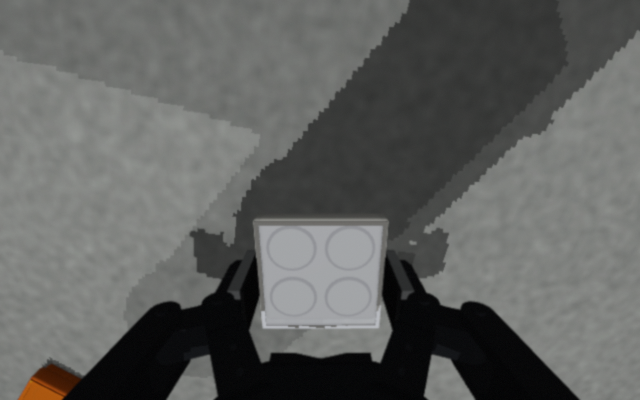

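Emit:
apply_moves:
  increments:
    - [[0,0,-0.2,0,0,0,-1],[0,0,-0.5,0,0,0.1,-1],[0,0,-0.9,0,0,0.34,-1],[0,0,-1,0,0,0.34,-1],[0,0,-1,0,0,0.34,-1]]

```text
clock: 56.2
position: [405.2, 359.9, 170.6]
ee_rot: [-0.001, 1.0, 0.002, 0.001]
contact_force: [-0.0, 0.6, -1.0]
gripper_width: 62.1
```

Emit:
apply_moves:
  increments:
    - [[0,0,-0.3,0,0,0,-1],[-0.1,-0.3,-0.6,0,0,0,-1],[-0.3,-0.7,-0.8,0,0,0,-1],[-0.44,-1,-0.85,0,0,0,-1],[-0.44,-1,-0.85,0,0,0,-1]]

```text
clock: 56.7
position: [449.2, 256.1, 252.7]
ee_rot: [0.002, 1.0, -0.0, -0.001]
contact_force: [0.3, 0.0, -0.7]
gripper_width: 62.2
```

Emit:
apply_moves:
  increments:
    - [[-0.1,-0.3,0,0,0,0,-1],[-0.3,-0.7,0,0,0,0,-1],[-0.44,-1,0,0,0,0,-1],[-0.44,-1,0,0,0,0,-1]]

```text
clock: 57.1
position: [492.9, 156.4, 251.1]
ee_rot: [0.002, 1.0, -0.001, -0.002]
contact_force: [-0.4, 0.5, -0.7]
gripper_width: 62.6
```

Emit:
apply_moves:
  increments:
    - [[-0.1,-0.3,0,0,0,0,-1],[-0.3,-0.7,0,0,0,0,-1],[-0.44,-1,0,0,0,0,-1],[-0.44,-1,0,0,0,0,-1]]

```text
clock: 57.5
position: [537.3, 57.1, 251.2]
ee_rot: [0.001, 1.0, -0.001, -0.001]
contact_force: [0.8, 0.2, -0.6]
gripper_width: 62.3
```

Emit:
apply_moves:
  increments:
    - [[-0.1,-0.3,0,0,0,0,-1],[-0.3,-0.7,0,0,0,0,-1],[-0.44,-1,0,0,0,0,-1],[-0.44,-1,0,0,0,0,-1]]

```text
clock: 57.9
position: [581.5, -42.5, 251.2]
ee_rot: [0.001, 1.0, -0.0, -0.001]
contact_force: [0.5, 0.1, -0.2]
gripper_width: 62.4
```

```bash
python3 -c "
from h import *
plan([610.6,-100.5,251],180)
p=arm.get_image('wrist'); save(p,'w43.png')
"
```

```text
t 57.9 pos [581.5 -42.5 251.2] yawx 179.86 tilt 0.14 j [ 0.205  0.357 -0.174 -0.    -1.042 -1.778] F [ 0.5  0.1 -0.2] w 62.4
shift [-0.292 -0.58   0.002] turn [-0.001 -0.005 -0.005]
```

View pics/w43.png

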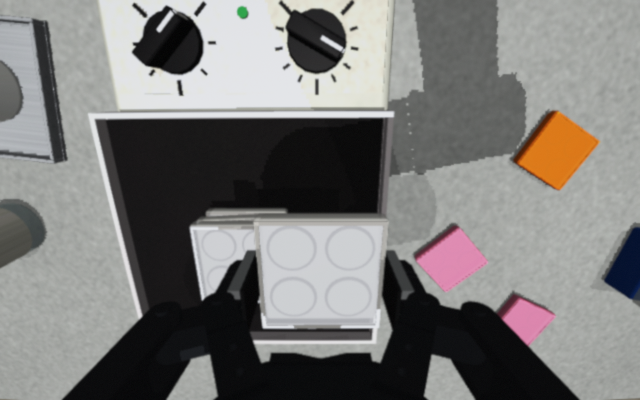

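Emit:
apply_moves:
  increments:
    - [[-0.15,-0.3,0,0,0,0,-1],[-0.29,-0.55,0,0,0,0,-1],[-0.29,-0.56,0,0,0,0,-1],[-0.29,-0.56,0,0,0,0,-1],[-0.29,-0.56,0,0,0,0,-1]]

```text
clock: 58.45
position: [609.3, -95.3, 252.6]
ee_rot: [-0.001, 1.0, 0.0, -0.001]
contact_force: [-0.1, 0.4, -0.9]
gripper_width: 62.4
```

```bash
python3 -c "
from h import *
plan([610.6,-100.5,210],180)
p=arm.get_image('wrist'); save(p,'w44.png')
"
```

```text
t 58.45 pos [609.3 -95.3 252.6] yawx -179.89 tilt 0.08 j [ 1.070e-01  4.100e-01 -8.700e-02 -1.000e-03 -1.076e+00 -1.675e+00] F [-0.1  0.4 -0.9] w 62.4
shift [-0.014 -0.052  0.426] turn [ 0.001 -0.003  0.004]
```

View pics/w44.png

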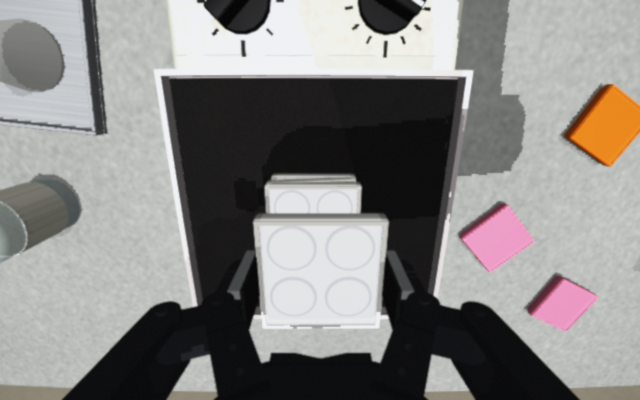

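Emit:
apply_moves:
  increments:
    - [[-0.01,-0.045,0,0,0,0,-1],[-0.01,-0.045,0.2,0,0,0,-1],[-0.01,-0.045,0.33,0,0,0,-1],[-0.01,-0.045,0.38,0,0,0,-1],[-0.01,-0.045,0.4,0,0,0,-1],[-0.01,-0.045,0.41,0,0,0,-1],[-0.01,-0.045,0.41,0,0,0,-1]]

```text
clock: 59.2
position: [611.1, -101.4, 212.6]
ee_rot: [-0.0, 1.0, -0.0, 0.0]
contact_force: [-0.3, 0.7, -0.4]
gripper_width: 62.6
```

Emit:
apply_moves:
  increments:
    - [[0,0.01,0.01,0,0,0,-1],[0,0.01,0.02,0,0,0,-1],[0,0.01,0.03,0,0,0,-1],[0,0.01,0.03,0,0,0,-1]]

```text
clock: 59.6
position: [611.0, -100.3, 209.9]
ee_rot: [-0.0, 1.0, -0.0, 0.0]
contact_force: [-1.4, 1.2, 2.6]
gripper_width: 62.6
```

Contact. I'll release, rise and inspect the whole pile.

Emit:
apply_moves:
  increments:
    - [[0,0,0,0,0,0,1],[0,0,0,0,0,0,1],[0,0,0,0,0,0,1],[0,0,0,0,0,0,1],[0,0,-0.2,0,0,0,1],[0,0,-0.5,0,0,0,1],[0,0,-0.5,0,0,0,1]]

```text
clock: 60.3
position: [612.9, -100.6, 263.8]
ee_rot: [-0.001, 1.0, -0.0, 0.004]
contact_force: [-0.7, 0.1, 0.9]
gripper_width: 85.5
```

Emit:
apply_moves:
  increments:
    - [[0.5,0.3,0,0,0,0,1],[1,0.6,0,0,0,0,1],[1,0.6,0,0,0,0,1]]

```text
clock: 60.6
position: [507.0, -39.5, 258.5]
ee_rot: [-0.0, 1.0, 0.0, -0.001]
contact_force: [1.1, 0.5, -0.2]
gripper_width: 85.3
```

```bash
python3 -c "
from h import *
st()
p=arm.get_image('wrist'); save(p,'w45.png')
q=arm.get_image('top'); save(q,'t45.png')
dishes(q,155,(315,150,378,212))
sc=arm.get_image('scene'); cv2.imwrite('pics/z19.png',cv2.resize(sc['img'][185:265,250:350,::-1],None,fx=7,fy=7,interpolation=cv2.INTER_CUBIC))
"
```

```text
t 60.6 pos [507.  -39.5 258.5] yawx -179.94 tilt 0.17 j [ 2.410e-01  2.290e-01 -3.400e-01 -1.000e-03 -1.005e+00 -1.810e+00] F [ 1.1  0.5 -0.2] w 85.3
px [341. 174.] rect [609.6 -98.9] ctr [610.3 -99.5] size [57.9 57.5] ang 0.7
```

View pics/w45.png

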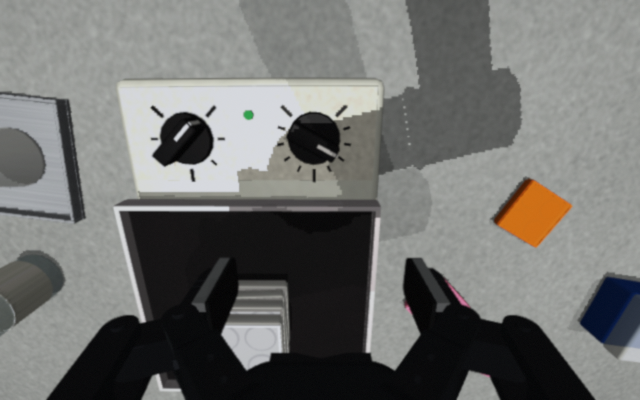

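View pics/z19.png

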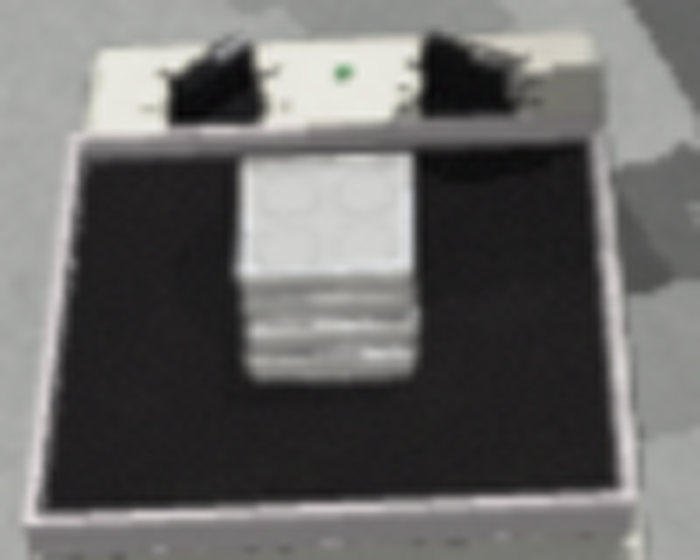

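View pics/t45.png

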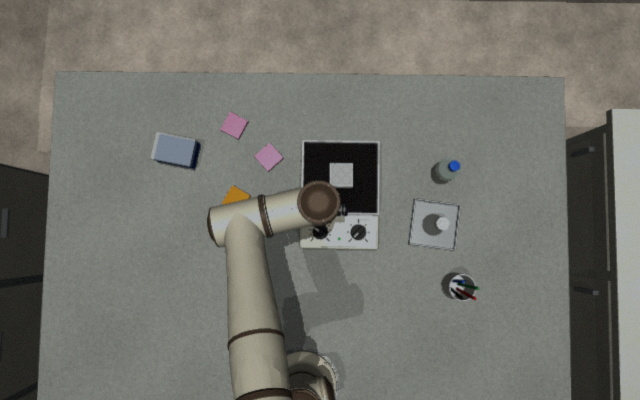

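All four dishes are in one pile, with the top dish centred at about (610,-99.5) and at 0.7°. Now the knobs.

```bash
python3 -c "
from h import *
p=arm.get_image('wrist')
cv2.imwrite('pics/z20.png',cv2.resize(p['img'][90:190,140:370,::-1],None,fx=3.4,fy=3.4,interpolation=cv2.INTER_CUBIC))
C=np.array([610.4,-100.3])
for n,y in (('speed',55),('timer',-55)):
  print(n,proj(p,[[C[0]-155,C[1]+y,z] for z in (77,99)]).round(1).tolist())
"
```

```text
speed [[314.1, 135.0], [313.6, 138.5]]
timer [[185.1, 135.3], [173.0, 138.8]]
```

View pics/z20.png

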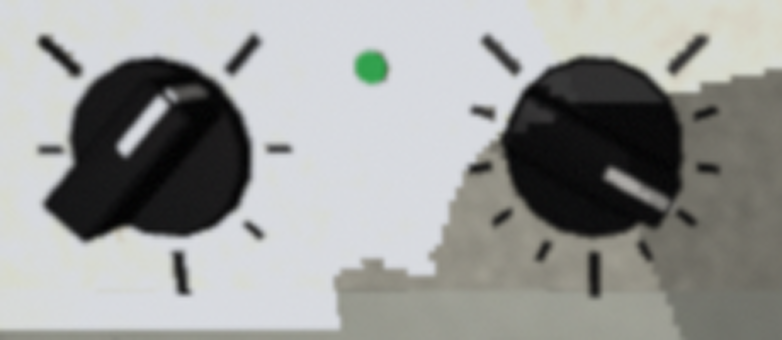

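```bash
python3 -c "
from h import *
p=arm.get_image('wrist')
for n,a in (('speed',[[608,172],[668,208]]),('timer',[[123,150],[168,97]])):
  w=unproj(p,np.array(a)/3.4+[140,90]-.35,99); d=w[1]-w[0]; an=np.degrees(np.arctan2(d[1],d[0])); print(n,w.round(1).tolist(),'dir',an,'angle rad',np.radians(135-an))
for n,a in (('speed',[[595,258],[595,297]]),):
  w=unproj(p,np.array(a)/3.4+[140,90]-.35,71); print('mark5',w.round(1).tolist())
plan([455.4,-45.3,200],180+55)
"
```

```text
speed [[457.6, -41.8, 99.0], [465.9, -27.9, 99.0]] dir 59.234141401951256 angle rad 1.3223636931364053
timer [[452.3, -152.7, 99.0], [440.7, -140.6, 99.0]] dir 134.07106433477338 angle rad 0.01621298589740828
mark5 [[484.0, -45.4, 71.0], [494.6, -45.5, 71.0]]
t 60.85 pos [511.7 -40.5 259.3] yawx -179.98 tilt 0.06 j [ 0.238  0.234 -0.33   0.    -1.005 -1.808] F [-0.  -0.  -0.7] w 85.4
shift [ 0.564 -0.048  0.593] turn [-1.000e-03  2.000e-03 -1.919e+00]
```

Emit:
apply_moves:
  increments:
    - [[0.3,-0.03,0.2,0,0,-0.25,1],[0.56,-0.05,0.4,0,0,-0.5,0],[0.56,-0.05,0.55,0,0,-0.75,0],[0.56,-0.05,0.55,0,0,-1,0],[0.56,-0.05,0.55,0,0,-1,0]]

```text
clock: 61.35
position: [455.7, -45.9, 203.5]
ee_rot: [-0.247, 0.969, -0.0, -0.0]
contact_force: [0.8, -0.6, -0.8]
gripper_width: 42.6
```

Emit:
apply_moves:
  increments:
    - [[0,0,0,0,0,-0.25,0],[0,0,0,0,0,-0.5,0],[0,0,0,0,0,-0.75,0],[0,0,0,0,0,-1,0],[0,0,0,0,0,-1,0]]

```text
clock: 61.85
position: [455.9, -45.6, 204.3]
ee_rot: [-0.478, 0.878, -0.0, 0.0]
contact_force: [0.2, 0.4, 0.2]
gripper_width: 42.8
```

```bash
python3 -c "
from h import *
plan([455.4,-45.3,153],-121)
p=arm.get_image('wrist'); save(p,'w46.png')
print(proj(p,[[455.4,-45.3,99],[455.4,-45.3,77]]))
"
```

```text
t 61.85 pos [455.9 -45.6 204.3] yawx -122.87 tilt 0.05 j [ 0.257  0.209 -0.529  0.    -0.832 -0.831] F [0.2 0.4 0.2] w 42.8
shift [0.    0.006 0.513] turn [-0.001  0.001 -0.065]
[[320.42743988 233.71208546]
 [320.43654346 220.47229936]]
```

View pics/w46.png

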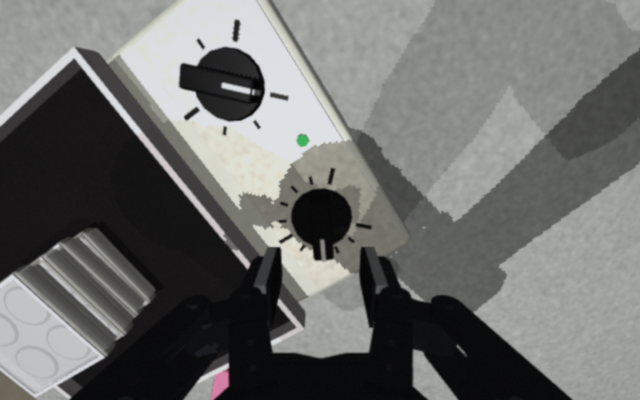

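The speed knob's bar is aligned with the tool, centred at (320,220). I'll descend and grip it.

Emit:
apply_moves:
  increments:
    - [[0,0,0.2,0,0,-0.03,0],[0,0,0.4,0,0,-0.03,0],[0,0,0.51,0,0,-0.03,0],[0,0,0.51,0,0,-0.03,0],[0,0,0.51,0,0,-0.03,-1],[0,0,0.51,0,0,-0.03,-1],[0,0,0.51,0,0,-0.03,-1],[0,0,0.51,0,0,-0.03,-1],[0,0,0.51,0,0,-0.03,-1]]

```text
clock: 62.8
position: [455.4, -45.3, 154.0]
ee_rot: [-0.486, 0.874, -0.0, 0.001]
contact_force: [-2.1, 0.4, 6.0]
gripper_width: 12.7
```

```bash
python3 -c "
from h import *
plan([455.4,-45.3,153],153)
p=arm.get_image('wrist'); save(p,'w47.png')
"
```

```text
t 62.8 pos [455.4 -45.3 154. ] yawx -121.83 tilt 0.12 j [ 0.258  0.284 -0.592  0.    -0.693 -0.813] F [-2.1  0.4  6. ] w 12.7
shift [-0.    0.    0.01] turn [-1.000e-03  4.000e-03  2.973e+00]
```

View pics/w47.png

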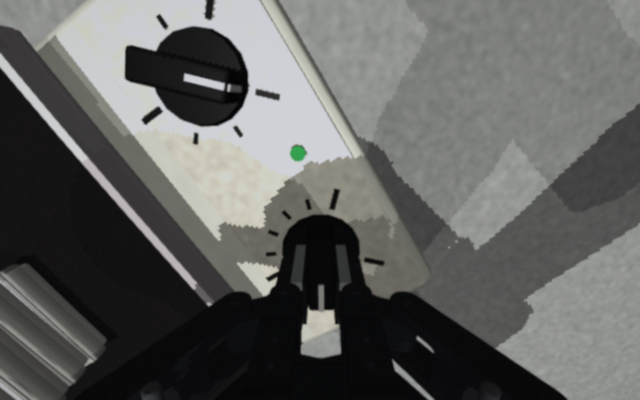

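Emit:
apply_moves:
  increments:
    - [[0,0,0,0,0,0.2,-1],[0,0,0,0,0,0.4,-1],[0,0,0,0,0,0.6,-1],[0,0,0,0,0,0.8,-1],[0,0,0,0,0,1,-1],[0,0,0,0,0,1,-1]]

```text
clock: 63.45
position: [455.5, -45.3, 154.1]
ee_rot: [-0.254, 0.967, -0.0, 0.001]
contact_force: [-0.7, 0.3, 5.7]
gripper_width: 12.5
```

Emit:
apply_moves:
  increments:
    - [[0,0,0,0,0,0.2,-1],[0,0,0,0,0,0.4,-1],[0,0,0,0,0,0.6,-1],[0,0,0,0,0,0.8,-1],[0,0,0,0,0,1,-1],[0,0,0,0,0,1,-1]]

```text
clock: 64.05
position: [455.5, -45.4, 154.1]
ee_rot: [-0.007, 1.0, -0.0, 0.001]
contact_force: [-1.1, -0.4, 6.7]
gripper_width: 12.5
```

```bash
python3 -c "
from h import *
plan([455.4,-45.3,153],153)
"
```

```text
t 64.05 pos [455.5 -45.4 154.1] yawx -179.2 tilt 0.11 j [ 2.580e-01  2.840e-01 -5.920e-01  1.000e-03 -6.940e-01 -1.815e+00] F [-1.1 -0.4  6.7] w 12.5
shift [0.001 0.001 0.011] turn [0.001 0.004 0.97 ]
```

Emit:
apply_moves:
  increments:
    - [[0,0,0,0,0,0.2,-1],[0,0,0,0,0,0.4,-1],[0,0,0,0,0,0.6,-1],[0,0,0,0,0,0.8,-1],[0,0,0,0,0,0.97,-1],[0,0,0,0,0,0.97,-1],[0,0,0,0,0,0.97,-1]]

```text
clock: 64.75
position: [455.4, -45.4, 154.0]
ee_rot: [0.233, 0.973, 0.0, 0.001]
contact_force: [0.5, 1.6, 6.0]
gripper_width: 12.6
```

```bash
python3 -c "
from h import *
plan([455.4,-45.3,153],153)
"
```

```text
t 64.75 pos [455.4 -45.4 154. ] yawx 153.1 tilt 0.11 j [ 2.580e-01  2.840e-01 -5.920e-01  1.000e-03 -6.940e-01 -2.298e+00] F [0.5 1.6 6. ] w 12.6
shift [0.001 0.001 0.01 ] turn [0.002 0.003 0.003]
```

Yaw is on target. I'll release to the half-open width, rise and check the pointer.

Emit:
apply_moves:
  increments:
    - [[0,0,0,0,0,0,0],[0,0,0,0,0,0,0],[0,0,0,0,0,0,0],[0,0,0,0,0,0,0],[0,0,-0.2,0,0,0,0],[0,0,-0.6,0,0,0,0],[0,0,-1,0,0,0,0],[0,0,-1,0,0,0,0]]

```text
clock: 65.55
position: [457.6, -45.1, 258.5]
ee_rot: [0.232, 0.973, 0.002, 0.006]
contact_force: [0.8, -0.2, -0.2]
gripper_width: 42.9
```

Emit:
apply_moves:
  increments:
    - [[-0.3,-0.3,0,0,0,0,0],[-0.5,-0.6,0,0,0,0,0],[-0.5,-0.6,0,0,0,0,0]]

```text
clock: 65.85
position: [472.3, -124.0, 252.3]
ee_rot: [0.235, 0.972, -0.0, -0.001]
contact_force: [0.1, 0.5, -0.3]
gripper_width: 42.6
```

```bash
python3 -c "
from h import *
st()
p=arm.get_image('wrist'); save(p,'w48.png')
C=np.array([610.4,-100.3])
print(proj(p,[[455.4,-45.3,99],[455.4,-155.3,99]]).round(1).tolist())
q=arm.get_image('top'); cv2.imwrite('pics/z21.png',cv2.resize(q['img'][205:255,295:385,::-1],None,fx=8,fy=8,interpolation=cv2.INTER_CUBIC))
"
```

```text
t 65.85 pos [ 472.3 -124.   252.3] yawx 152.85 tilt 0.07 j [ 0.077  0.201 -0.395  0.    -0.976 -2.121] F [ 0.1  0.5 -0.3] w 42.6
[[402.9, 145.6], [277.2, 207.5]]
```

View pics/w48.png

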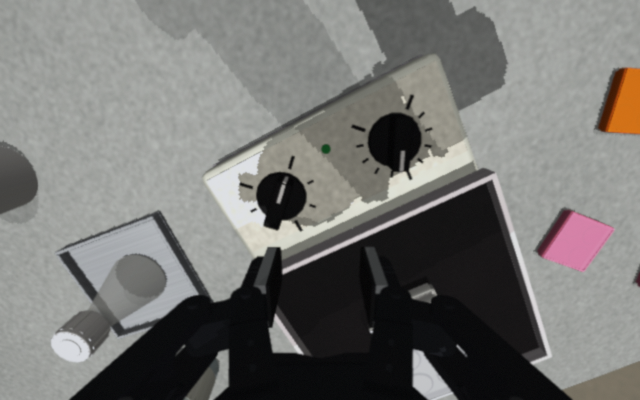

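View pics/z21.png

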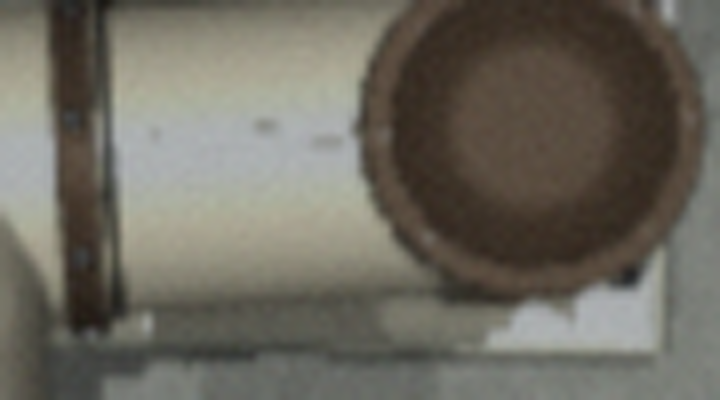

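```bash
python3 -c "
from h import *
p=arm.get_image('wrist')
cv2.imwrite('pics/z22.png',cv2.resize(p['img'][85:205,340:460,::-1],None,fx=5,fy=5,interpolation=cv2.INTER_CUBIC))
"
```

```text
(no output)
```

View pics/z22.png

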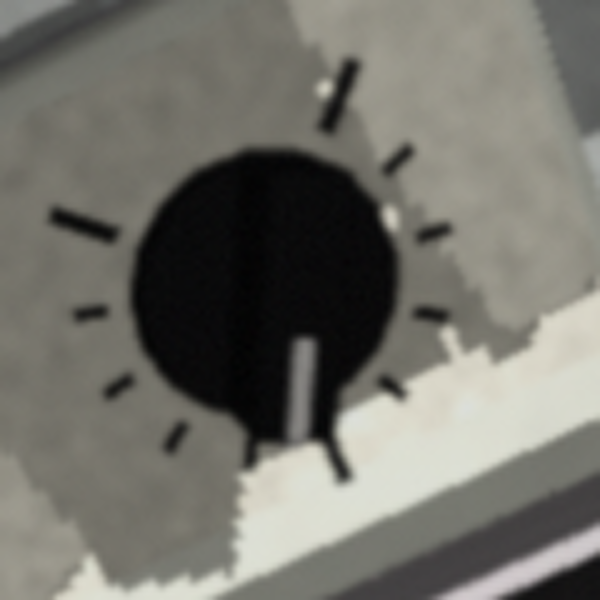

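```bash
python3 -c "
from h import *
p=arm.get_image('wrist')
f=lambda a,z: unproj(p,np.array(a)/5+[340,85]-.4,z)
w=f([[305,340],[297,440]],99); d=w[1]-w[0]; print(w.round(1).tolist(),'line dir',np.degrees(np.arctan2(d[1],d[0])), 'center->tip',np.degrees(np.arctan2(w[1][1]+45.3,w[1][0]-455.4)))
m=f([[343,95],[399,160],[435,233],[431,315],[393,386],[340,460],[250,455],[175,437],[118,385],[90,313],[85,225]],71)
print(m[:,:2].round(1).tolist()); A=np.c_[2*m[:,0],2*m[:,1],np.ones(len(m))]
# use long ones separately: mean of angle about knob centre
for c in ([455.4,-45.3],): print([round(float(x),1) for x in 135-np.degrees(np.arctan2(m[:,1]-c[1],m[:,0]-c[0]))])
print(proj(p,[[455.4,-45.3,77]]))
g=p['img'].astype(float).min(2)
"
```

```text
[[458.9, -46.4, 99.0], [472.9, -53.4, 99.0]] line dir -26.579839035362944 center->tip -24.91433615371814
[[432.1, -20.9], [445.9, -16.4], [459.8, -15.2], [472.6, -20.7], [481.2, -31.0], [489.4, -44.2], [481.3, -58.1], [472.3, -68.7], [459.3, -73.8], [445.7, -72.9], [431.9, -67.5]]
[1.3, 26.8, 53.4, 79.9, 106.1, 133.2, 161.3, 189.1, 217.2, 244.3, 271.6]
[[393.40885434 143.67717744]]
```

The speed pointer's direction is -26.6° (target -27°), which is mark 6. Now the timer: I'll turn the tool to yaw -46° over it.

Emit:
apply_moves:
  increments:
    - [[0,0,0,0,0,-0.25,0],[0,0,0,0,0,-0.5,0],[0,0,0,0,0,-0.75,0],[0,0,0,0,0,-1,0]]

```text
clock: 66.45
position: [472.1, -120.5, 253.1]
ee_rot: [-0.019, 1.0, 0.0, -0.0]
contact_force: [-0.2, -0.7, 0.1]
gripper_width: 42.9
```

Emit:
apply_moves:
  increments:
    - [[0,0,0,0,0,-0.25,0],[0,0,0,0,0,-0.5,0],[0,0,0,0,0,-0.75,0],[0,0,0,0,0,-1,0]]

```text
clock: 66.85
position: [472.1, -120.5, 253.1]
ee_rot: [-0.265, 0.964, 0.0, 0.0]
contact_force: [-0.3, -0.5, 0.1]
gripper_width: 42.9
```

Emit:
apply_moves:
  increments:
    - [[0,0,0,0,0,-0.25,0],[0,0,0,0,0,-0.5,0],[0,0,0,0,0,-0.75,0],[0,0,0,0,0,-1,0]]

```text
clock: 67.25
position: [472.1, -120.5, 253.1]
ee_rot: [-0.496, 0.868, 0.0, -0.0]
contact_force: [-0.7, -0.9, -0.4]
gripper_width: 42.6
```

Emit:
apply_moves:
  increments:
    - [[0,0,0,0,0,-0.25,0],[0,0,0,0,0,-0.5,0],[0,0,0,0,0,-0.75,0],[0,0,0,0,0,-1,0]]

```text
clock: 67.65
position: [472.1, -120.5, 253.0]
ee_rot: [-0.695, 0.719, 0.0, -0.0]
contact_force: [-0.3, 0.3, 0.0]
gripper_width: 42.8
```

Emit:
apply_moves:
  increments:
    - [[0,0,0,0,0,-0.25,0],[0,0,0,0,0,-0.5,0],[0,0,0,0,0,-0.75,0],[0,0,0,0,0,-1,0]]

```text
clock: 68.05
position: [472.1, -120.4, 253.1]
ee_rot: [0.851, -0.524, -0.0, -0.0]
contact_force: [-1.0, -0.5, 0.1]
gripper_width: 42.8
```

```bash
python3 -c "
from h import *
plan([455.4,-155.3,210],-46)
"
```

```text
t 68.05 pos [ 472.1 -120.4  253.1] yawx -63.27 tilt 0.01 j [ 0.084  0.198 -0.397 -0.    -0.976  0.382] F [-1.  -0.5  0.1] w 42.8
shift [0.236 0.306 0.431] turn [-0.     0.    -0.603]
```

Emit:
apply_moves:
  increments:
    - [[0.15,0.15,0.2,0,0,-0.25,0],[0.235,0.305,0.4,0,0,-0.5,0],[0.235,0.305,0.43,0,0,-0.6,0],[0.235,0.305,0.43,0,0,-0.6,0],[0.235,0.305,0.43,0,0,-0.6,0]]

```text
clock: 68.55
position: [455.7, -155.5, 210.5]
ee_rot: [0.919, -0.394, 0.0, -0.0]
contact_force: [1.0, -0.0, 0.1]
gripper_width: 42.7
```

```bash
python3 -c "
from h import *
plan([455.4,-155.3,154],-46)
p=arm.get_image('wrist'); save(p,'w49.png')
print(proj(p,[[455.4,-155.3,99],[455.4,-155.3,77]]))
"
```

```text
t 68.55 pos [ 455.7 -155.5  210.5] yawx -46.46 tilt 0.04 j [ 0.01   0.238 -0.469  0.    -0.863  0.75 ] F [ 1.  -0.   0.1] w 42.7
shift [-0.004  0.002  0.565] turn [-0.001 -0.001 -0.016]
[[319.80827446 229.13854094]
 [319.92377445 216.73306879]]
```

View pics/w49.png

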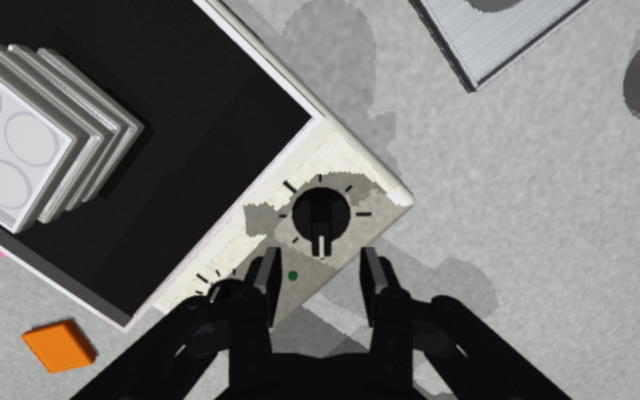

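Emit:
apply_moves:
  increments:
    - [[0,0,0.2,0,0,-0.01,0],[0,0,0.4,0,0,-0.01,0],[0,0,0.56,0,0,-0.01,0],[0,0,0.56,0,0,-0.01,0],[0,0,0.56,0,0,-0.01,-1],[0,0,0.56,0,0,-0.01,-1],[0,0,0.56,0,0,-0.01,-1],[0,0,0.56,0,0,-0.01,-1],[0,0,0.56,0,0,-0.01,-1]]

```text
clock: 69.5
position: [456.0, -156.2, 155.5]
ee_rot: [0.92, -0.392, 0.001, -0.0]
contact_force: [-1.5, 0.2, 6.7]
gripper_width: 12.3
```

```bash
python3 -c "
from h import *
plan([455.4,-155.3,154],-135)
"
```

```text
t 69.5 pos [ 456.  -156.2  155.5] yawx -46.17 tilt 0.14 j [ 0.008  0.316 -0.534  0.001 -0.718  0.756] F [-1.5  0.2  6.7] w 12.3
shift [-0.011 -0.002  0.015] turn [-5.000e-03 -1.000e-03  3.101e+00]
```

Emit:
apply_moves:
  increments:
    - [[0,0,0,0,0,0.2,-1],[0,0,0,0,0,0.4,-1],[0,0,0,0,0,0.6,-1],[0,0,0,0,0,0.8,-1],[0,0,0,0,0,1,-1],[0,0,0,0,0,1,-1]]

```text
clock: 70.1
position: [455.6, -156.4, 155.5]
ee_rot: [0.794, -0.608, 0.001, -0.0]
contact_force: [-2.2, -0.0, 7.0]
gripper_width: 12.2
```

Emit:
apply_moves:
  increments:
    - [[0,0,0,0,0,0.2,-1],[0,0,0,0,0,0.4,-1],[0,0,0,0,0,0.6,-1],[0,0,0,0,0,0.8,-1],[0,0,0,0,0,1,-1],[0,0,0,0,0,1,-1]]

```text
clock: 70.7
position: [455.1, -156.5, 155.5]
ee_rot: [-0.618, 0.786, -0.0, -0.0]
contact_force: [-3.7, -0.9, 8.0]
gripper_width: 12.2
```

Emit:
apply_moves:
  increments:
    - [[0,0,0,0,0,0.2,-1],[0,0,0,0,0,0.4,-1],[0,0,0,0,0,0.6,-1],[0,0,0,0,0,0.8,-1],[0,0,0,0,0,1,-1],[0,0,0,0,0,1,-1]]

```text
clock: 71.3
position: [454.7, -156.3, 155.5]
ee_rot: [-0.405, 0.914, 0.0, -0.0]
contact_force: [-4.8, 1.7, 9.6]
gripper_width: 12.4
```

```bash
python3 -c "
from h import *
plan([455.4,-155.3,154],-135)
"
```

```text
t 71.3 pos [ 454.7 -156.3  155.5] yawx -132.25 tilt 0.05 j [ 0.008  0.316 -0.535  0.    -0.721 -0.745] F [-4.8  1.7  9.6] w 12.4
shift [-0.012  0.001  0.015] turn [ 0.001 -0.002  0.096]
```

Emit:
apply_moves:
  increments:
    - [[0,0,0,0,0,0.05,-1],[0,0,0,0,0,0.1,-1],[0,0,0,0,0,0.1,-1],[0,0,0,0,0,0.1,0],[0,0,0,0,0,0.1,0],[0,0,0,0,0,0.1,0],[0,0,0,0,0,0.1,0],[0,0,-0.3,0,0,0.1,0],[0,0,-0.7,0,0,0.1,0],[0,0,-1,0,0,0.1,0]]

```text
clock: 72.3
position: [455.7, -156.2, 256.0]
ee_rot: [-0.383, 0.924, -0.0, 0.001]
contact_force: [0.7, -0.1, -0.3]
gripper_width: 43.2
```

```bash
python3 -c "
from h import *
st()
p=arm.get_image('wrist'); save(p,'w50.png')
print(proj(p,[[455.4,-155.3,99],[455.4,-45.3,99]]).round(1).tolist())
"
```

```text
t 72.3 pos [ 455.7 -156.2  256. ] yawx -134.99 tilt 0.08 j [ 0.008  0.185 -0.406  0.001 -0.979 -0.794] F [ 0.7 -0.1 -0.3] w 43.2
[[321.1, 206.7], [405.8, 286.0]]
```

View pics/w50.png

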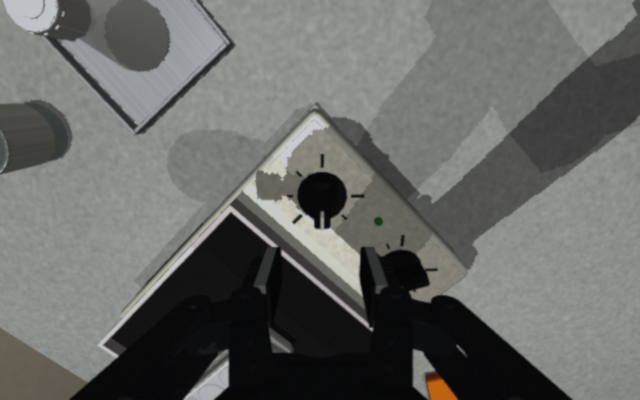

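The timer pointer direction matches 45° (20 min). I'll clear the view and do the final checks.

Emit:
apply_moves:
  increments:
    - [[-0.2,0.4,-0.3,0,0,0,0],[-0.5,0.9,-0.3,0,0,0,0],[-0.5,0.9,-0.3,0,0,0,0]]

```text
clock: 72.65
position: [426.2, -54.7, 284.9]
ee_rot: [-0.384, 0.923, 0.0, 0.001]
contact_force: [0.1, -0.1, -1.5]
gripper_width: 43.0
```

Emit:
apply_moves:
  increments:
    - [[-0.2,0.4,0,0,0,0,0],[-0.5,0.9,0,0,0,0,0],[-0.5,0.9,0,0,0,0,0]]

```text
clock: 72.95
position: [397.9, 44.9, 284.0]
ee_rot: [-0.385, 0.923, 0.0, 0.0]
contact_force: [1.5, -1.1, -0.1]
gripper_width: 42.6
```

Emit:
apply_moves:
  increments:
    - [[-0.2,0.4,0,0,0,0,0],[-0.5,0.9,0,0,0,0,0],[-0.5,0.9,0,0,0,0,0],[-0.5,0.9,0,0,0,0,0]]

```text
clock: 73.35
position: [370.4, 141.8, 283.8]
ee_rot: [-0.384, 0.923, -0.0, -0.0]
contact_force: [-0.4, -0.1, -0.4]
gripper_width: 42.3
```

```bash
python3 -c "
from h import *
st()
q=arm.get_image('top'); save(q,'t51.png'); dishes(q,155,(315,150,378,212))
cv2.imwrite('pics/z23.png',cv2.resize(q['img'][140:255,295:385,::-1],None,fx=5,fy=5,interpolation=cv2.INTER_CUBIC))
sc=arm.get_image('scene'); save(sc,'s51.png'); cv2.imwrite('pics/z24.png',cv2.resize(sc['img'][165:285,165:345,::-1],None,fx=4.4,fy=4.4,interpolation=cv2.INTER_CUBIC))
for l,z in (('flask_cap',105),('bottle',0),('pen_pot',0),('tip_box',0)):
  for n,pp in (('top',q),('scene',sc)):
    for d in arm.mark_of(l,pp)[:1]: print(l,n,round(d['conf'],2),unproj(pp,d['at'],z)[0].round(1))
"
```

```text
t 73.35 pos [370.4 141.8 283.8] yawx -134.84 tilt 0.04 j [ 0.78   0.002 -0.537  0.    -1.032 -1.563] F [-0.4 -0.1 -0.4] w 42.3
px [340. 174.] rect [608.2 -98.9] ctr [609.6 -99. ] size [60.7 57.5] ang 0.7
flask_cap top 0.66 [ 479.  -391.3  105. ]
flask_cap scene 0.74 [ 483.  -380.4  105. ]
bottle top 0.95 [ 639.4 -409.9    0. ]
bottle scene 0.88 [ 647.2 -409.9    0. ]
pen_pot top 0.64 [ 304.5 -444.     0. ]
pen_pot scene 0.6 [ 310.7 -445.5    0. ]
tip_box top 0.91 [690.7 395.7   0. ]
tip_box scene 0.59 [697.3 395.    0. ]
```

View pics/z23.png

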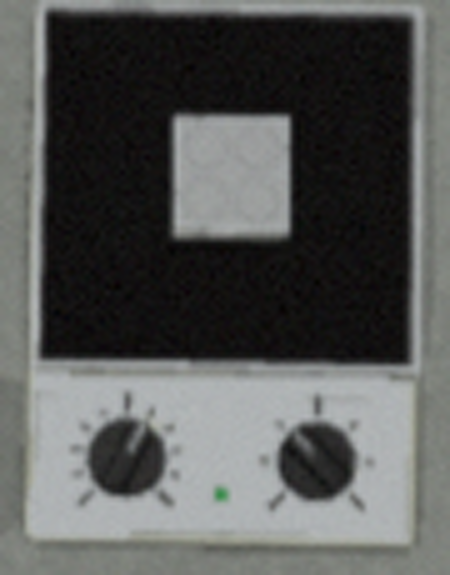

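View pics/z24.png

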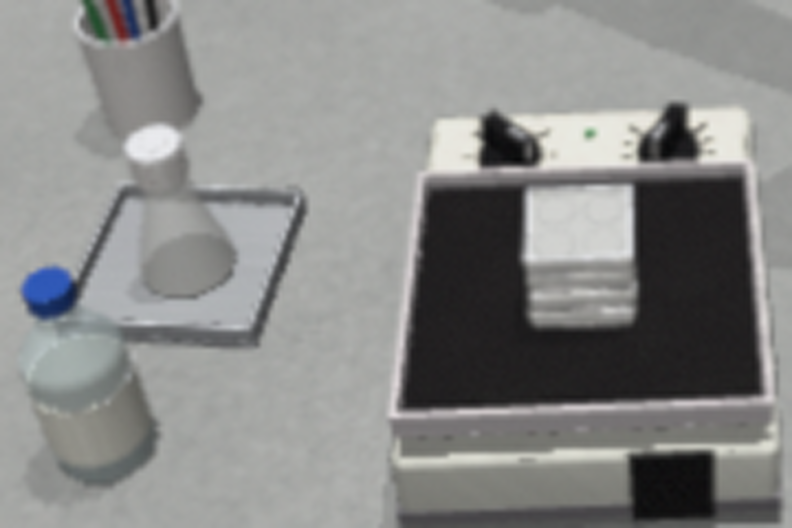

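View pics/s51.png

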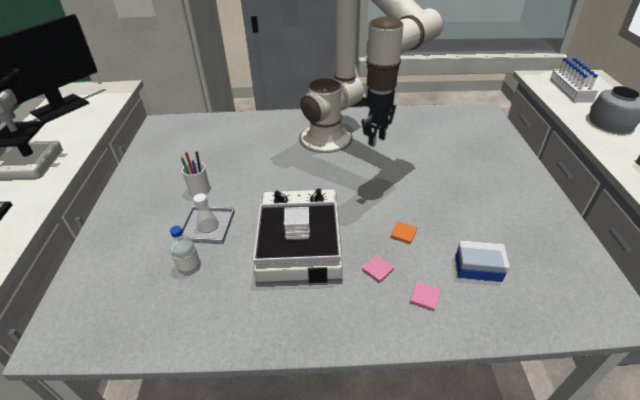

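```bash
python3 -c "
import cv2
a=cv2.imread('pics/w50.png'); cv2.imwrite('pics/z25.png',cv2.resize(a[145:245,270:380],None,fx=6,fy=6,interpolation=cv2.INTER_CUBIC))
"
```

```text
(no output)
```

View pics/z25.png

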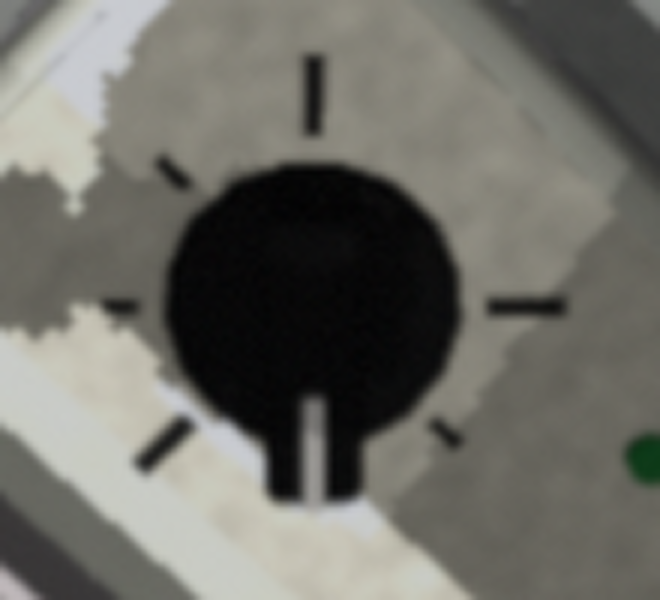

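The crop shows the timer pointer exactly on the second mark after zero. Everything checks out, so I'm handing in.

```bash
python3 -c "
from h import *
print(arm.job_done()); st()
"
```

```text
the job is handed in; nothing more can be done
None
the job is handed in; nothing more can be done
```

The job is done and handed in at about 73 s of the 210 s allowed; no verdict was reported.

**What I did:**
- I stood the flask in the tray and stacked the four white dishes present in one pile on the platform, leaving the pink and orange look-alikes alone.
- I then set the speed knob to mark 6, and last turned the timer to 20 minutes.

**Recovery:** The third dish was knocked off the pile mid-run and ended upside down on the platform's right rim. I carried it to the bench, stood it on edge, tipped it over with its wells up and stacked it again.

**Last checks:**

| Item | Measured | Target |
|---|---|---|
| Top dish of the pile | within about 2 mm of the platform's centre, 0.7° turn | within 15 mm, 0.12 rad (about 7°) |
| Flask | upright, about 6 mm or less from the tray's centre | within 40 mm |
| Speed pointer | -26.6° | -27° |
| Timer pointer | on the second mark after zero | 20 min mark |
| Bottle, tip box, pen pot | same as at the start, within the detector's few-mm scatter | within 30 mm |

**Where checks disagreed:** The lower dishes were only judged by eye in the pile; one is turned about 2° from the dish below it. The top and scene cameras put the flask about 11 mm apart, still inside the tolerance.

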